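# Gauge the set of copper canisters

### The arm

A 6-joint arm with a two-finger parallel gripper is mounted at the origin on the work surface. World frame = base frame: x ahead of the robot, y to its left, z up, the work surface at z = 0. Lengths are in m, angles in rad, forces in N, time in s.
With the tool pointing down it reaches from about 0.275 to 0.725 m from the base axis. Payload 15.9 kg.
Tool frame: the origin (TCP) lies at the centre of the arm's flange, where the gripper is bolted on; the fingertips stand 173 mm ahead of it and the grasp point (between the pads) lies 155 mm ahead of it; z points along the fingers, y is the line along which they close (so a half turn about z gives the same grasp; the last joint's range is limited). The gripper opens to 85 mm and grips with 20 to 120 N. Pads are 22 mm wide; open, the fingers measure 114 mm over their backs; the gripper's body (76 mm by 85 mm) begins 54 mm behind the grasp point. The pads swing forward as they close: fully open they stand 13 mm farther back than shut.
Start: joints at [1.324, 0.213, -0.034, 1.323, 0, 1.571], TCP at [0.122, 0.485, 0.405] pointing down, gripper open.
Joint ranges: [-2.98, 2.98], [-0.74, 1.72], [-1.14, 1.35], [-2.1, 2.04], [-1.57, 1.44], [-3.14, 3.14]. Speed limits (rad/s): [1.89, 1.89, 2.39, 2.57, 3.14, 3.14].

### API

Orientations are given as a unit quaternion [w, x, y, z].
In Python, from bench import telemetry, viewer, job gives the robot as it stands. The module is installed in compiled form; this text tells all that it offers.
- The arm moves only by the tool carry_out, never from a script. Its argument "series" is a list of rows, each a list of 7 numbers: the shift along the tool's x, y, z in m, then the turn, a rotation vector about the tool's x, y, z in rad, then the opening, from 0 (shut) to 1 (fully open). A call has exactly 5 rows; each row shifts and turns the commanded pose from where the row before left it, along the tool's axes as they then stand; what a row does not reach is not made up. A row lasts 1/12 s, in which the tool goes at most 41.7 mm and 7.16 degrees, less where a joint would pass 70% of its speed; a pose out of reach is approached as far as the arm can. A call with a gripper value outside its range is refused whole. The fingers move at their own pace and stop on an object; the grip force is fixed at half the most. Time passes only in rows, so rows that do not move let the fingers close, or fill a call up. It gives the time, the measured TCP pose, the force, the opening and the grip force at its end, in the units of the state.
- telemetry.sense(): the state, without advancing time (a new reading comes with each control period).
- viewer.read_camera(name): name is "side" or "top" or "wrist"; returns (picture, depth): 400x640x3 uint8, red, green, blue; 400x640 float32, m along the optical axis (not along the pixel's ray), 0 where there is no reading.
- viewer.camera_info(name): a dict with "mtx" (3x3 intrinsics, pixels), "k1" (the pictures are not rectified: a ray, as slopes to the right and down, at radius r is drawn at 1 + k1 r^2 times it, then the intrinsics apply), "xyz" and "rotation" of the camera in the world. Camera axes: x right, y up, looking along -z (the intrinsics and any distortion apply to the point x, -y, -z); pixel columns grow to the right and rows downward; lengths in m; the calibration is good to about 2 mm. A picture is of the moment at which its call begins: read the wrist's pose just before it. camera_info takes no time and is no camera call; for the wrist camera it gives the pose at the moment of the call.
- job.sign_off(): hands the job in; it is judged then, once.
The state is a dict: "time_s": time; "qpos": joint angles; "dq": joint speeds; "joint_torque": joint torques, N m; "position": TCP position; "eef_rot": TCP orientation; "contact_force": force on the tool from outside, world axes, zero at the start; "wrist_torque": the same for the moment, N m; "gripper_width": finger opening in m; "grasp_force": force on a finger pad.
Only numpy, scipy, OpenCV 4.12 (cv2) and the standard library are available. Lean on these libraries where they do the work, as an engineer would, in place of code of your own. Each camera call takes 0.05 s, during which the arm holds its last target. There are 200 camera calls.

### The job

Gauge the copper canisters waiting on the mat one at a time, from the largest down to the smallest as on the size list: stand each one on the white line between the jaws of the bench gauge with its steel catch facing the red mark, slide the jaw shut by its thumb post until the post's spring has given about half its travel (never to its stop), hold a moment, open the jaw, and stand the canister well onto the plywood board with its catch facing the red edge. When all are on the board, leave the empty gauge shut. The copper dents above 20 N of grip (each finger), so handle it lightly, and leave the hammer, the tin of punches and the wooden block where they are.

Things in the scene. Friction and masses are not known exactly. Their poses are not given: they have to be found in the camera images.
- gauge: bench caliper gauge, fixed: green base plate 180 (x) x 210 (y) x 8 mm, a steel scale beam along y 66 mm to the -x side of its middle, beam top 42 mm above the bench. Origin: centre of the plate's underside; +x points from the beam to the open edge with the red mark. A white line along y crosses the plate's middle (x = 0). Canisters stand on the plate between the jaws
- gauge_mark (a point): the red mark on the gauge's plate: middle of its +x edge, 85 mm from the plate's middle, on the plate's top
- anvil: fixed jaw: level steel bar along the gauge's x from -60 to +35 mm, 14 mm thick, 11 to 23 mm above the bench, so it touches a canister low down. Its frame is the gauge's own (origin at the plate's middle, underside); the face that the canister is pressed against is at y = -78 mm and looks to +y
- jaw: sliding jaw, a bar like the fixed one and facing it, with a dark slide head 28 (x) x 46 (y) mm, top 46 mm above the bench, around the beam. Its frame is the gauge's, shifted by the jaw_slide value along the gauge's +y: its face is at y = -78 mm in its own frame, looking to -y
- jaw_slide (a joint): gap between the two jaw faces in m: 0 = shut, grows as the sliding jaw moves to the gauge's +y, at most 0.110. Friction of about 0.8 N holds it where it is left.
- thumb_spring (a joint): how far the thumb post is pushed towards the fixed jaw against its spring, m: 0 free, 0.015 its stop; 1.6 N at 0, then 0.8 N more per mm. The post moves the jaw: push it to the gauge's -y to shut it (once the jaw meets something the post gives), to +y to open it. It springs back when let go
- thumb_top (a point): centre of the top of the black thumb post on the slide head: post 24 (x) x 14 (y) x 42 mm tall, top 91 mm above the bench, 66 mm to the gauge's -x of the plate's middle, 28 mm to the gauge's +y of the sliding jaw's face while the spring is free. Pinch it from above across its 14 mm (along y)
- mat: black rubber feed mat on which the canisters wait, 220 x 220 x 4 mm, fixed. Origin: centre of its underside.
- board: plywood finished-work board, 220 x 220 x 12 mm, fixed. Origin: centre of its underside; +x points to the edge painted with a red stripe.
- board_mark (a point): middle of the board's red edge, at its top, 110 mm from the board's centre
- canister_a: copper canister, the largest of the set of four; two or three are there: closed cylinder with a heavy base, 69 mm in diameter, 66 mm high, 260 g; dents above 20 N of grip (each finger). Origin: centre of its underside; z up its axis; x points to the steel catch, a lug 18 wide, 20 tall, 8 mm proud, centred 46 mm above the underside. Flat copper hinge on the far side, 2 mm proud.
- canister_a_catch (a point): outer face of that canister's steel catch, 42.5 mm from its axis, 46 mm above its underside
- canister_b: copper canister, the second largest of the set of four; two or three are there: closed cylinder with a heavy base, 63 mm in diameter, 60 mm high, 220 g; dents above 20 N of grip (each finger). Origin: centre of its underside; z up its axis; x points to the steel catch, a lug 18 wide, 20 tall, 8 mm proud, centred 42 mm above the underside. Flat copper hinge on the far side, 2 mm proud.
- canister_b_catch (a point): outer face of that canister's steel catch, 39.5 mm from its axis, 42 mm above its underside
- canister_c: copper canister, the second smallest of the set of four; two or three are there: closed cylinder with a heavy base, 57 mm in diameter, 54 mm high, 180 g; dents above 20 N of grip (each finger). Origin: centre of its underside; z up its axis; x points to the steel catch, a lug 18 wide, 20 tall, 8 mm proud, centred 38 mm above the underside. Flat copper hinge on the far side, 2 mm proud.
- canister_c_catch (a point): outer face of that canister's steel catch, 36.5 mm from its axis, 38 mm above its underside
- canister_d: copper canister, the smallest of the set of four; two or three are there: closed cylinder with a heavy base, 51 mm in diameter, 48 mm high, 150 g; dents above 20 N of grip (each finger). Origin: centre of its underside; z up its axis; x points to the steel catch, a lug 18 wide, 20 tall, 8 mm proud, centred 34 mm above the underside. Flat copper hinge on the far side, 2 mm proud.
- canister_d_catch (a point): outer face of that canister's steel catch, 33.5 mm from its axis, 34 mm above its underside
- hammer: hammer lying on the bench, 260 mm long; bystander
- punch_tin: yellow tin full of punches, 84 mm in diameter, about 135 mm tall; bystander
- block: dark wooden block 100 x 150 x 35 mm; bystander
There are look-alikes about, which are no part of the job. Leave any pink or purple look-alike of the canister_b alone.

How it is judged:
By the outcome, as a careful person would: the job done as asked, in the order asked, and still so for the second after the job is handed in, with the robot touching nothing.
Of canister_a, canister_b, canister_c, canister_d only 2 to 3 are there at a start; the rules pass over those that are not, and their reading is None.
At some moment in a run one of canister_a, canister_b, canister_c, canister_d may be knocked a few centimetres aside while the robot is not near it.
It also fails if it takes over 210 s, if anything falls off the work surface, if the arm or the gripper's body presses on something with over 40 N, if the wrist force passes 120 N, or if a joint passes its speed limit or range.

## Working session

There is one attempt and no reset: what is moved stays moved. The work goes in short steps, Python scripts to look and compute and a tool call to move; the robot and the scene stay as the last step left them, time stands still between calls to the robot, and variables do not carry over. Pictures are saved under pics/ and viewed, at most 14 in all, crops included, and the job is handed in when it is done.

Besides the shell and the picture viewer there is one more tool, called after "Request:" by a JSON object that holds its "op" and its "data", one argument or row to a line. carry_out: Moves the arm, as the interface text tells. Its arguments: {"type":"object","properties":{"series":{"type":"array","items":{"type":"array","items":{"type":"number"}}}},"required":["series"]}

```bash
mkdir -p pics; ls; cat > h.py <<'E'
import numpy as np, cv2
from scipy.spatial.transform import Rotation as R
from bench import telemetry, viewer, job
def snap(n):
    ci=viewer.camera_info(n); p,d=viewer.read_camera(n); return p,d,ci
def rot(ci):
    r=np.array(ci["rotation"],float)
    return r if r.shape==(3,3) else R.from_quat(np.roll(r,-1)).as_matrix()
def world(ci,d,uv,depth=None,z=None):
    """uv Nx2 -> world xyz, by depth image or plane height z"""
    uv=np.atleast_2d(uv).astype(float); K=np.array(ci["mtx"])
    s=cv2.undistortPoints(uv[:,None],K,np.array([ci["k1"],0,0,0,0.]))[:,0]
    ray=np.c_[s[:,0],-s[:,1],-np.ones(len(s))]@rot(ci).T
    o=np.array(ci["xyz"])
    if z is not None: t=(z-o[2])/ray[:,2]
    else: t=d[uv[:,1].astype(int),uv[:,0].astype(int)]
    return o+ray*t[:,None]
def cloud(ci,d):
    h,w=d.shape; u,v=np.meshgrid(np.arange(w),np.arange(h))
    P=world(ci,d,np.c_[u.ravel(),v.ravel()]).reshape(h,w,3); P[d==0]=np.nan; return P
def save(n,p): cv2.imwrite("pics/"+n+".png",p[...,::-1])
E
python3 - <<'E'
from h import *
print(telemetry.sense())
for n in("top","side"):
    p,d,ci=snap(n); save(n+"0",p); np.savez(n+"0.npz",p=p,d=d); print(n,ci)
E
```

```text
pics
{'time_s': 0.0, 'qpos': array([ 1.32397576e+00,  2.13351748e-01, -3.50650257e-02,  1.32348772e+00,
       -4.23481220e-06,  1.57078574e+00]), 'dq': array([-0.00076237, -0.00052484,  0.00037591,  0.00041841, -0.00109538,
       -0.00153817]), 'joint_torque': array([ 2.23163697e-03, -6.86152267e+01,  4.87120700e+01,  1.74381584e-02,
        3.80073197e-05,  2.32529396e-05]), 'position': array([0.12212582, 0.48470474, 0.4042159 ]), 'eef_rot': array([-6.61079506e-05,  1.23091987e-01,  9.92395111e-01, -5.50131203e-04]), 'contact_force': array([-0.71165023, -0.43139529,  0.88828803]), 'wrist_torque': array([-0.04368091, -0.01031501,  0.0090994 ]), 'grasp_force': 0.0, 'gripper_width': 0.0851437504189859}
top {'mtx': array([[361.83639944,   0.        , 325.487546  ],
       [  0.        , 361.83639944, 199.63416322],
       [  0.        ,   0.        ,   1.        ]]), 'k1': -0.07362037261801319, 'xyz': array([ 0.44297992, -0.05174672,  1.06111084]), 'rotation': array([-0.70504202, -0.03878887,  0.03432166,  0.70727166])}
side {'mtx': array([[445.83850904,   0.        , 310.10973155],
       [  0.        , 445.83850904, 200.12448552],
       [  0.        ,   0.        ,   1.        ]]), 'k1': -0.10098905305834989, 'xyz': array([-0.21637786, -0.89376422,  0.90923363]), 'rotation': array([ 0.83024178,  0.42785339, -0.17286521, -0.31266225])}
```

View pics/top0.png

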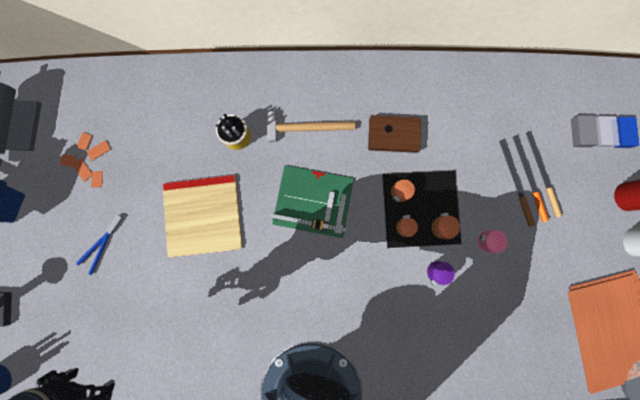

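View pics/side0.png

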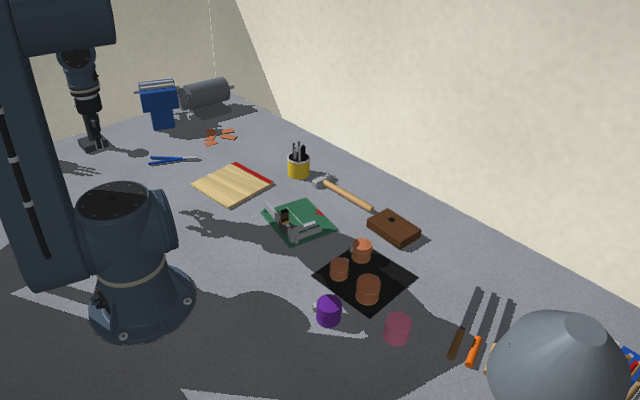

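The top view shows three copper canisters on the mat at (403,189), (406,227) and (446,227). The gauge is at (314,202) with its red mark at (319,174), and the board is at (202,217) with its red edge at the top. Things that could be mistaken for canisters are purple (440,272), pink (492,241), and the red and white ones at the far right. Next I'll measure all of these.

```bash
cat > meas.py <<'E'
from h import *
def cans(P,p,x=(.2,.8),y=(-.6,.3),out=True):
    hsv=cv2.cvtColor(p,cv2.COLOR_RGB2HSV)
    cop=(hsv[...,0]<14)&(hsv[...,1]>90)
    res=[]
    m=((P[...,2]>.035)&(P[...,2]<.1)&cop).astype(np.uint8)
    m[(P[...,0]<x[0])|(P[...,0]>x[1])|(P[...,1]<y[0])|(P[...,1]>y[1])]=0
    n,l,s,c=cv2.connectedComponentsWithStats(m)
    for i in range(1,n):
        if s[i,4]<60: continue
        Q=P[l==i]; zt=np.percentile(Q[:,2],80)
        t=Q[abs(Q[:,2]-zt)<.004]
        (cx,cy),r=cv2.minEnclosingCircle(t[:,:2].astype(np.float32)*1000)
        res.append((c[i],t[:,:2].mean(0),zt,np.array([cx,cy])/1000,r*2,s[i,4],2e3*np.sqrt(np.mean(((t[:,:2]-t[:,:2].mean(0))**2).sum(1))*2)))
    return res
E
python3 - <<'E'
from meas import *
np.set_printoptions(precision=4,suppress=True)
z=np.load("top0.npz"); p,d=z["p"],z["d"]; ci=viewer.camera_info("top"); P=cloud(ci,d)
for r in cans(P,p): print(*r)
hsv=cv2.cvtColor(p,cv2.COLOR_RGB2HSV)
def rect(m,name,zz):
    v,u=np.nonzero(m); n,l,s,c=cv2.connectedComponentsWithStats(m.astype(np.uint8)); i=1+np.argmax(s[1:,4]); v,u=np.nonzero(l==i)
    W=world(ci,None,np.c_[u,v],z=zz)[:,:2]; print(name,(u.mean(),v.mean()),cv2.minAreaRect((W*1000).astype(np.float32)),"mean",W.mean(0),"z",np.nanmedian(P[v,u,2]))
H,S,V=hsv[...,0],hsv[...,1],hsv[...,2]
inb=np.zeros(H.shape,bool); 
def box(a,b,c,e): m=np.zeros(H.shape,bool); m[b:e,a:c]=1; return m
rect((H>60)&(H<90)&(S>80)&box(255,150,370,250),"gauge",.008)
red=((H<6)|(H>174))&(S>150)
rect(red&box(300,165,335,182),"gmark",.008)
rect(red&box(150,165,250,200),"bmark",.012)
rect(box(155,165,250,262)&((P[...,2]>.007)&(P[...,2]<.02)),"board",.012)
rect((V<40)&box(375,160,470,255),"mat",.004)
rect((P[...,2]>.07)&box(290,205,360,240),"post",.091)
rect((P[...,2]>.07)&box(290,205,360,240),"post",.091)
big=lambda c:cv2.resize(c,None,fx=6,fy=6,interpolation=cv2.INTER_CUBIC)
save("crop1",np.hstack([big(p[165:255,262:362])[:540],])); save("crop2",big(p[165:285,380:510]))
E
```

```text
[394.8204 132.4742] [ 0.7456 -0.2481] 0.03770882219904355 [ 0.7451 -0.2476] 170.70323181152344 1008 143.10160860613857
[403.8392 189.2544] [ 0.5767 -0.2674] 0.0613293289960426 [ 0.5762 -0.2665] 56.82954025268555 342 55.17802231469203
[447.2112 226.8728] [ 0.4705 -0.3855] 0.06698373335694922 [ 0.4705 -0.3854] 63.315670013427734 464 61.62521774367642
[408.0747 226.8683] [ 0.4717 -0.2766] 0.05496024674127553 [ 0.4714 -0.2765] 50.504310607910156 281 49.5911626285309
gauge (np.float64(311.11953151911814), np.float64(194.0606269376507)) ((564.5711059570312, -11.546714782714844), (207.45481872558594, 147.3484649658203), 79.1929702758789) mean [ 0.5691 -0.0031] z 0.00869868032128962
gmark (np.float64(318.22222222222223), np.float64(173.51111111111112)) ((626.015625, -23.41309356689453), (33.63408279418945, 19.899662017822266), 78.29879760742188) mean [ 0.6299 -0.024 ] z 0.009736712841567519
bmark (np.float64(198.9273127753304), np.float64(182.1123348017621)) ((605.1029052734375, 330.7348327636719), (19.831424713134766, 212.81735229492188), 6.696285247802734) mean [0.6054 0.33  ] z 0.01367092
[... 177 characters left out ...]
31348) mean [0.5061 0.3195] z 0.012802051795352876
mat (np.float64(420.92190328419963), np.float64(206.7737264028963)) ((525.7337036132812, -326.9227294921875), (215.5260772705078, 218.0894775390625), 2.4668760299682617) mean [ 0.531  -0.3262] z 0.004687658004504214
post (np.float64(317.40816326530614), np.float64(223.6530612244898)) ((479.5184631347656, -24.172395706176758), (13.40109920501709, 24.098979949951172), 89.91960144042969) mean [ 0.4791 -0.0239] z 0.09115796549248223
post (np.float64(317.40816326530614), np.float64(223.6530612244898)) ((479.5184631347656, -24.172395706176758), (13.40109920501709, 24.098979949951172), 89.91960144042969) mean [ 0.4791 -0.0239] z 0.09115796549248223
```

View pics/crop2.png

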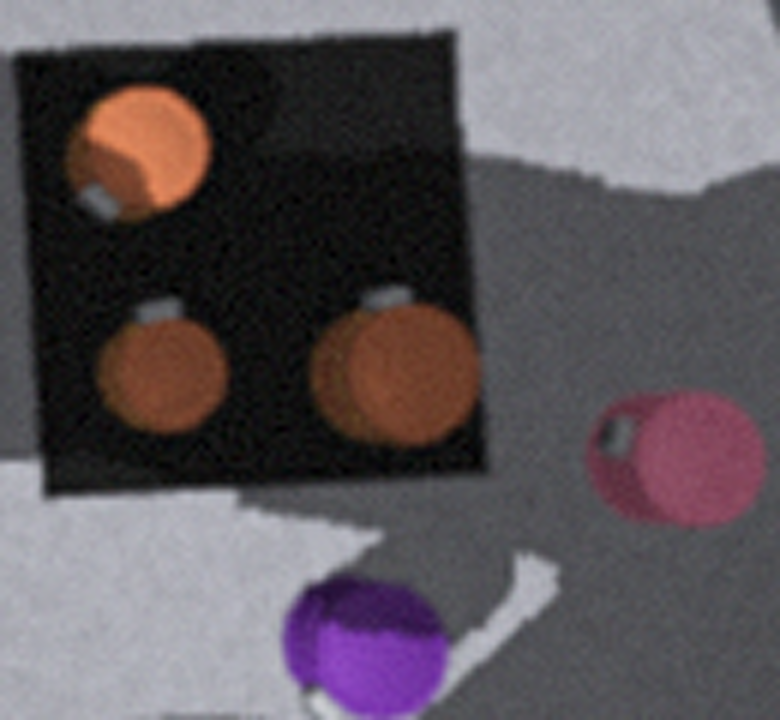

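View pics/crop1.png

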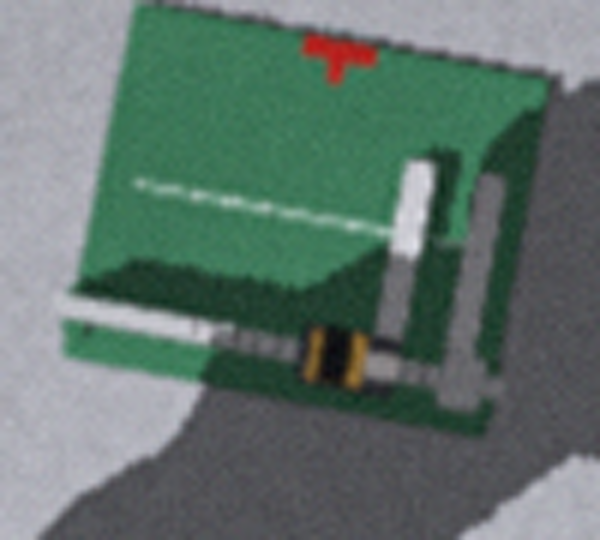

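The crop shows three copper canisters, each with a grey catch. B is the large one at (415,375), with its catch up at (387,297). D is at (163,375) with its catch up at (160,308), and C is at (148,150) with its catch lower left at (100,203). The pink and purple look-alikes are off the mat. Gauge plate corners in the crop are (137,3), (557,78), (65,355) and (487,435), and the jaw gap is about 35 mm. Next I'll fit the poses.

```bash
python3 - <<'E'
from h import *
np.set_printoptions(precision=4,suppress=True)
ci=viewer.camera_info("top")
def fit(uv,model,z):
    W=world(ci,None,uv,z=z)[:,:2]; m=np.array(model)/1000
    a,b=m-m.mean(0),W-W.mean(0)
    th=np.arctan2((a[:,0]*b[:,1]-a[:,1]*b[:,0]).sum(),(a*b).sum()); Rm=np.array([[np.cos(th),-np.sin(th)],[np.sin(th),np.cos(th)]])
    t=W.mean(0)-Rm@m.mean(0); print("pose",t,np.degrees(th),"res mm",1e3*np.linalg.norm(W-m@Rm.T-t,axis=1)); return t,th
c=np.array([[137,3],[557,78],[65,355],[487,435]])/6+[262,165]
t,th=fit(c-.4,[[90,105],[90,-105],[-90,105],[-90,-105]],.008)
Rm=np.array([[np.cos(th),-np.sin(th)],[np.sin(th),np.cos(th)]])
print("post in gauge",(np.array([.4795,-.0242])-t)@Rm, "mark",(np.array([.6299,-.024])-t)@Rm)
off=np.array([380,165])
for n,uv,zz,ctr in(("b",[387,297],.056,(.4705,-.3855)),("c",[100,203],.052,(.5767,-.2674)),("d",[160,308],.048,(.4717,-.2766))):
    w=world(ci,None,np.array(uv)/6+off-.4,z=zz)[0,:2]; v=w-ctr; print(n,w,np.linalg.norm(v),np.degrees(np.arctan2(v[1],v[0])))
s=telemetry.sense();wi=viewer.camera_info("wrist"); print(wi)
q=R.from_quat(np.roll(s["eef_rot"],-1)).as_matrix(); print("cam in tool",q.T@(wi["xyz"]-s["position"]), q.T@rot(wi))
E
```

```text
pose [ 0.5495 -0.01  ] -10.911683811550478 res mm [2.1602 0.9189 1.2656 2.0654]
post in gauge [-0.0661 -0.0272] mark [0.0816 0.0015]
b [ 0.5055 -0.3773] 0.03592569224516135 13.179342830264776
c [ 0.5504 -0.2444] 0.034930953173249735 138.73248715338337
d [ 0.5013 -0.2722] 0.029965777593599644 8.371559529602179
{'mtx': array([[310.1992,   0.    , 320.363 ],
       [  0.    , 310.1992, 199.8324],
       [  0.    ,   0.    ,   1.    ]]), 'k1': 0.017140708640934692, 'xyz': array([0.0511, 0.5025, 0.3741]), 'rotation': array([ 0.7803, -0.113 , -0.0872,  0.6089])}
cam in tool [ 0.0733 -0.0001  0.0302] [[ 0.001   0.9592  0.2826]
 [ 1.     -0.0011  0.0001]
 [ 0.0004  0.2826 -0.9592]]
```

Request:
{"op": "carry_out", "data": {
  "series": [
    [-0.0258, -0.019, 0, 0, 0, 0, 1],
    [-0.0258, -0.019, 0, 0, 0, 0, 1],
    [-0.0258, -0.019, 0, 0, 0, 0, 1],
    [-0.0258, -0.019, 0, 0, 0, 0, 1],
    [-0.0258, -0.019, 0, 0, 0, 0, 1]
  ]
}}

```text
time_s: 0.52
position: [0.2245, 0.3599, 0.4045]
eef_rot: [-0.0, 0.123, 0.992, -0.0]
contact_force: [0.5, 0.3, 0.5]
gripper_width: 0.0855
grasp_force: 0.0
```

Request:
{"op": "carry_out", "data": {
  "series": [
    [-0.0258, -0.019, 0, 0, 0, 0, 1],
    [-0.0258, -0.019, 0, 0, 0, 0, 1],
    [-0.0258, -0.019, 0, 0, 0, 0, 1],
    [-0.0258, -0.019, 0, 0, 0, 0, 1],
    [-0.0258, -0.019, 0, 0, 0, 0, 1]
  ]
}}

```text
time_s: 0.93
position: [0.3265, 0.2361, 0.4046]
eef_rot: [-0.0, 0.123, 0.992, -0.0]
contact_force: [0.5, 0.6, -0.1]
gripper_width: 0.0858
grasp_force: 0.0
```

Request:
{"op": "carry_out", "data": {
  "series": [
    [-0.0258, -0.019, 0, 0, 0, 0, 1],
    [-0.0258, -0.019, 0, 0, 0, 0, 1],
    [-0.0258, -0.019, 0, 0, 0, 0, 1],
    [-0.0258, -0.019, 0, 0, 0, 0, 1],
    [-0.0258, -0.019, 0, 0, 0, 0, 1]
  ]
}}

```text
time_s: 1.35
position: [0.4284, 0.1124, 0.4046]
eef_rot: [-0.0, 0.123, 0.992, -0.0]
contact_force: [0.6, 0.9, 0.2]
gripper_width: 0.0857
grasp_force: 0.0
```

Request:
{"op": "carry_out", "data": {
  "series": [
    [-0.0258, -0.019, 0, 0, 0, 0, 1],
    [-0.0258, -0.019, 0, 0, 0, 0, 1],
    [-0.0258, -0.019, 0, 0, 0, 0, 1],
    [-0.0258, -0.019, 0, 0, 0, 0, 1],
    [0, 0, 0, 0, 0, -0.056, 0.45]
  ]
}}

```text
time_s: 1.77
position: [0.5116, 0.0115, 0.4038]
eef_rot: [-0.0, 0.097, 0.995, -0.001]
contact_force: [0.1, 0.6, 0.3]
gripper_width: 0.0756
grasp_force: 0.0
```

Request:
{"op": "carry_out", "data": {
  "series": [
    [0, 0, 0, 0, 0, 0, 0.45],
    [0, 0, 0, 0, 0, 0, 0.45],
    [0, 0, 0, 0, 0, 0, 0.45],
    [0, 0, 0, 0, 0, 0, 0.45],
    [0, 0, 0, 0, 0, 0, 0.45]
  ]
}}

```text
time_s: 2.18
position: [0.5089, 0.0156, 0.4049]
eef_rot: [0.0, 0.095, 0.995, 0.0]
contact_force: [0.1, -0.2, -0.5]
gripper_width: 0.0387
grasp_force: 0.0
```

View wrist.

```bash
python3 - <<'E'
from h import *
p,d,ci=snap("wrist"); save("w0",p); np.savez("w0.npz",p=p,d=d,xyz=ci["xyz"],rotation=ci["rotation"])
E
```

```text
(no output)
```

View pics/w0.png

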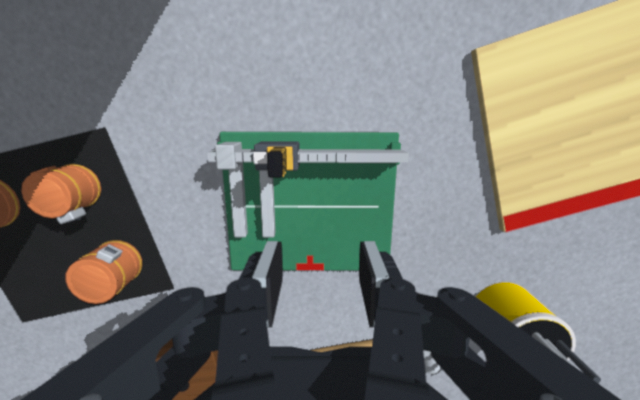

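The wrist view shows the gauge with its plate corners near (219,133), (398,133), (230,270) and (391,269). The white line runs from (245,207) to (378,207), the red mark is at (310,265) and the post top is at (277,162). I'll fit these and cross-check against the top camera.

```bash
python3 - <<'E'
from h import *
np.set_printoptions(precision=4,suppress=True)
z=np.load("w0.npz"); p,d=z["p"],z["d"]; ci=viewer.camera_info("wrist"); ci["xyz"]=z["xyz"];ci["rotation"]=z["rotation"]
print(telemetry.sense()["position"])
P=cloud(ci,d); H,S,V=cv2.split(cv2.cvtColor(p,cv2.COLOR_RGB2HSV))
def comp(m,box):
    k=np.zeros(m.shape,np.uint8); a,b,c,e=box; k[b:e,a:c]=m[b:e,a:c]; n,l,s,_=cv2.connectedComponentsWithStats(k); v,u=np.nonzero(l==1+np.argmax(s[1:,4])); return np.c_[u,v]
g=comp((H>55)&(H<95)&(S>70),(200,115,420,285)); W=world(ci,None,g,z=.008)[:,:2]
r=cv2.minAreaRect((W*1e3).astype(np.float32)); print("plate",r, "z",np.nanmedian(P[g[:,1],g[:,0],2]))
wl=comp((S<60)&(V>150),(275,200,385,214)); W=world(ci,None,wl,z=.008)[:,:2]; c=W.mean(0); v=np.linalg.svd(W-c)[2][0]; print("line",c,np.degrees(np.arctan2(v[1],v[0])),v)
m=comp(((H<8)|(H>172))&(S>130),(290,250,330,275)); W=world(ci,None,m,z=.008)[:,:2]; print("mark",W.mean(0))
t=np.zeros(V.shape,bool); t[135:185,255:305]=1; q=P[t&(P[...,2]>.086)&(P[...,2]<.096)]; print("post",cv2.minAreaRect((q[:,:2]*1e3).astype(np.float32)),q[:,2].mean(),len(q))
t[:]=0;t[175:240,258:277]=1; q=P[t&(P[...,2]>.019)&(P[...,2]<.03)]; print("jaw",cv2.minAreaRect((q[:,:2]*1e3).astype(np.float32)),q[:,2].mean(),len(q))
t[:]=0;t[175:240,228:248]=1; q=P[t&(P[...,2]>.019)&(P[...,2]<.03)]; print("anvil",cv2.minAreaRect((q[:,:2]*1e3).astype(np.float32)),q[:,2].mean(),len(q))
b=np.zeros(V.shape,bool); b[:,465:]=1; q=P[b&(P[...,2]>.008)&(P[...,2]<.018)&(S>60)]; 
E
```

```text
[0.509  0.0156 0.4049]
plate ((565.3453369140625, -8.449478149414062), (209.72018432617188, 142.5750732421875), 78.83824920654297) z 0.008315436605333404
line [0.5532 0.0166] 78.7957592399638 [0.1943 0.9809]
mark [ 0.628  -0.0213]
post ((477.257568359375, -21.597951889038086), (13.973230361938477, 23.0938777923584), 78.10565185546875) 0.09103883071467737 395
jaw ((534.897705078125, -54.259098052978516), (14.154972076416016, 76.59698486328125), 78.88127899169922) 0.023265975330505635 745
anvil ((528.4927368164062, -88.45178985595703), (14.65340518951416, 76.8079833984375), 79.02385711669922) 0.023180204681326002 772
```

Request:
{"op": "carry_out", "data": {
  "series": [
    [0.0046, -0.0087, 0.019, 0, 0, 0, 0.45],
    [0.0046, -0.0087, 0.019, 0, 0, 0, 0.45],
    [0.0046, -0.0087, 0.019, 0, 0, 0, 0.45],
    [0.0046, -0.0087, 0.019, 0, 0, 0, 0.45],
    [0.0046, -0.0087, 0.019, 0, 0, 0, 0.45]
  ]
}}

```text
time_s: 2.65
position: [0.4779, -0.0233, 0.309]
eef_rot: [0.0, 0.095, 0.995, -0.0]
contact_force: [1.4, -0.5, 0.4]
gripper_width: 0.0385
grasp_force: 0.0
```

Request:
{"op": "carry_out", "data": {
  "series": [
    [0, 0, 0, 0, 0, 0, 0.45],
    [0, 0, 0, 0, 0, 0, 0.45],
    [0, 0, 0, 0, 0, 0, 0.45],
    [0, 0, 0, 0, 0, 0, 0.45],
    [0, 0, 0, 0, 0, 0, 0.45]
  ]
}}

```text
time_s: 3.07
position: [0.4791, -0.023, 0.3107]
eef_rot: [0.001, 0.095, 0.995, 0.0]
contact_force: [0.0, -0.6, -1.0]
gripper_width: 0.0385
grasp_force: 0.0
```

```bash
cat > post.py <<'E'
from h import *
np.set_printoptions(precision=4,suppress=True)
s=telemetry.sense(); p,d,ci=snap("wrist"); P=cloud(ci,d); print(s["position"],s["eef_rot"])
V=cv2.cvtColor(p,cv2.COLOR_RGB2GRAY)
m=(P[...,2]>.086)&(P[...,2]<.096); n,l,st,c=cv2.connectedComponentsWithStats(m.astype(np.uint8))
Rt=R.from_quat(np.roll(s["eef_rot"],-1)).as_matrix()
for i in range(1,n):
    if st[i,4]<150: continue
    q=P[l==i]; r=cv2.minAreaRect((q[:,:2]*1e3).astype(np.float32)); w=np.r_[np.array(r[0])/1e3,.091]
    print(c[i],r,"in tool",Rt.T@(w-s["position"]))
for a,b,nm in((0,320,"L"),(320,640,"R")):   # nearest surfaces = fingers
    m=np.zeros(V.shape,bool); m[:,a:b]=1; m&=(d>0.05)&(P[...,2]>.1)
    Q=(P[m]-s["position"])@Rt; q=Q[(Q[:,2]>.14)&(abs(Q[:,0])<.03)]
    if len(q): print(nm,"finger tool y range",np.percentile(q[:,1],[2,50,98]),"x",np.percentile(q[:,0],[2,98]),"zmax",q[:,2].max(),len(q))
save("wp",p)
E
python3 post.py
```

```text
[ 0.4791 -0.023   0.3107] [0.0008 0.095  0.9955 0.0001]
[321.9715 220.8315] ((477.29095458984375, -21.46290397644043), (13.269163131713867, 23.034732818603516), 78.91476440429688) in tool [0.0024 0.0011 0.2197]
L finger tool y range [-0.0323 -0.0213 -0.019 ] x [-0.0086  0.0128] zmax 0.1720257409433361 1222
R finger tool y range [0.019  0.0214 0.0323] x [-0.0085  0.0128] zmax 0.17162644663988758 1215
```

Request:
{"op": "carry_out", "data": {
  "series": [
    [0, 0.001, 0.016, 0, 0, 0, 0.45],
    [0, 0, 0.016, 0, 0, 0, 0.45],
    [0, 0, 0.016, 0, 0, 0, 0.45],
    [0, 0, 0.016, 0, 0, 0, 0.4],
    [0, 0, 0.014, 0, 0, 0, 0.25]
  ]
}}

```text
time_s: 3.53
position: [0.4788, -0.0222, 0.2312]
eef_rot: [0.0, 0.095, 0.995, 0.0]
contact_force: [-0.2, -0.1, -0.6]
gripper_width: 0.0235
grasp_force: 0.0
```

Request:
{"op": "carry_out", "data": {
  "series": [
    [0, 0, 0, 0, 0, 0, 0.22],
    [0, 0, 0, 0, 0, 0, 0.2],
    [0, 0, 0, 0, 0, 0, 0.18],
    [0, 0, 0, 0, 0, 0, 0.17],
    [0, 0, 0, 0, 0, 0, 0.16]
  ]
}}

```text
time_s: 3.95
position: [0.4791, -0.0224, 0.2327]
eef_rot: [0.001, 0.095, 0.995, 0.0]
contact_force: [-1.7, 0.1, 5.1]
gripper_width: 0.014
grasp_force: 9.9
```

Request:
{"op": "carry_out", "data": {
  "series": [
    [0, 0, 0, 0, 0, 0, 0.15],
    [0, 0, 0, 0, 0, 0, 0.15],
    [0, 0, 0, 0, 0, 0, 0.15],
    [0, 0, 0, 0, 0, 0, 0.15],
    [0, 0, 0, 0, 0, 0, 0.15]
  ]
}}

```text
time_s: 4.37
position: [0.4791, -0.0224, 0.2327]
eef_rot: [0.001, 0.095, 0.995, 0.0]
contact_force: [-2.5, 0.3, 7.6]
gripper_width: 0.0134
grasp_force: 34.0
```

Request:
{"op": "carry_out", "data": {
  "series": [
    [0, 0.008, 0, 0, 0, 0, 0.165],
    [0, 0.015, 0, 0, 0, 0, 0.165],
    [0, 0.02, 0, 0, 0, 0, 0.165],
    [0, 0.02, 0, 0, 0, 0, 0.165],
    [0, 0.015, 0, 0, 0, 0, 0.165]
  ]
}}

```text
time_s: 4.78
position: [0.4938, 0.0556, 0.2322]
eef_rot: [0.0, 0.095, 0.995, 0.0]
contact_force: [0.7, -2.3, 0.3]
gripper_width: 0.0143
grasp_force: 0.7
```

Request:
{"op": "carry_out", "data": {
  "series": [
    [0, 0, 0, 0, 0, 0, 0.165],
    [0, 0, 0, 0, 0, 0, 0.2],
    [0, 0, 0, 0, 0, 0, 0.45],
    [0, 0, 0, 0, 0, 0, 0.45],
    [0, 0, 0, 0, 0, 0, 0.45]
  ]
}}

```text
time_s: 5.2
position: [0.4933, 0.0537, 0.2318]
eef_rot: [-0.0, 0.096, 0.995, -0.0]
contact_force: [-0.6, 0.4, 0.2]
gripper_width: 0.0383
grasp_force: 0.0
```

Request:
{"op": "carry_out", "data": {
  "series": [
    [0, 0, -0.03, 0, 0, 0, 0.45],
    [0, 0, -0.035, 0, 0, 0, 0.45],
    [0, 0, -0.035, 0, 0, 0, 0.8],
    [0, 0, -0.03, 0, 0, 0, 1],
    [0, 0, -0.01, 0, 0, 0, 1]
  ]
}}

```text
time_s: 5.62
position: [0.494, 0.0538, 0.3761]
eef_rot: [0.003, 0.096, 0.995, 0.001]
contact_force: [0.8, 0.5, -0.0]
gripper_width: 0.0733
grasp_force: 0.0
```

Request:
{"op": "carry_out", "data": {
  "series": [
    [0.005, -0.02, 0, 0, 0, 0, 1],
    [0.005, -0.04, 0, 0, 0, 0, 1],
    [0.005, -0.04, 0, 0, 0, 0, 1],
    [0.005, -0.04, 0, 0, 0, 0, 1],
    [0.005, -0.04, 0, 0, 0, 0, 1]
  ]
}}

```text
time_s: 6.03
position: [0.4336, -0.1194, 0.3715]
eef_rot: [-0.0, 0.095, 0.995, -0.0]
contact_force: [1.2, -0.4, 1.1]
gripper_width: 0.085
grasp_force: 0.0
```

Request:
{"op": "carry_out", "data": {
  "series": [
    [0.005, -0.04, 0, 0, 0, 0, 1],
    [0.005, -0.04, 0, 0, 0, 0, 1],
    [0, -0.03, 0, 0, 0, 0, 1],
    [0, -0.02, 0, 0, 0, 0, 1],
    [0, 0, 0, 0, 0, 0, 1]
  ]
}}

```text
time_s: 6.45
position: [0.3991, -0.2468, 0.3713]
eef_rot: [-0.0, 0.097, 0.995, -0.0]
contact_force: [0.3, -0.7, 0.5]
gripper_width: 0.0858
grasp_force: 0.0
```

Request:
{"op": "carry_out", "data": {
  "series": [
    [0, 0, 0, 0, 0, 0, 1],
    [0, 0, 0, 0, 0, 0, 1],
    [0, 0, 0, 0, 0, 0, 1],
    [0, 0, 0, 0, 0, 0, 1],
    [0, 0, 0, 0, 0, 0, 1]
  ]
}}

```text
time_s: 6.87
position: [0.4005, -0.2428, 0.3717]
eef_rot: [0.0, 0.095, 0.996, 0.0]
contact_force: [0.0, 0.1, 0.3]
gripper_width: 0.0856
grasp_force: 0.0
```

```bash
python3 - <<'E'
from h import *
p,d,ci=snap("wrist"); save("w1",p); np.savez("w1.npz",p=p,d=d,xyz=ci["xyz"],rotation=ci["rotation"])
E
```

```text
(no output)
```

View pics/w1.png

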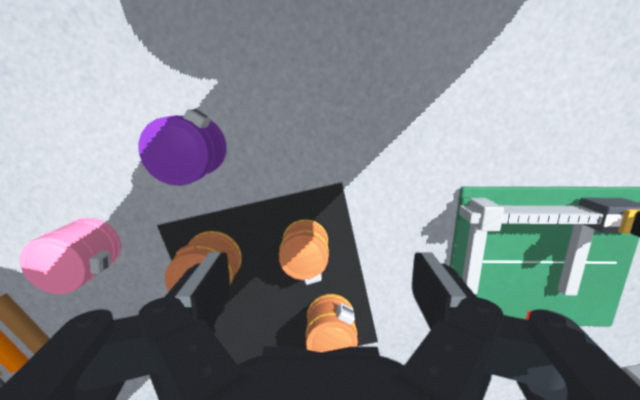

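The gauge is now open, with the jaw at (580,260) and the anvil at (475,250). B at (205,265) is half hidden by the left finger, so I'll centre over it.

Request:
{"op": "carry_out", "data": {
  "series": [
    [0, -0.029, 0, 0, 0, 0, 1],
    [0, -0.029, 0, 0, 0, 0, 1],
    [0.001, -0.029, 0, 0, 0, 0, 1],
    [0.001, -0.029, 0, 0, 0, 0, 1],
    [0.001, -0.029, 0, 0, 0, 0, 1]
  ]
}}

```text
time_s: 7.33
position: [0.3696, -0.3863, 0.3717]
eef_rot: [0.0, 0.095, 0.995, -0.0]
contact_force: [1.3, 0.9, 0.5]
gripper_width: 0.0853
grasp_force: 0.0
```

Request:
{"op": "carry_out", "data": {
  "series": [
    [0, 0, 0, 0, 0, -0.1, 1],
    [0, 0, 0, 0, 0, -0.1, 1],
    [0, 0, 0, 0, 0, -0.1, 1],
    [0, 0, 0, 0, 0, -0.1, 1],
    [0, 0, 0, 0, 0, 0, 1]
  ]
}}

```text
time_s: 7.75
position: [0.3701, -0.3851, 0.3717]
eef_rot: [-0.0, -0.107, 0.994, 0.0]
contact_force: [1.0, 0.3, -0.4]
gripper_width: 0.0857
grasp_force: 0.0
```

Request:
{"op": "carry_out", "data": {
  "series": [
    [0, 0, 0, 0, 0, 0, 1],
    [0, 0, 0, 0, 0, 0, 1],
    [0, 0, 0, 0, 0, 0, 1],
    [0, 0, 0, 0, 0, 0, 1],
    [0, 0, 0, 0, 0, 0, 1]
  ]
}}

```text
time_s: 8.17
position: [0.3699, -0.3852, 0.3717]
eef_rot: [-0.0, -0.104, 0.995, -0.0]
contact_force: [-0.8, 0.2, -0.5]
gripper_width: 0.0851
grasp_force: 0.0
```

```bash
cat > can.py <<'E'
from h import *
import sys
np.set_printoptions(precision=4,suppress=True)
def find(zbase,h,dia,near=None,lughalf=10,name=None,bias=0.0):
    """canister standing on zbase: centre & catch yaw; tool frame too."""
    s=telemetry.sense(); p,d,ci=snap("wrist"); P=cloud(ci,d)
    Rt=R.from_quat(np.roll(s["eef_rot"],-1)).as_matrix()
    H,S,V=cv2.split(cv2.cvtColor(p,cv2.COLOR_RGB2HSV)); 
    P=P-Rt[:,0]*bias
    far=np.hypot(P[...,0]-near[0],P[...,1]-near[1])<dia/2+.02
    top=(abs(P[...,2]-zbase-h)<.005)&(H<15)&(S>90)&far
    n,l,st,c=cv2.connectedComponentsWithStats(top.astype(np.uint8)); i=1+np.argmax(st[1:,4])
    q=P[l==i]; (cx,cy),r=cv2.minEnclosingCircle((q[:,:2]*1e3).astype(np.float32)); C=np.array([cx,cy])/1e3
    hull=cv2.convexHull((q[:,:2]*1e3).astype(np.float32)); m=cv2.fitEllipse(hull)
    print("centroid",q[:,:2].mean(0),"mec",C,"dia",2*r,"ell",m[0],m[1],"ztop",np.median(q[:,2]),"px",c[i],len(q))
    C=np.array(m[0])/1e3
    rr=np.hypot(P[...,0]-C[0],P[...,1]-C[1])
    lug=(S<70)&(V>60)&(P[...,2]>zbase+h-.030)&(P[...,2]<zbase+h-.003)&(rr>dia/2-.004)&(rr<dia/2+.012)
    n,l,st,c=cv2.connectedComponentsWithStats(lug.astype(np.uint8)); i=1+np.argmax(st[1:,4]); L=P[l==i]
    v=L[:,:2].mean(0)-C; yaw=np.degrees(np.arctan2(v[1],v[0])); ty=np.degrees(np.arctan2(Rt[1,1],Rt[0,1]))
    print("catch px",c[i],st[i,4],"r",np.linalg.norm(v),"yaw",yaw,"tool y yaw",ty,"tcp",s["position"])
    dt=Rt.T@np.r_[C-s["position"][:2],0]; print("centre in tool",dt[:2])
    if name: save(name,p)
    return C,yaw
E
python3 - <<'E'
from can import *
find(.004,.060,.063,(.4705,-.384),name="w2")
E
```

```text
centroid [ 0.4664 -0.3847] mec [ 0.4689 -0.3846] dia 63.458717346191406 ell (468.73321533203125, -384.44915771484375) (62.35519027709961, 62.972251892089844) ztop 0.06512407782989277 px [300.5573 281.865 ] 2756
catch px [300.5588 311.3529] 34 r 0.03843039770486439 yaw 10.489314613339326 tool y yaw 101.93434642750883 tcp [ 0.3699 -0.3852  0.3717]
centre in tool [-0.0969 -0.0197]
```

View pics/w2.png

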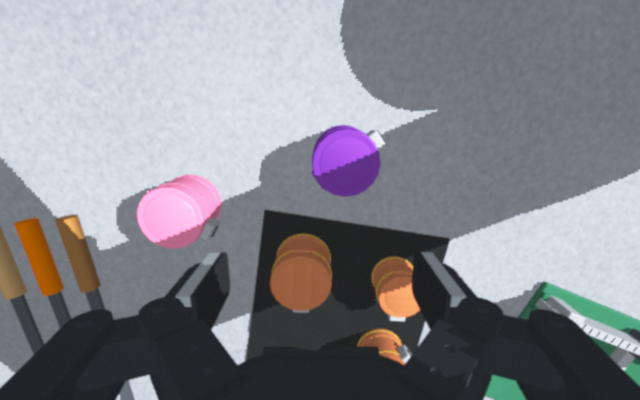

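B is at (301,282), with its catch at (300,311) facing away and its yaw about 10.5°. Both cameras agree on (0.470,-0.385), its diameter of 63 and its top at 64. I'll reach for it.

Request:
{"op": "carry_out", "data": {
  "series": [
    [-0.0198, -0.004, 0.01, 0, 0, 0.012, 1],
    [-0.0198, -0.004, 0.01, 0, 0, 0, 1],
    [-0.0198, -0.004, 0.01, 0, 0, 0, 1],
    [-0.0198, -0.004, 0.01, 0, 0, 0, 1],
    [-0.0198, -0.004, 0.01, 0, 0, 0, 1]
  ]
}}

```text
time_s: 8.63
position: [0.4718, -0.3852, 0.3212]
eef_rot: [0.0, -0.098, 0.995, -0.0]
contact_force: [-0.4, -0.1, -0.6]
gripper_width: 0.085
grasp_force: 0.0
```

Request:
{"op": "carry_out", "data": {
  "series": [
    [0, 0, 0.02, 0, 0, 0, 1],
    [0, 0, 0.02, 0, 0, 0, 1],
    [0, 0, 0.01, 0, 0, 0, 1],
    [0, 0, 0, 0, 0, 0, 1],
    [0, 0, 0, 0, 0, 0, 1]
  ]
}}

```text
time_s: 9.05
position: [0.4707, -0.3853, 0.272]
eef_rot: [-0.0, -0.098, 0.995, 0.0]
contact_force: [0.1, -0.2, 1.0]
gripper_width: 0.0856
grasp_force: 0.0
```

```bash
python3 - <<'E'
from can import *
find(.004,.060,.063,(.4705,-.384),bias=0.002,name="w3")
E
```

```text
centroid [ 0.469  -0.3846] mec [ 0.4711 -0.3843] dia 63.07324981689453 ell (470.9923095703125, -384.1993408203125) (62.156578063964844, 62.412841796875) ztop 0.06530944635229116 px [321.2531 227.2172] 7549
catch px [320.2    277.0667] 120 r 0.03693411232902353 yaw 10.370375017955503 tool y yaw 101.27502821085092 tcp [ 0.4707 -0.3853  0.272 ]
centre in tool [-0.0005  0.001 ]
```

Request:
{"op": "carry_out", "data": {
  "series": [
    [0, 0.001, 0.016, 0, 0, 0.015, 1],
    [0, 0, 0.016, 0, 0, 0, 1],
    [0, 0, 0.016, 0, 0, 0, 1],
    [0, 0, 0.016, 0, 0, 0, 0.9],
    [0, 0, 0.013, 0, 0, 0, 0.8]
  ]
}}

```text
time_s: 9.52
position: [0.4708, -0.3847, 0.1952]
eef_rot: [0.001, -0.091, 0.996, -0.001]
contact_force: [-1.2, -0.2, 0.4]
gripper_width: 0.0682
grasp_force: 0.0
```

Request:
{"op": "carry_out", "data": {
  "series": [
    [0, 0, 0, 0, 0, 0, 0.78],
    [0, 0, 0, 0, 0, 0, 0.76],
    [0, 0, 0, 0, 0, 0, 0.75],
    [0, 0, 0, 0, 0, 0, 0.745],
    [0, 0, 0, 0, 0, 0, 0.742]
  ]
}}

```text
time_s: 9.93
position: [0.471, -0.3846, 0.1959]
eef_rot: [0.001, -0.091, 0.996, -0.001]
contact_force: [-0.8, -0.1, -0.6]
gripper_width: 0.0635
grasp_force: 0.0
```

Request:
{"op": "carry_out", "data": {
  "series": [
    [0, 0, 0, 0, 0, 0, 0.742],
    [0, 0, 0, 0, 0, 0, 0.742],
    [0, 0, 0, 0, 0, 0, 0.742],
    [0, 0, 0, 0, 0, 0, 0.742],
    [0, 0, 0, 0, 0, 0, 0.742]
  ]
}}

```text
time_s: 10.35
position: [0.4708, -0.3844, 0.1949]
eef_rot: [0.0, -0.091, 0.996, -0.0]
contact_force: [1.0, -1.5, 2.0]
gripper_width: 0.0637
grasp_force: 0.9
```

Contact at 0.742, so I'll close in tiny steps.

Request:
{"op": "carry_out", "data": {
  "series": [
    [0, 0, 0, 0, 0, 0, 0.741],
    [0, 0, 0, 0, 0, 0, 0.74],
    [0, 0, 0, 0, 0, 0, 0.739],
    [0, 0, 0, 0, 0, 0, 0.739],
    [0, 0, 0, 0, 0, 0, 0.739]
  ]
}}

```text
time_s: 10.77
position: [0.4707, -0.3843, 0.1948]
eef_rot: [0.0, -0.091, 0.996, -0.0]
contact_force: [0.4, -2.2, 2.1]
gripper_width: 0.0632
grasp_force: 1.2
```

Request:
{"op": "carry_out", "data": {
  "series": [
    [0, 0, 0, 0, 0, 0, 0.739],
    [0, 0, 0, 0, 0, 0, 0.738],
    [0, 0, 0, 0, 0, 0, 0.738],
    [0, 0, 0, 0, 0, 0, 0.738],
    [0, 0, 0, 0, 0, 0, 0.738]
  ]
}}

```text
time_s: 11.18
position: [0.4707, -0.3843, 0.1947]
eef_rot: [0.0, -0.091, 0.996, -0.0]
contact_force: [0.5, -2.5, 2.1]
gripper_width: 0.0629
grasp_force: 1.3
```

Request:
{"op": "carry_out", "data": {
  "series": [
    [0, 0, 0, 0, 0, 0, 0.737],
    [0, 0, 0, 0, 0, 0, 0.736],
    [0, 0, 0, 0, 0, 0, 0.736],
    [0, 0, 0, 0, 0, 0, 0.736],
    [0, 0, 0, 0, 0, 0, 0.736]
  ]
}}

```text
time_s: 11.6
position: [0.4706, -0.3843, 0.1947]
eef_rot: [0.0, -0.091, 0.996, -0.0]
contact_force: [0.4, -2.4, 2.5]
gripper_width: 0.0628
grasp_force: 3.0
```

Request:
{"op": "carry_out", "data": {
  "series": [
    [0, 0, 0, 0, 0, 0, 0.735],
    [0, 0, 0, 0, 0, 0, 0.734],
    [0, 0, 0, 0, 0, 0, 0.734],
    [0, 0, 0, 0, 0, 0, 0.734],
    [0, 0, 0, 0, 0, 0, 0.734]
  ]
}}

```text
time_s: 12.02
position: [0.4707, -0.3843, 0.1948]
eef_rot: [0.0, -0.091, 0.996, -0.0]
contact_force: [-0.8, -1.9, 3.4]
gripper_width: 0.063
grasp_force: 7.3
```

Request:
{"op": "carry_out", "data": {
  "series": [
    [0, 0, 0, 0, 0, 0, 0.733],
    [0, 0, 0, 0, 0, 0, 0.733],
    [0, 0, -0.004, 0, 0, 0, 0.733],
    [0, 0, -0.008, 0, 0, 0, 0.733],
    [0, 0, -0.01, 0, 0, 0, 0.733]
  ]
}}

```text
time_s: 12.43
position: [0.4703, -0.3839, 0.2166]
eef_rot: [-0.001, -0.091, 0.996, 0.001]
contact_force: [0.3, -0.1, -1.5]
gripper_width: 0.0625
grasp_force: 10.0
```

Request:
{"op": "carry_out", "data": {
  "series": [
    [0, 0, -0.012, 0, 0, 0, 0.733],
    [0, 0, -0.012, 0, 0, 0, 0.733],
    [0, 0, -0.012, 0, 0, 0, 0.733],
    [0, 0, -0.012, 0, 0, 0, 0.733],
    [0, 0, 0, 0, 0, 0, 0.733]
  ]
}}

```text
time_s: 12.85
position: [0.4712, -0.3846, 0.2678]
eef_rot: [0.001, -0.091, 0.996, -0.001]
contact_force: [0.1, -0.3, -1.5]
gripper_width: 0.0628
grasp_force: 10.1
```

```bash
python3 - <<'E'
from can import *
s=telemetry.sense(); print(s["position"],s["contact_force"],s["grasp_force"])
p,d,ci=snap("wrist"); P=cloud(ci,d); Rt=R.from_quat(np.roll(s["eef_rot"],-1)).as_matrix()
H,S,V=cv2.split(cv2.cvtColor(p,cv2.COLOR_RGB2HSV)); Q=(P-s["position"])@Rt
m=(H<15)&(S>90)&(np.hypot(Q[...,0],Q[...,1])<.04)&(P[...,2]>.1)
q=Q[m]; print("top z",np.median(P[m][:,2]),"tool centroid",q.mean(0)); 
g=(S<70)&(Q[...,0]<-.025)&(Q[...,0]>-.05)&(abs(Q[...,1])<.02)&(P[...,2]>.07); print("lug",Q[g].mean(0),g.sum())
E
```

```text
[ 0.4712 -0.3846  0.2678] [ 0.1138 -0.3415 -1.4749] 10.115959346294403
top z 0.13820562178188783 tool centroid [0.0112 0.0005 0.1316]
lug [nan nan nan] 0<stdin>:7: RuntimeWarning: Mean of empty slice.
  ret = um.true_divide(
```

Request:
{"op": "carry_out", "data": {
  "series": [
    [-0.004, 0.01, 0, 0, 0, 0, 0.733],
    [-0.0087, 0.0213, 0, 0, 0, 0, 0.733],
    [-0.0087, 0.0213, 0, 0, 0, 0, 0.733],
    [-0.0087, 0.0213, 0, 0, 0, 0, 0.733],
    [-0.0087, 0.0213, 0, 0, 0, 0, 0.733]
  ]
}}

```text
time_s: 13.32
position: [0.4913, -0.2819, 0.2638]
eef_rot: [-0.001, -0.091, 0.996, 0.001]
contact_force: [-0.4, 0.5, -2.1]
gripper_width: 0.0628
grasp_force: 10.1
```

Request:
{"op": "carry_out", "data": {
  "series": [
    [-0.0087, 0.0213, 0, 0, 0, 0, 0.733],
    [-0.0087, 0.0213, 0, 0, 0, 0, 0.733],
    [-0.0087, 0.0213, 0, 0, 0, 0, 0.733],
    [-0.0087, 0.0213, 0, 0, 0, 0, 0.733],
    [-0.0087, 0.0213, 0, 0, 0, 0, 0.733]
  ]
}}

```text
time_s: 13.73
position: [0.5147, -0.1692, 0.2639]
eef_rot: [-0.001, -0.091, 0.996, 0.0]
contact_force: [0.1, -0.3, -1.9]
gripper_width: 0.0626
grasp_force: 10.1
```

Request:
{"op": "carry_out", "data": {
  "series": [
    [-0.0087, 0.0213, 0, 0, 0, 0, 0.733],
    [-0.0087, 0.0213, 0, 0, 0, 0, 0.733],
    [-0.0087, 0.0213, 0, 0, 0, 0, 0.733],
    [-0.0087, 0.0213, 0, 0, 0, 0, 0.733],
    [-0.0087, 0.0213, 0, 0, 0, 0, 0.733]
  ]
}}

```text
time_s: 14.15
position: [0.538, -0.0567, 0.264]
eef_rot: [-0.001, -0.091, 0.996, 0.0]
contact_force: [0.7, -0.2, -3.0]
gripper_width: 0.0628
grasp_force: 10.1
```

Request:
{"op": "carry_out", "data": {
  "series": [
    [-0.004, 0.01, 0, 0, 0, 0.075, 0.733],
    [0, 0, 0, 0, 0, 0.075, 0.733],
    [0, 0, 0, 0, 0, 0.075, 0.733],
    [0, 0, 0, 0, 0, 0.075, 0.733],
    [0, 0, 0, 0, 0, 0.075, 0.733]
  ]
}}

```text
time_s: 14.57
position: [0.5401, -0.0471, 0.2639]
eef_rot: [-0.001, 0.098, 0.995, 0.0]
contact_force: [0.2, -0.2, -2.2]
gripper_width: 0.0627
grasp_force: 10.2
```

Request:
{"op": "carry_out", "data": {
  "series": [
    [0, 0, 0, 0, 0, 0, 0.733],
    [0, 0, 0, 0, 0, 0, 0.733],
    [0, 0, 0, 0, 0, 0, 0.733],
    [0, 0, 0, 0, 0, 0, 0.733],
    [0, 0, 0, 0, 0, 0, 0.733]
  ]
}}

```text
time_s: 14.98
position: [0.5406, -0.0478, 0.2646]
eef_rot: [-0.0, 0.096, 0.995, 0.0]
contact_force: [0.4, 0.3, -3.2]
gripper_width: 0.0631
grasp_force: 10.2
```

```bash
python3 - <<'E'
from can import *
s=telemetry.sense(); print(s["position"],s["eef_rot"],s["contact_force"],s["grasp_force"])
p,d,ci=snap("wrist"); P=cloud(ci,d); np.savez("w4.npz",p=p,d=d,xyz=ci["xyz"],rotation=ci["rotation"]); save("w4",p)
E
```

```text
[ 0.5406 -0.0478  0.2646] [-0.0001  0.0957  0.9954  0.    ] [ 0.4292  0.297  -3.2   ] 10.187107175588608
```

View pics/w4.png

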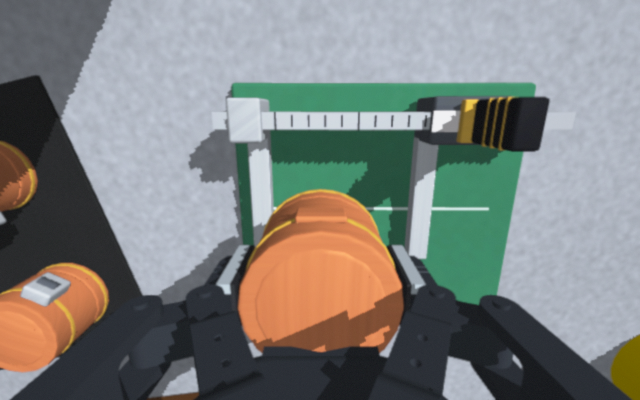

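B hangs between the anvil (260,190) and the jaw (425,190), with the white line at row 209 and the post at (500,122). I'll measure the jaws in the tool frame from this picture.

```bash
cat > gauge.py <<'E'
from h import *
np.set_printoptions(precision=4,suppress=True)
def gauge(p,d,ci,pos,quat):
    """wrist-picture measurement of jaw bars / line / post in the tool frame (x already -2 mm corrected)"""
    P=cloud(ci,d); Rt=R.from_quat(np.roll(quat,-1)).as_matrix(); Q=(P-pos)@Rt; Q[...,0]-=.002
    S=cv2.cvtColor(p,cv2.COLOR_RGB2HSV)[...,1]; H=cv2.cvtColor(p,cv2.COLOR_RGB2HSV)[...,0]; V=p.max(2)
    m=((P[...,2]>.018)&(P[...,2]<.029)&(S<60)&(Q[...,0]>.0)&(Q[...,0]<.05)).astype(np.uint8)
    n,l,st,c=cv2.connectedComponentsWithStats(m)
    for i in range(1,n):
        if st[i,4]>80: q=Q[l==i]; print("bar px",c[i],"tool y edges",np.percentile(q[:,1],[3,97]),"width",np.ptp(np.percentile(q[:,1],[3,97])))
    m=((P[...,2]>.086)&(P[...,2]<.098)&(np.hypot(Q[...,0]-.066,0)<.03)&(H>0)).astype(np.uint8); n,l,st,c=cv2.connectedComponentsWithStats(m); 
    for i in range(1,n):
        if st[i,4]>80: q=Q[l==i]; r=cv2.minAreaRect((q[:,:2]*1e3).astype(np.float32)); print("post px",c[i],r)
    m=(P[...,2]>.004)&(P[...,2]<.014)&(S<60)&(V>140)&(abs(Q[...,0])<.012); v,u=np.nonzero(m)
    if len(u)>20: 
        w=(world(ci,None,np.c_[u,v],z=.008)-pos)@Rt; print("line tool x",np.median(w[:,0])-.002,"slope",np.degrees(np.polyfit(w[:,1],w[:,0],1)[0]),len(u))
    return Q
E
python3 - <<'E'
from gauge import *
z=np.load("w4.npz"); ci=viewer.camera_info("wrist"); ci["xyz"]=z["xyz"];ci["rotation"]=z["rotation"]; s=telemetry.sense()
gauge(z["p"],z["d"],ci,s["position"],s["eef_rot"])
E
```

```text
bar px [260.1567 176.6248] tool y edges [-0.0488 -0.0354] width 0.01332996460512674
bar px [423.1422 177.0911] tool y edges [0.065  0.0783] width 0.013238150561534337
post px [526.0436 123.3673] ((64.30757904052734, 92.6583480834961), (24.165645599365234, 15.342643737792969), 0.9931210279464722)
line tool x -0.0017768874878748085 slope 0.012269268214919178 263
```

Request:
{"op": "carry_out", "data": {
  "series": [
    [-0.0018, 0, 0.014, 0, 0, 0, 0.733],
    [0, 0, 0.016, 0, 0, 0, 0.733],
    [0, 0, 0.016, 0, 0, 0, 0.733],
    [0, 0, 0.01, 0, 0, 0, 0.733],
    [0, 0, 0.004, 0, 0, 0, 0.733]
  ]
}}

```text
time_s: 15.45
position: [0.5419, -0.0482, 0.2032]
eef_rot: [-0.001, 0.096, 0.995, 0.0]
contact_force: [0.1, 0.4, -2.4]
gripper_width: 0.0629
grasp_force: 10.2
```

Request:
{"op": "carry_out", "data": {
  "series": [
    [0, 0, 0.002, 0, 0, 0, 0.733],
    [0, 0, 0.001, 0, 0, 0, 0.733],
    [0, 0, 0.001, 0, 0, 0, 0.733],
    [0, 0, 0, 0, 0, 0, 0.733],
    [0, 0, 0, 0, 0, 0, 0.733]
  ]
}}

```text
time_s: 15.87
position: [0.5426, -0.0482, 0.2012]
eef_rot: [0.0, 0.096, 0.995, 0.0]
contact_force: [-0.1, -0.7, -3.5]
gripper_width: 0.0626
grasp_force: 10.2
```

Request:
{"op": "carry_out", "data": {
  "series": [
    [0, 0, 0.001, 0, 0, 0, 0.733],
    [0, 0, 0.0005, 0, 0, 0, 0.733],
    [0, 0, 0.0005, 0, 0, 0, 0.733],
    [0, 0, 0, 0, 0, 0, 0.733],
    [0, 0, 0, 0, 0, 0, 0.733]
  ]
}}

```text
time_s: 16.28
position: [0.5425, -0.0482, 0.1988]
eef_rot: [0.0, 0.096, 0.995, 0.0]
contact_force: [-0.0, -0.0, -0.6]
gripper_width: 0.063
grasp_force: 10.3
```

Request:
{"op": "carry_out", "data": {
  "series": [
    [0, 0, 0.0005, 0, 0, 0, 0.733],
    [0, 0, 0.0003, 0, 0, 0, 0.733],
    [0, 0, 0, 0, 0, 0, 0.733],
    [0, 0, 0, 0, 0, 0, 0.733],
    [0, 0, 0, 0, 0, 0, 0.733]
  ]
}}

```text
time_s: 16.7
position: [0.5425, -0.0482, 0.1986]
eef_rot: [0.0, 0.096, 0.995, 0.0]
contact_force: [-4.4, 1.0, 11.0]
gripper_width: 0.0629
grasp_force: 11.4
```

Request:
{"op": "carry_out", "data": {
  "series": [
    [0, 0, 0, 0, 0, 0, 0.74],
    [0, 0, 0, 0, 0, 0, 0.76],
    [0, 0, 0, 0, 0, 0, 0.8],
    [0, 0, 0, 0, 0, 0, 0.88],
    [0, 0, 0, 0, 0, 0, 0.88]
  ]
}}

```text
time_s: 17.12
position: [0.5424, -0.0482, 0.1978]
eef_rot: [-0.0, 0.096, 0.995, 0.0]
contact_force: [0.5, 0.6, -0.5]
gripper_width: 0.0751
grasp_force: 0.0
```

Request:
{"op": "carry_out", "data": {
  "series": [
    [0, 0, -0.01, 0, 0, 0, 0.88],
    [0, 0, -0.02, 0, 0, 0, 0.88],
    [0, 0, -0.03, 0, 0, 0, 0.88],
    [0, 0, -0.03, 0, 0, 0, 0.88],
    [0, 0, -0.02, 0, 0, 0, 0.88]
  ]
}}

```text
time_s: 17.53
position: [0.5426, -0.0482, 0.3114]
eef_rot: [0.001, 0.096, 0.995, 0.0]
contact_force: [-1.0, 0.6, 0.5]
gripper_width: 0.0751
grasp_force: 0.0
```

Request:
{"op": "carry_out", "data": {
  "series": [
    [0.0131, 0.0185, 0, 0, 0, 0, 0.7],
    [0.0131, 0.0185, 0, 0, 0, 0, 0.45],
    [0.0131, 0.0185, 0, 0, 0, 0, 0.45],
    [0.0131, 0.0185, 0, 0, 0, 0, 0.45],
    [0.0131, 0.0185, 0, 0, 0, 0, 0.45]
  ]
}}

```text
time_s: 17.95
position: [0.4953, 0.056, 0.3087]
eef_rot: [0.0, 0.096, 0.995, 0.0]
contact_force: [0.6, -0.7, -0.0]
gripper_width: 0.0385
grasp_force: 0.0
```

Request:
{"op": "carry_out", "data": {
  "series": [
    [0, 0, 0, 0, 0, 0, 0.45],
    [0, 0, 0, 0, 0, 0, 0.45],
    [0, 0, 0, 0, 0, 0, 0.45],
    [0, 0, 0, 0, 0, 0, 0.45],
    [0, 0, 0, 0, 0, 0, 0.45]
  ]
}}

```text
time_s: 18.37
position: [0.4961, 0.0545, 0.308]
eef_rot: [0.0, 0.097, 0.995, -0.0]
contact_force: [0.8, 0.2, 0.1]
gripper_width: 0.0384
grasp_force: 0.0
```

```bash
python3 post.py; python3 - <<'E'
from can import *
find(.008,.060,.063,(.542,-.048),bias=0.002)
E
```

```text
[0.4961 0.0545 0.308 ] [ 0.      0.0968  0.9953 -0.0001]
[322.6732 220.1777] ((492.7088317871094, 56.42472457885742), (13.623465538024902, 23.49859046936035), 79.60456848144531) in tool [0.0038 0.0013 0.217 ]
L finger tool y range [-0.0323 -0.0212 -0.019 ] x [-0.0086  0.0128] zmax 0.1719317873359747 1228
R finger tool y range [0.0191 0.0213 0.0323] x [-0.0086  0.0128] zmax 0.1717805553937426 1222
centroid [ 0.527  -0.0447] mec [ 0.538 -0.048] dia 61.610389709472656 ell (530.90771484375, -48.63591766357422) (36.155879974365234, 61.16960525512695) ztop 0.06913503688172543 px [199.0017 275.0188] 2287Traceback (most recent call last):
  File "<stdin>", line 2, in <module>
  File "can.py", line 19, in find
    n,l,st,c=cv2.connectedComponentsWithStats(lug.astype(np.uint8)); i=1+np.argmax(st[1:,4]); L=P[l==i]
                                                                         ~~~~~~~~~^^^^^^^^^^
    return _wrapfunc(a, 'argmax', axis=axis, out=out, **kwds)
    return bound(*args, **kwds)
ValueError: attempt to get argmax of an empty sequence
```

Request:
{"op": "carry_out", "data": {
  "series": [
    [0.0015, 0.0013, 0.016, 0, 0, 0, 0.45],
    [0, 0, 0.016, 0, 0, 0, 0.45],
    [0, 0, 0.016, 0, 0, 0, 0.45],
    [0, 0, 0.016, 0, 0, 0, 0.4],
    [0, 0, 0.012, 0, 0, 0, 0.25]
  ]
}}

```text
time_s: 18.88
position: [0.4944, 0.0563, 0.2307]
eef_rot: [-0.0, 0.097, 0.995, -0.0]
contact_force: [0.1, 0.3, -0.0]
gripper_width: 0.0234
grasp_force: 0.0
```

Request:
{"op": "carry_out", "data": {
  "series": [
    [0, 0, 0, 0, 0, 0, 0.2],
    [0, 0, 0, 0, 0, 0, 0.18],
    [0, 0, 0, 0, 0, 0, 0.165],
    [0, 0, 0, 0, 0, 0, 0.16],
    [0, 0, 0, 0, 0, 0, 0.16]
  ]
}}

```text
time_s: 19.3
position: [0.4949, 0.0566, 0.2326]
eef_rot: [0.001, 0.096, 0.995, 0.0]
contact_force: [-0.0, -1.2, 1.4]
gripper_width: 0.0142
grasp_force: 9.9
```

Request:
{"op": "carry_out", "data": {
  "series": [
    [0, -0.005, 0, 0, 0, 0, 0.162],
    [0, -0.008, 0, 0, 0, 0, 0.162],
    [0, -0.008, 0, 0, 0, 0, 0.162],
    [0, -0.007, 0, 0, 0, 0, 0.162],
    [0, -0.004, 0, 0, 0, 0, 0.162]
  ]
}}

```text
time_s: 19.72
position: [0.4885, 0.0242, 0.2325]
eef_rot: [0.001, 0.096, 0.995, 0.0]
contact_force: [-1.1, 1.2, 5.2]
gripper_width: 0.0135
grasp_force: 9.9
```

Request:
{"op": "carry_out", "data": {
  "series": [
    [0, -0.001, 0, 0, 0, 0, 0.162],
    [0, -0.001, 0, 0, 0, 0, 0.162],
    [0, -0.001, 0, 0, 0, 0, 0.162],
    [0, -0.001, 0, 0, 0, 0, 0.162],
    [0, 0, 0, 0, 0, 0, 0.162]
  ]
}}

```text
time_s: 20.13
position: [0.4878, 0.0207, 0.2325]
eef_rot: [0.001, 0.096, 0.995, 0.0]
contact_force: [-1.2, 2.4, 6.6]
gripper_width: 0.0136
grasp_force: 9.8
```

Request:
{"op": "carry_out", "data": {
  "series": [
    [0, -0.001, 0, 0, 0, 0, 0.162],
    [0, -0.001, 0, 0, 0, 0, 0.162],
    [0, -0.001, 0, 0, 0, 0, 0.162],
    [0, -0.001, 0, 0, 0, 0, 0.162],
    [0, 0, 0, 0, 0, 0, 0.162]
  ]
}}

```text
time_s: 20.55
position: [0.4871, 0.0169, 0.2325]
eef_rot: [0.001, 0.096, 0.995, 0.0]
contact_force: [0.3, 3.7, 5.9]
gripper_width: 0.0141
grasp_force: 9.8
```

Request:
{"op": "carry_out", "data": {
  "series": [
    [0, -0.001, 0, 0, 0, 0, 0.162],
    [0, -0.001, 0, 0, 0, 0, 0.162],
    [0, 0, 0, 0, 0, 0, 0.162],
    [0, 0, 0, 0, 0, 0, 0.162],
    [0, 0, 0, 0, 0, 0, 0.162]
  ]
}}

```text
time_s: 20.97
position: [0.4867, 0.0151, 0.2325]
eef_rot: [0.001, 0.096, 0.995, 0.001]
contact_force: [-0.5, 4.6, 6.0]
gripper_width: 0.0138
grasp_force: 9.7
```

```bash
python3 - <<'E'
from gauge import *
s=telemetry.sense(); p,d,ci=snap("wrist"); print(s["position"],s["contact_force"])
gauge(p,d,ci,s["position"],s["eef_rot"]); save("w5",p)
E
```

```text
[0.4867 0.0151 0.2325] [-0.4804  4.5911  6.0299]
bar px [317.8288 207.6675] tool y edges [-0.0217  0.019 ] width 0.04068346953144242
bar px [208.4966 218.5685] tool y edges [-0.102  -0.0298] width 0.0722182760919725
bar px [421.7009 221.7373] tool y edges [0.0268 0.0965] width 0.06972521118438967
```

View pics/w5.png

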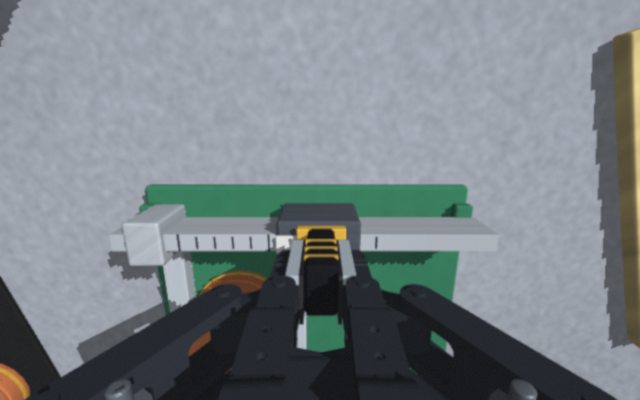

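The post is pinched at (322,255), with the head at (318,215) and B against the jaw. I'll push in small steps on force, aiming for about 7.6 N.

Request:
{"op": "carry_out", "data": {
  "series": [
    [0, -0.001, 0, 0, 0, 0, 0.162],
    [0, -0.001, 0, 0, 0, 0, 0.162],
    [0, 0, 0, 0, 0, 0, 0.162],
    [0, 0, 0, 0, 0, 0, 0.162],
    [0, 0, 0, 0, 0, 0, 0.162]
  ]
}}

```text
time_s: 21.43
position: [0.4864, 0.0133, 0.2325]
eef_rot: [0.001, 0.096, 0.995, 0.001]
contact_force: [-0.7, 6.1, 5.1]
gripper_width: 0.0137
grasp_force: 9.6
```

Request:
{"op": "carry_out", "data": {
  "series": [
    [0, -0.0005, 0, 0, 0, 0, 0.162],
    [0, -0.0005, 0, 0, 0, 0, 0.162],
    [0, 0, 0, 0, 0, 0, 0.162],
    [0, 0, 0, 0, 0, 0, 0.162],
    [0, 0, 0, 0, 0, 0, 0.162]
  ]
}}

```text
time_s: 21.85
position: [0.4862, 0.0123, 0.2325]
eef_rot: [0.001, 0.096, 0.995, 0.001]
contact_force: [1.1, 6.3, 4.7]
gripper_width: 0.0142
grasp_force: 9.6
```

Request:
{"op": "carry_out", "data": {
  "series": [
    [0, 0, 0, 0, 0, 0, 0.162],
    [0, 0, 0, 0, 0, 0, 0.162],
    [0, 0, 0, 0, 0, 0, 0.162],
    [0, 0, 0, 0, 0, 0, 0.162],
    [0, 0, 0, 0, 0, 0, 0.162]
  ]
}}

```text
time_s: 22.27
position: [0.4862, 0.0123, 0.2325]
eef_rot: [0.001, 0.096, 0.995, 0.001]
contact_force: [0.8, 6.0, 4.6]
gripper_width: 0.0141
grasp_force: 9.6
```

Request:
{"op": "carry_out", "data": {
  "series": [
    [0, -0.0008, 0, 0, 0, 0, 0.162],
    [0, 0, 0, 0, 0, 0, 0.162],
    [0, 0, 0, 0, 0, 0, 0.162],
    [0, 0, 0, 0, 0, 0, 0.162],
    [0, 0, 0, 0, 0, 0, 0.162]
  ]
}}

```text
time_s: 22.68
position: [0.4861, 0.0116, 0.2325]
eef_rot: [0.001, 0.096, 0.995, 0.001]
contact_force: [0.7, 7.4, 3.3]
gripper_width: 0.0138
grasp_force: 9.6
```

Request:
{"op": "carry_out", "data": {
  "series": [
    [0, 0, 0, 0, 0, 0, 0.162],
    [0, 0, 0, 0, 0, 0, 0.162],
    [0, 0, 0, 0, 0, 0, 0.162],
    [0, 0, 0, 0, 0, 0, 0.162],
    [0, 0, 0, 0, 0, 0, 0.162]
  ]
}}

```text
time_s: 23.1
position: [0.4861, 0.0116, 0.2325]
eef_rot: [0.001, 0.096, 0.995, 0.001]
contact_force: [0.5, 7.1, 4.1]
gripper_width: 0.0142
grasp_force: 9.6
```

Request:
{"op": "carry_out", "data": {
  "series": [
    [0, 0, 0, 0, 0, 0, 0.162],
    [0, 0, 0, 0, 0, 0, 0.162],
    [0, 0, 0, 0, 0, 0, 0.162],
    [0, 0, 0, 0, 0, 0, 0.162],
    [0, 0, 0, 0, 0, 0, 0.162]
  ]
}}

```text
time_s: 23.52
position: [0.4861, 0.0116, 0.2324]
eef_rot: [0.001, 0.096, 0.995, 0.001]
contact_force: [1.1, 6.8, 4.4]
gripper_width: 0.0138
grasp_force: 9.6
```

Request:
{"op": "carry_out", "data": {
  "series": [
    [0, 0, 0, 0, 0, 0, 0.162],
    [0, 0, 0, 0, 0, 0, 0.162],
    [0, 0, 0, 0, 0, 0, 0.162],
    [0, 0, 0, 0, 0, 0, 0.162],
    [0, 0, 0, 0, 0, 0, 0.162]
  ]
}}

```text
time_s: 23.93
position: [0.4861, 0.0116, 0.2325]
eef_rot: [0.001, 0.096, 0.995, 0.001]
contact_force: [0.0, 7.6, 4.8]
gripper_width: 0.014
grasp_force: 9.6
```

Request:
{"op": "carry_out", "data": {
  "series": [
    [0, 0.005, 0, 0, 0, 0, 0.162],
    [0, 0.009, 0, 0, 0, 0, 0.162],
    [0, 0.01, 0, 0, 0, 0, 0.162],
    [0, 0.01, 0, 0, 0, 0, 0.162],
    [0, 0.006, 0, 0, 0, 0, 0.162]
  ]
}}

```text
time_s: 24.35
position: [0.4938, 0.0512, 0.2325]
eef_rot: [0.001, 0.096, 0.995, -0.0]
contact_force: [-1.6, 0.1, 7.2]
gripper_width: 0.0137
grasp_force: 10.0
```

Request:
{"op": "carry_out", "data": {
  "series": [
    [0, 0, 0, 0, 0, 0, 0.162],
    [0, 0, 0, 0, 0, 0, 0.165],
    [0, 0, 0, 0, 0, 0, 0.25],
    [0, 0, 0, 0, 0, 0, 0.45],
    [0, 0, 0, 0, 0, 0, 0.45]
  ]
}}

```text
time_s: 24.77
position: [0.4934, 0.0507, 0.2318]
eef_rot: [-0.0, 0.096, 0.995, -0.0]
contact_force: [-0.1, -1.4, -0.3]
gripper_width: 0.0386
grasp_force: 0.0
```

Request:
{"op": "carry_out", "data": {
  "series": [
    [0, 0, -0.01, 0, 0, 0, 0.45],
    [0, 0, -0.02, 0, 0, 0, 0.45],
    [0, 0, -0.025, 0, 0, 0, 0.45],
    [0, 0, -0.025, 0, 0, 0, 0.7],
    [0, 0, -0.01, 0, 0, 0, 1]
  ]
}}

```text
time_s: 25.18
position: [0.494, 0.0509, 0.3256]
eef_rot: [0.002, 0.096, 0.995, 0.0]
contact_force: [1.5, 1.1, 0.2]
gripper_width: 0.0617
grasp_force: 0.0
```

Request:
{"op": "carry_out", "data": {
  "series": [
    [-0.0132, -0.0184, 0, 0, 0, 0, 1],
    [-0.0132, -0.0184, 0, 0, 0, 0, 1],
    [-0.0132, -0.0184, 0, 0, 0, 0, 1],
    [-0.0132, -0.0184, 0, 0, 0, 0, 1],
    [-0.0132, -0.0184, 0, 0, 0, 0, 1]
  ]
}}

```text
time_s: 25.6
position: [0.5409, -0.0531, 0.3222]
eef_rot: [0.0, 0.096, 0.995, -0.0]
contact_force: [1.0, 0.1, 0.8]
gripper_width: 0.0855
grasp_force: 0.0
```

Request:
{"op": "carry_out", "data": {
  "series": [
    [0, 0, 0, 0, 0, 0, 1],
    [0, 0, 0, 0, 0, 0, 1],
    [0, 0, 0, 0, 0, 0, 1],
    [0, 0, 0, 0, 0, 0, 1],
    [0, 0, 0, 0, 0, 0, 1]
  ]
}}

```text
time_s: 26.02
position: [0.5404, -0.0513, 0.322]
eef_rot: [-0.0, 0.096, 0.995, 0.0]
contact_force: [0.4, -0.5, 0.2]
gripper_width: 0.0856
grasp_force: 0.0
```

```bash
python3 - <<'E'
from can import *
import gauge
find(.008,.060,.063,(.541,-.052),bias=0.002,name="w6")
s=telemetry.sense(); p,d,ci=snap("wrist"); gauge.gauge(p,d,ci,s["position"],s["eef_rot"])
E
```

```text
centroid [ 0.5403 -0.0519] mec [ 0.542  -0.0522] dia 62.90247344970703 ell (541.94384765625, -52.19318389892578) (61.91789245605469, 62.44363021850586) ztop 0.06932062157091758 px [319.5481 206.6707] 5041
catch px [319.973  248.6216] 111 r 0.03680807312124406 yaw -10.60538161976464 tool y yaw 79.00481909499486 tcp [ 0.5404 -0.0513  0.322 ]
centre in tool [-0.0017 -0.0006]
bar px [276.0778 162.2322] tool y edges [-0.0454 -0.032 ] width 0.013370840335224093
bar px [400.3289 162.8873] tool y edges [0.0632 0.0765] width 0.01331345709883952
post px [465.0901 118.5142] ((64.81170654296875, 90.70394134521484), (14.72213363647461, 23.73491096496582), 89.6448974609375)
line tool x -0.0016066444637487804 slope 0.25506351420740525 230
```

Request:
{"op": "carry_out", "data": {
  "series": [
    [-0.0017, -0.0006, 0.025, 0, 0, 0, 1],
    [0, 0, 0.03, 0, 0, 0, 1],
    [0, 0, 0.03, 0, 0, 0, 1],
    [0, 0, 0.025, 0, 0, 0, 0.95],
    [0, 0, 0.013, 0, 0, 0, 0.85]
  ]
}}

```text
time_s: 26.53
position: [0.541, -0.0523, 0.1961]
eef_rot: [-0.002, 0.096, 0.995, 0.0]
contact_force: [0.0, 0.3, -0.5]
gripper_width: 0.0728
grasp_force: 0.0
```

Request:
{"op": "carry_out", "data": {
  "series": [
    [0, 0, 0, 0, 0, 0, 0.79],
    [0, 0, 0, 0, 0, 0, 0.765],
    [0, 0, 0, 0, 0, 0, 0.75],
    [0, 0, 0, 0, 0, 0, 0.745],
    [0, 0, 0, 0, 0, 0, 0.742]
  ]
}}

```text
time_s: 26.95
position: [0.5428, -0.0527, 0.2002]
eef_rot: [0.001, 0.096, 0.995, 0.0]
contact_force: [1.1, 2.7, 1.8]
gripper_width: 0.0634
grasp_force: 1.4
```

Request:
{"op": "carry_out", "data": {
  "series": [
    [0, 0, 0, 0, 0, 0, 0.741],
    [0, 0, 0, 0, 0, 0, 0.74],
    [0, 0, 0, 0, 0, 0, 0.738],
    [0, 0, 0, 0, 0, 0, 0.736],
    [0, 0, 0, 0, 0, 0, 0.736]
  ]
}}

```text
time_s: 27.37
position: [0.5426, -0.0525, 0.1995]
eef_rot: [0.001, 0.096, 0.995, 0.0]
contact_force: [2.5, 5.7, 4.0]
gripper_width: 0.0632
grasp_force: 3.3
```

Request:
{"op": "carry_out", "data": {
  "series": [
    [0, 0, 0, 0, 0, 0, 0.735],
    [0, 0, 0, 0, 0, 0, 0.734],
    [0, 0, 0, 0, 0, 0, 0.734],
    [0, 0, 0, 0, 0, 0, 0.734],
    [0, 0, 0, 0, 0, 0, 0.733]
  ]
}}

```text
time_s: 27.78
position: [0.5427, -0.0525, 0.1996]
eef_rot: [0.001, 0.096, 0.995, 0.001]
contact_force: [1.9, 7.1, 5.8]
gripper_width: 0.0629
grasp_force: 9.4
```

Request:
{"op": "carry_out", "data": {
  "series": [
    [0, 0, 0, 0, 0, 0, 0.733],
    [0, 0, 0, 0, 0, 0, 0.733],
    [0, 0, 0, 0, 0, 0, 0.733],
    [0, 0, -0.003, 0, 0, 0, 0.733],
    [0, 0, -0.005, 0, 0, 0, 0.733]
  ]
}}

```text
time_s: 28.2
position: [0.5419, -0.0525, 0.2064]
eef_rot: [-0.001, 0.096, 0.995, 0.0]
contact_force: [0.9, 5.2, -5.2]
gripper_width: 0.0629
grasp_force: 10.3
```

Request:
{"op": "carry_out", "data": {
  "series": [
    [0, 0.0015, -0.004, 0, 0, 0, 0.733],
    [0, 0.0015, -0.01, 0, 0, 0, 0.733],
    [0, 0, -0.02, 0, 0, 0, 0.733],
    [0, 0, -0.025, 0, 0, 0, 0.733],
    [0, 0, -0.025, 0, 0, 0, 0.733]
  ]
}}

```text
time_s: 28.62
position: [0.5424, -0.0499, 0.2922]
eef_rot: [-0.0, 0.096, 0.995, -0.0]
contact_force: [0.7, 0.2, -2.6]
gripper_width: 0.0625
grasp_force: 10.3
```

Request:
{"op": "carry_out", "data": {
  "series": [
    [0, 0, -0.015, 0, 0, 0, 0.733],
    [0.004, 0.01, -0.01, 0, 0, 0, 0.733],
    [0.0083, 0.0198, 0, 0, 0, 0, 0.733],
    [0.0083, 0.0198, 0, 0, 0, 0, 0.733],
    [0.0083, 0.0198, 0, 0, 0, 0, 0.733]
  ]
}}

```text
time_s: 29.03
position: [0.5272, 0.0248, 0.3161]
eef_rot: [-0.0, 0.097, 0.995, -0.0]
contact_force: [0.7, 1.2, -2.6]
gripper_width: 0.0626
grasp_force: 10.4
```

Request:
{"op": "carry_out", "data": {
  "series": [
    [0.0083, 0.0198, 0, 0, 0, 0, 0.733],
    [0.0083, 0.0198, 0, 0, 0, 0, 0.733],
    [0.0083, 0.0198, 0, 0, 0, 0, 0.733],
    [0.0083, 0.0198, 0, 0, 0, 0, 0.733],
    [0.0083, 0.0198, 0, 0, 0, 0, 0.733]
  ]
}}

```text
time_s: 29.45
position: [0.5052, 0.1303, 0.316]
eef_rot: [-0.0, 0.096, 0.995, -0.0]
contact_force: [0.6, -0.2, -2.7]
gripper_width: 0.0629
grasp_force: 10.4
```

Request:
{"op": "carry_out", "data": {
  "series": [
    [0.0083, 0.0198, 0, 0, 0, 0, 0.733],
    [0.0083, 0.0198, 0, 0, 0, 0, 0.733],
    [0.0083, 0.0198, 0, 0, 0, 0, 0.733],
    [0.0083, 0.0198, 0, 0, 0, 0, 0.733],
    [0.0083, 0.0198, 0, 0, 0, 0, 0.733]
  ]
}}

```text
time_s: 29.87
position: [0.4833, 0.2353, 0.316]
eef_rot: [-0.0, 0.096, 0.995, -0.0]
contact_force: [0.4, 0.2, -3.1]
gripper_width: 0.0629
grasp_force: 10.4
```

Request:
{"op": "carry_out", "data": {
  "series": [
    [0.0083, 0.0198, 0, 0, 0, 0, 0.733],
    [0.0083, 0.0198, 0, 0, 0, 0, 0.733],
    [0.0083, 0.0198, 0, 0, 0, 0, 0.733],
    [0.0083, 0.0198, 0, 0, 0, 0, 0.733],
    [0.0083, 0.0198, 0, 0, 0, 0, 0.733]
  ]
}}

```text
time_s: 30.28
position: [0.4615, 0.3404, 0.3159]
eef_rot: [-0.0, 0.096, 0.995, -0.0]
contact_force: [0.7, -0.5, -2.4]
gripper_width: 0.0628
grasp_force: 10.4
```

Request:
{"op": "carry_out", "data": {
  "series": [
    [0.006, 0.014, 0, 0, 0, -0.06, 0.733],
    [0, 0, 0, 0, 0, -0.06, 0.733],
    [0, 0, 0, 0, 0, -0.06, 0.733],
    [0, 0, 0, 0, 0, -0.06, 0.733],
    [0, 0, 0, 0, 0, -0.057, 0.733]
  ]
}}

```text
time_s: 30.7
position: [0.4586, 0.3544, 0.3158]
eef_rot: [-0.0, -0.054, 0.999, -0.0]
contact_force: [-0.3, -0.4, -2.8]
gripper_width: 0.0627
grasp_force: 10.3
```

Request:
{"op": "carry_out", "data": {
  "series": [
    [0, 0, 0, 0, 0, 0, 0.733],
    [0, 0, 0, 0, 0, 0, 0.733],
    [0, 0, 0, 0, 0, 0, 0.733],
    [0, 0, 0, 0, 0, 0, 0.733],
    [0, 0, 0, 0, 0, 0, 0.733]
  ]
}}

```text
time_s: 31.12
position: [0.4591, 0.354, 0.3159]
eef_rot: [-0.0, -0.052, 0.999, -0.0]
contact_force: [-0.4, 0.7, -2.2]
gripper_width: 0.0625
grasp_force: 10.3
```

```bash
python3 - <<'E'
from h import *
np.set_printoptions(precision=4,suppress=True)
s=telemetry.sense(); p,d,ci=snap("wrist"); save("w7",p); np.savez("w7.npz",p=p,d=d,xyz=ci["xyz"],rotation=ci["rotation"]); print(s["position"],s["eef_rot"])
E
```

```text
[0.4591 0.354  0.3159] [-0.0001 -0.0516  0.9987 -0.0001]
```

View pics/w7.png

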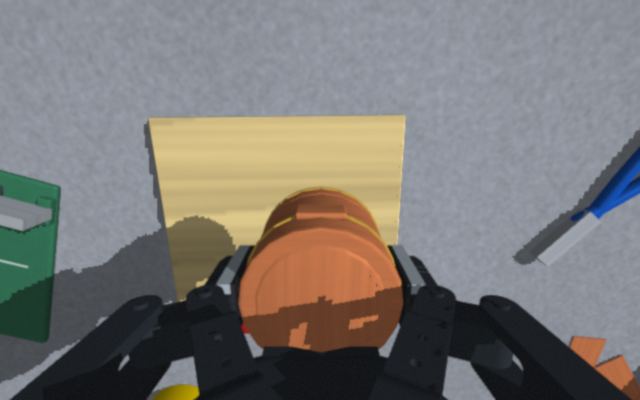

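The board's near edge runs from (150,119) to (405,116), and its right edge runs down to about (398,245). I'll place these in the tool frame.

```bash
python3 - <<'E'
from h import *
np.set_printoptions(precision=4,suppress=True)
z=np.load("w7.npz"); ci=viewer.camera_info("wrist"); ci["xyz"]=z["xyz"];ci["rotation"]=z["rotation"]; s=telemetry.sense(); Rt=R.from_quat(np.roll(s["eef_rot"],-1)).as_matrix()
w=(world(ci,None,[[150,119],[405,116],[398,243]],z=.012)-s["position"])@Rt; w[:,0]-=.002; print(w)
print("len",np.linalg.norm(w[1]-w[0]),"edge angle",np.degrees(np.arctan2(w[1,0]-w[0,0],w[1,1]-w[0,1])),"right edge",np.degrees(np.arctan2(w[1,1]-w[2,1],w[1,0]-w[2,0])))
E
```

```text
[[ 0.0621 -0.1445  0.3039]
 [ 0.065   0.0722  0.3039]
 [-0.0524  0.0747  0.3039]]
len 0.21666828632953944 edge angle 0.7633382944308855 right edge -1.2204866186339032
```

Request:
{"op": "carry_out", "data": {
  "series": [
    [0, 0.009, 0.01, 0, 0, 0, 0.733],
    [0, 0.009, 0.025, 0, 0, 0, 0.733],
    [0, 0, 0.03, 0, 0, 0, 0.733],
    [0, 0, 0.025, 0, 0, 0, 0.733],
    [0, 0, 0.012, 0, 0, 0, 0.733]
  ]
}}

```text
time_s: 31.58
position: [0.4562, 0.3717, 0.2099]
eef_rot: [-0.002, -0.052, 0.999, -0.001]
contact_force: [-0.6, -1.4, -3.4]
gripper_width: 0.0629
grasp_force: 10.3
```

Request:
{"op": "carry_out", "data": {
  "series": [
    [0, 0, 0.004, 0, 0, 0, 0.733],
    [0, 0, 0.002, 0, 0, 0, 0.733],
    [0, 0, 0.001, 0, 0, 0, 0.733],
    [0, 0, 0.0005, 0, 0, 0, 0.733],
    [0, 0, 0, 0, 0, 0, 0.733]
  ]
}}

```text
time_s: 32.0
position: [0.4577, 0.3722, 0.2073]
eef_rot: [0.001, -0.052, 0.999, 0.0]
contact_force: [-0.3, 0.2, -2.5]
gripper_width: 0.0626
grasp_force: 10.3
```

Request:
{"op": "carry_out", "data": {
  "series": [
    [0, 0, 0.001, 0, 0, 0, 0.733],
    [0, 0, 0.001, 0, 0, 0, 0.733],
    [0, 0, 0.0008, 0, 0, 0, 0.733],
    [0, 0, 0, 0, 0, 0, 0.733],
    [0, 0, 0, 0, 0, 0, 0.733]
  ]
}}

```text
time_s: 32.42
position: [0.4574, 0.372, 0.2038]
eef_rot: [0.0, -0.052, 0.999, 0.0]
contact_force: [0.5, 1.6, 0.0]
gripper_width: 0.0628
grasp_force: 10.4
```

Request:
{"op": "carry_out", "data": {
  "series": [
    [0, 0, 0.0005, 0, 0, 0, 0.733],
    [0, 0, 0, 0, 0, 0, 0.733],
    [0, 0, 0, 0, 0, 0, 0.733],
    [0, 0, 0, 0, 0, 0, 0.733],
    [0, 0, 0, 0, 0, 0, 0.733]
  ]
}}

```text
time_s: 32.83
position: [0.4575, 0.372, 0.2036]
eef_rot: [0.0, -0.052, 0.999, 0.0]
contact_force: [-2.2, -1.4, 5.1]
gripper_width: 0.0628
grasp_force: 10.9
```

Request:
{"op": "carry_out", "data": {
  "series": [
    [0, 0, 0, 0, 0, 0, 0.74],
    [0, 0, 0, 0, 0, 0, 0.76],
    [0, 0, 0, 0, 0, 0, 0.82],
    [0, 0, 0, 0, 0, 0, 0.9],
    [0, 0, 0, 0, 0, 0, 0.9]
  ]
}}

```text
time_s: 33.25
position: [0.4573, 0.3719, 0.203]
eef_rot: [-0.0, -0.052, 0.999, -0.0]
contact_force: [-0.5, 0.4, 0.1]
gripper_width: 0.0768
grasp_force: 0.0
```

Request:
{"op": "carry_out", "data": {
  "series": [
    [0, 0, -0.01, 0, 0, 0, 0.9],
    [0, 0, -0.025, 0, 0, 0, 0.9],
    [0, 0, -0.035, 0, 0, 0, 0.9],
    [0, 0, -0.035, 0, 0, 0, 0.9],
    [0, 0, -0.03, 0, 0, 0, 1]
  ]
}}

```text
time_s: 33.67
position: [0.4572, 0.3717, 0.3412]
eef_rot: [0.001, -0.052, 0.999, 0.0]
contact_force: [-0.1, 0.3, 0.4]
gripper_width: 0.0848
grasp_force: 0.0
```

```bash
python3 - <<'E'
from can import *
import meas
s=telemetry.sense(); print(s["qpos"],s["position"],s["eef_rot"])
find(.012,.060,.063,(.457,.372),bias=0.002)
p,d,ci=snap("top"); P=cloud(ci,d)
for r in meas.cans(P,p): print(*r)
E
```

```text
[ 0.6827  0.4143  0.0827  1.2379 -0.      0.5785] [0.4572 0.3717 0.3412] [ 0.0005 -0.0521  0.9986  0.0004]
centroid [0.4551 0.3722] mec [0.4567 0.3722] dia 62.854637145996094 ell (456.5325622558594, 372.35906982421875) (62.041542053222656, 62.11734390258789) ztop 0.07331788440619774 px [320.5582 198.09  ] 4520
catch px [320.6353 238.3294] 85 r 0.036895534525339634 yaw 6.118890319408055 tool y yaw 95.96886956664437 tcp [0.4572 0.3717 0.3412]
centre in tool [0.0006 0.0007]
[394.9952 132.9537] [ 0.7441 -0.2486] 0.03784344039644285 [ 0.7452 -0.248 ] 164.7542266845703 842 144.72896251312167
[403.7188 189.2986] [ 0.5759 -0.2663] 0.061073022676539176 [ 0.5762 -0.2664] 56.740081787109375 345 55.55870144356212
[408.0355 226.9255] [ 0.4715 -0.2763] 0.054796395287667596 [ 0.4708 -0.2766] 51.299320220947266 282 50.384076346474515
```

Request:
{"op": "carry_out", "data": {
  "series": [
    [-0.0026, -0.0324, 0, 0, 0, 0, 1],
    [-0.0026, -0.0324, 0, 0, 0, 0, 1],
    [-0.0026, -0.0324, 0, 0, 0, 0, 1],
    [-0.0026, -0.0324, 0, 0, 0, 0, 1],
    [-0.0026, -0.0324, 0, 0, 0, 0, 1]
  ]
}}

```text
time_s: 34.18
position: [0.487, 0.2107, 0.3384]
eef_rot: [0.0, -0.052, 0.999, 0.0]
contact_force: [-0.1, 0.2, -0.5]
gripper_width: 0.0855
grasp_force: 0.0
```

Request:
{"op": "carry_out", "data": {
  "series": [
    [-0.0026, -0.0324, 0, 0, 0, 0, 1],
    [-0.0026, -0.0324, 0, 0, 0, 0, 1],
    [-0.0026, -0.0324, 0, 0, 0, 0, 1],
    [-0.0026, -0.0324, 0, 0, 0, 0, 1],
    [-0.0026, -0.0324, 0, 0, 0, 0, 1]
  ]
}}

```text
time_s: 34.6
position: [0.5168, 0.0507, 0.3385]
eef_rot: [0.0, -0.052, 0.999, 0.0]
contact_force: [0.0, 0.7, -1.0]
gripper_width: 0.0855
grasp_force: 0.0
```

Request:
{"op": "carry_out", "data": {
  "series": [
    [-0.0026, -0.0324, 0, 0, 0, 0, 1],
    [-0.0026, -0.0324, 0, 0, 0, 0, 1],
    [-0.0026, -0.0324, 0, 0, 0, 0, 1],
    [-0.0026, -0.0324, 0, 0, 0, 0, 1],
    [-0.0026, -0.0324, 0, 0, 0, 0, 1]
  ]
}}

```text
time_s: 35.02
position: [0.5465, -0.1091, 0.3385]
eef_rot: [0.0, -0.052, 0.999, -0.0]
contact_force: [0.5, -0.4, 0.2]
gripper_width: 0.0856
grasp_force: 0.0
```

Request:
{"op": "carry_out", "data": {
  "series": [
    [-0.0026, -0.0324, 0, 0, 0, 0, 1],
    [-0.0026, -0.0324, 0, 0, 0, 0, 1],
    [-0.0026, -0.0324, 0, 0, 0, 0, 1],
    [-0.0026, -0.0324, 0, 0, 0, 0, 1],
    [-0.0026, -0.0324, 0, 0, 0, 0, 1]
  ]
}}

```text
time_s: 35.43
position: [0.5763, -0.2688, 0.3384]
eef_rot: [-0.0, -0.052, 0.999, 0.0]
contact_force: [0.7, 0.9, 0.1]
gripper_width: 0.0854
grasp_force: 0.0
```

Request:
{"op": "carry_out", "data": {
  "series": [
    [0, 0, 0, 0, 0, -0.115, 1],
    [0, 0, 0, 0, 0, -0.115, 1],
    [0, 0, 0, 0, 0, -0.115, 1],
    [0, 0, 0, 0, 0, -0.115, 1],
    [0, 0, 0, 0, 0, -0.115, 1]
  ]
}}

```text
time_s: 35.85
position: [0.5763, -0.2672, 0.3383]
eef_rot: [-0.0, -0.336, 0.942, 0.0]
contact_force: [-0.0, -0.4, -1.0]
gripper_width: 0.0853
grasp_force: 0.0
```

Request:
{"op": "carry_out", "data": {
  "series": [
    [0, 0, 0, 0, 0, -0.115, 1],
    [0, 0, 0, 0, 0, -0.115, 1],
    [0, 0, 0, 0, 0, -0.115, 1],
    [0, 0, 0, 0, 0, -0.115, 1],
    [0, 0, 0, 0, 0, -0.115, 1]
  ]
}}

```text
time_s: 36.27
position: [0.5763, -0.2671, 0.3383]
eef_rot: [-0.0, -0.589, 0.808, 0.0]
contact_force: [-0.0, -0.5, 0.3]
gripper_width: 0.0856
grasp_force: 0.0
```

Request:
{"op": "carry_out", "data": {
  "series": [
    [0, 0, 0, 0, 0, -0.115, 1],
    [0, 0, 0, 0, 0, -0.115, 1],
    [0, 0, 0, 0, 0, -0.115, 1],
    [0, 0, 0, 0, 0, -0.115, 1],
    [0, 0, 0, 0, 0, -0.115, 1]
  ]
}}

```text
time_s: 36.68
position: [0.5763, -0.2671, 0.3384]
eef_rot: [0.0, 0.794, -0.608, -0.0]
contact_force: [0.1, -0.5, -1.0]
gripper_width: 0.0856
grasp_force: 0.0
```

Request:
{"op": "carry_out", "data": {
  "series": [
    [0, 0, 0, 0, 0, -0.115, 1],
    [0, 0, 0, 0, 0, -0.115, 1],
    [0, 0, 0, 0, 0, -0.115, 1],
    [0, 0, 0, 0, 0, -0.115, 1],
    [0, 0, 0, 0, 0, -0.115, 1]
  ]
}}

```text
time_s: 37.1
position: [0.5763, -0.2671, 0.3384]
eef_rot: [0.0, 0.934, -0.358, -0.0]
contact_force: [-0.1, 0.2, 0.6]
gripper_width: 0.0854
grasp_force: 0.0
```

Request:
{"op": "carry_out", "data": {
  "series": [
    [0, 0, 0.02, 0, 0, 0, 1],
    [0, 0, 0, 0, 0, 0, 1],
    [0, 0, 0, 0, 0, 0, 1],
    [0, 0, 0, 0, 0, 0, 1],
    [0, 0, 0, 0, 0, 0, 1]
  ]
}}

```text
time_s: 37.52
position: [0.5766, -0.2672, 0.319]
eef_rot: [0.0, 0.933, -0.361, 0.0]
contact_force: [1.3, -0.2, 0.0]
gripper_width: 0.0853
grasp_force: 0.0
```

```bash
python3 - <<'E'
from can import *
print(telemetry.sense()["qpos"])
find(.004,.054,.057,(.5767,-.2664),bias=0.002,name="w8")
E
```

```text
[-0.434   0.521   0.1923  1.2413 -0.     -2.8376]
centroid [ 0.5794 -0.2745] mec [ 0.5735 -0.2632] dia 56.97850799560547 ell (573.8233642578125, -263.4939880371094) (55.61995315551758, 56.46462631225586) ztop 0.059210165664981135 px [323.7946 192.6488] 1290
catch px [319.3406 242.7319] 138 r 0.03324533973037516 yaw 139.3355111926486 tool y yaw -132.28285739201868 tcp [ 0.5766 -0.2672  0.319 ]
centre in tool [-0.0046 -0.0009]
```

View pics/w8.png

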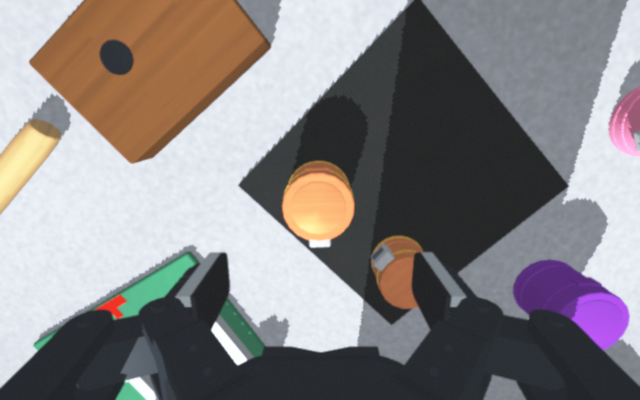

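C at (318,205) is brightly lit, with its catch at (319,243). D is at (400,285). I'll widen the colour limits and measure again.

```bash
sed -i 's/(H<15)&(S>90)&far/((H<25)|(H>172))\&(S>50)\&far/' can.py; python3 - <<'E'
from can import *
find(.004,.054,.057,(.5767,-.2664),bias=0.002)
E
```

```text
centroid [ 0.575  -0.2647] mec [ 0.5727 -0.2629] dia 58.53938293457031 ell (573.534912109375, -263.2508850097656) (55.986995697021484, 56.81578826904297) ztop 0.05929528535447072 px [318.2765 204.9421] 3833
catch px [319.2482 242.8832] 137 r 0.03297810132909207 yaw 139.16919442535456 tool y yaw -132.2761318816974 tcp [ 0.5766 -0.2672  0.319 ]
centre in tool [-0.005  -0.0009]
```

Request:
{"op": "carry_out", "data": {
  "series": [
    [-0.0035, -0.0009, 0.03, 0, 0, -0.026, 1],
    [0, 0, 0.03, 0, 0, 0, 1],
    [0, 0, 0.03, 0, 0, 0, 1],
    [0, 0, 0.025, 0, 0, 0, 0.9],
    [0, 0, 0.011, 0, 0, 0, 0.8]
  ]
}}

```text
time_s: 38.03
position: [0.5735, -0.2637, 0.1892]
eef_rot: [-0.0, 0.937, -0.348, -0.002]
contact_force: [-0.6, 0.3, -0.1]
gripper_width: 0.0684
grasp_force: 0.0
```

Request:
{"op": "carry_out", "data": {
  "series": [
    [0, 0, 0, 0, 0, 0, 0.73],
    [0, 0, 0, 0, 0, 0, 0.7],
    [0, 0, 0, 0, 0, 0, 0.685],
    [0, 0, 0, 0, 0, 0, 0.677],
    [0, 0, 0, 0, 0, 0, 0.673]
  ]
}}

```text
time_s: 38.45
position: [0.5751, -0.2644, 0.1937]
eef_rot: [-0.0, 0.937, -0.348, 0.001]
contact_force: [0.4, 0.6, 0.4]
gripper_width: 0.0578
grasp_force: 0.6
```

Request:
{"op": "carry_out", "data": {
  "series": [
    [0, 0, 0, 0, 0, 0, 0.671],
    [0, 0, 0, 0, 0, 0, 0.669],
    [0, 0, 0, 0, 0, 0, 0.667],
    [0, 0, 0, 0, 0, 0, 0.667],
    [0, 0, 0, 0, 0, 0, 0.667]
  ]
}}

```text
time_s: 38.87
position: [0.5745, -0.2641, 0.1922]
eef_rot: [-0.0, 0.937, -0.348, 0.0]
contact_force: [0.6, 0.9, 0.8]
gripper_width: 0.0568
grasp_force: 0.7
```

Request:
{"op": "carry_out", "data": {
  "series": [
    [0, 0, 0, 0, 0, 0, 0.666],
    [0, 0, 0, 0, 0, 0, 0.665],
    [0, 0, 0, 0, 0, 0, 0.664],
    [0, 0, 0, 0, 0, 0, 0.664],
    [0, 0, 0, 0, 0, 0, 0.664]
  ]
}}

```text
time_s: 39.28
position: [0.5745, -0.2641, 0.1922]
eef_rot: [-0.0, 0.937, -0.348, 0.0]
contact_force: [0.6, 1.0, 3.3]
gripper_width: 0.0571
grasp_force: 6.3
```

Request:
{"op": "carry_out", "data": {
  "series": [
    [0, 0, 0, 0, 0, 0, 0.663],
    [0, 0, 0, 0, 0, 0, 0.663],
    [0, 0, 0, 0, 0, 0, 0.663],
    [0, 0, -0.004, 0, 0, 0, 0.663],
    [0, 0, -0.01, 0, 0, 0, 0.663]
  ]
}}

```text
time_s: 39.7
position: [0.5738, -0.2639, 0.205]
eef_rot: [0.0, 0.937, -0.348, -0.001]
contact_force: [-0.3, 0.4, -1.0]
gripper_width: 0.0564
grasp_force: 8.6
```

Request:
{"op": "carry_out", "data": {
  "series": [
    [0, 0, -0.016, 0, 0, 0, 0.663],
    [0, 0, -0.02, 0, 0, 0, 0.663],
    [0, 0, -0.02, 0, 0, 0, 0.663],
    [0, 0, -0.02, 0, 0, 0, 0.663],
    [0, 0, -0.01, 0, 0, 0, 0.663]
  ]
}}

```text
time_s: 40.12
position: [0.5747, -0.2644, 0.2952]
eef_rot: [0.0, 0.937, -0.348, 0.001]
contact_force: [-0.2, 0.1, -1.1]
gripper_width: 0.0564
grasp_force: 8.6
```

Request:
{"op": "carry_out", "data": {
  "series": [
    [-0.0164, -0.0139, 0, 0, 0, 0, 0.663],
    [-0.0164, -0.0139, 0, 0, 0, 0, 0.663],
    [-0.0164, -0.0139, 0, 0, 0, 0, 0.663],
    [-0.0164, -0.0139, 0, 0, 0, 0, 0.663],
    [-0.0164, -0.0139, 0, 0, 0, 0, 0.663]
  ]
}}

```text
time_s: 40.53
position: [0.5573, -0.1571, 0.2921]
eef_rot: [0.0, 0.937, -0.348, -0.0]
contact_force: [0.3, 0.3, -1.5]
gripper_width: 0.0567
grasp_force: 8.7
```

Request:
{"op": "carry_out", "data": {
  "series": [
    [-0.0164, -0.0139, 0, 0, 0, 0, 0.663],
    [-0.0164, -0.0139, 0, 0, 0, 0, 0.663],
    [-0.0164, -0.0139, 0, 0, 0, 0, 0.663],
    [-0.0164, -0.0139, 0, 0, 0, 0, 0.663],
    [-0.0164, -0.0139, 0, 0, 0, 0, 0.663]
  ]
}}

```text
time_s: 40.95
position: [0.5406, -0.0509, 0.2922]
eef_rot: [0.0, 0.937, -0.348, -0.0]
contact_force: [0.9, -0.3, -1.7]
gripper_width: 0.0566
grasp_force: 8.7
```

Request:
{"op": "carry_out", "data": {
  "series": [
    [0, 0, 0, 0, 0, 0.1, 0.663],
    [0, 0, 0, 0, 0, 0.114, 0.663],
    [0, 0, 0, 0, 0, 0.114, 0.663],
    [0, 0, 0, 0, 0, 0.114, 0.663],
    [0, 0, 0, 0, 0, 0.114, 0.663]
  ]
}}

```text
time_s: 41.37
position: [0.5409, -0.0518, 0.2921]
eef_rot: [0.0, 0.804, -0.594, -0.0]
contact_force: [0.0, 1.1, -2.6]
gripper_width: 0.0569
grasp_force: 8.7
```

Request:
{"op": "carry_out", "data": {
  "series": [
    [0, 0, 0, 0, 0, 0.114, 0.663],
    [0, 0, 0, 0, 0, 0.114, 0.663],
    [0, 0, 0, 0, 0, 0.114, 0.663],
    [0, 0, 0, 0, 0, 0.114, 0.663],
    [0, 0, 0, 0, 0, 0.114, 0.663]
  ]
}}

```text
time_s: 41.78
position: [0.5409, -0.0519, 0.2921]
eef_rot: [-0.0, -0.605, 0.797, 0.0]
contact_force: [0.2, 0.1, -2.1]
gripper_width: 0.0567
grasp_force: 8.7
```

Request:
{"op": "carry_out", "data": {
  "series": [
    [0, 0, 0, 0, 0, 0.114, 0.663],
    [0, 0, 0, 0, 0, 0.114, 0.663],
    [0, 0, 0, 0, 0, 0.114, 0.663],
    [0, 0, 0, 0, 0, 0.114, 0.663],
    [0, 0, 0, 0, 0, 0.114, 0.663]
  ]
}}

```text
time_s: 42.2
position: [0.5409, -0.0518, 0.2921]
eef_rot: [-0.0, -0.356, 0.934, -0.0]
contact_force: [0.2, -0.5, -1.6]
gripper_width: 0.0569
grasp_force: 8.7
```

Request:
{"op": "carry_out", "data": {
  "series": [
    [0, 0, 0, 0, 0, 0.114, 0.663],
    [0, 0, 0, 0, 0, 0.114, 0.663],
    [0, 0, 0, 0, 0, 0.114, 0.663],
    [0, 0, 0, 0, 0, 0.114, 0.663],
    [0, 0, 0, 0, 0, 0.114, 0.663]
  ]
}}

```text
time_s: 42.62
position: [0.5409, -0.0519, 0.2921]
eef_rot: [-0.0, -0.079, 0.997, -0.0]
contact_force: [0.3, -0.3, -1.3]
gripper_width: 0.0565
grasp_force: 8.7
```

Request:
{"op": "carry_out", "data": {
  "series": [
    [0, 0, 0, 0, 0, 0.114, 0.663],
    [0, 0, 0, 0, 0, 0.114, 0.663],
    [0, 0, 0, 0, 0, 0.114, 0.663],
    [0, 0, 0, 0, 0, 0, 0.663],
    [0, 0, 0, 0, 0, 0, 0.663]
  ]
}}

```text
time_s: 43.03
position: [0.5409, -0.0518, 0.2921]
eef_rot: [-0.0, 0.087, 0.996, -0.0]
contact_force: [-0.6, 0.1, -1.0]
gripper_width: 0.0571
grasp_force: 8.7
```

Request:
{"op": "carry_out", "data": {
  "series": [
    [0, 0, 0, 0, 0, 0, 0.663],
    [0, 0, 0, 0, 0, 0, 0.663],
    [0, 0, 0, 0, 0, 0, 0.663],
    [0, 0, 0, 0, 0, 0, 0.663],
    [0, 0, 0, 0, 0, 0, 0.663]
  ]
}}

```text
time_s: 43.45
position: [0.541, -0.0518, 0.2921]
eef_rot: [-0.0, 0.088, 0.996, -0.0]
contact_force: [-0.6, 0.3, -1.3]
gripper_width: 0.057
grasp_force: 8.7
```

```bash
cat > hold.py <<'E'
from can import *
import gauge
s=telemetry.sense(); p,d,ci=snap("wrist"); print(s["position"],s["eef_rot"],s["grasp_force"],s["qpos"][5])
Q=gauge.gauge(p,d,ci,s["position"],s["eef_rot"])
H,S,V=cv2.split(cv2.cvtColor(p,cv2.COLOR_RGB2HSV))
m=((H<25)|(H>172))&(S>50)&(np.hypot(Q[...,0],Q[...,1])<.045)&(Q[...,2]<.15)&(Q[...,2]>.1)
zt=np.percentile(Q[m][:,2],20); q=Q[m&(abs(Q[...,2]-zt)<.004)]; e=cv2.fitEllipse(cv2.convexHull((q[:,:2]*1e3).astype(np.float32)))
print("held top (tool)",e,"z",zt,len(q))
E
python3 hold.py
```

```text
[ 0.541  -0.0518  0.2921] [-0.      0.0884  0.9961 -0.    ] 8.661973178386688 0.08162333709684828
bar px [271.9423 168.9381] tool y edges [-0.0446 -0.0312] width 0.013365498035482797
bar px [410.6711 169.3941] tool y edges [0.0639 0.0773] width 0.013399842937050946
post px [492.3205 121.4532] ((64.07441711425781, 92.29997253417969), (14.581903457641602, 23.5305118560791), 89.9964370727539)
line tool x -0.0018188450498860106 slope -0.6068364377741291 303
held top (tool) ((1.7245121002197266, -0.05441880226135254), (54.66423034667969, 57.29621505737305), 178.4812469482422) z 0.13203867182581794 14137
```

Request:
{"op": "carry_out", "data": {
  "series": [
    [-0.0028, 0.001, 0.02, 0, 0, 0.016, 0.663],
    [0, 0, 0.025, 0, 0, 0, 0.663],
    [0, 0, 0.025, 0, 0, 0, 0.663],
    [0, 0, 0.015, 0, 0, 0, 0.663],
    [0, 0, 0.006, 0, 0, 0, 0.663]
  ]
}}

```text
time_s: 43.92
position: [0.543, -0.0512, 0.1988]
eef_rot: [-0.002, 0.097, 0.995, -0.0]
contact_force: [-0.1, -0.4, -1.4]
gripper_width: 0.0567
grasp_force: 8.7
```

Request:
{"op": "carry_out", "data": {
  "series": [
    [0, 0, 0.002, 0, 0, 0, 0.663],
    [0, 0, 0.001, 0, 0, 0, 0.663],
    [0, 0, 0, 0, 0, 0, 0.663],
    [0, 0, 0, 0, 0, 0, 0.663],
    [0, 0, 0, 0, 0, 0, 0.663]
  ]
}}

```text
time_s: 44.33
position: [0.5443, -0.0513, 0.199]
eef_rot: [0.001, 0.097, 0.995, -0.0]
contact_force: [0.8, -0.9, -0.8]
gripper_width: 0.0571
grasp_force: 8.7
```

Request:
{"op": "carry_out", "data": {
  "series": [
    [0, 0, 0.001, 0, 0, 0, 0.663],
    [0, 0, 0.001, 0, 0, 0, 0.663],
    [0, 0, 0.0005, 0, 0, 0, 0.663],
    [0, 0, 0, 0, 0, 0, 0.663],
    [0, 0, 0, 0, 0, 0, 0.663]
  ]
}}

```text
time_s: 44.75
position: [0.5441, -0.0513, 0.196]
eef_rot: [0.0, 0.097, 0.995, 0.0]
contact_force: [-2.2, 0.3, 5.5]
gripper_width: 0.0568
grasp_force: 9.2
```

Request:
{"op": "carry_out", "data": {
  "series": [
    [0, 0, 0.0005, 0, 0, 0, 0.663],
    [0, 0, 0.0003, 0, 0, 0, 0.663],
    [0, 0, 0, 0, 0, 0, 0.663],
    [0, 0, 0, 0, 0, 0, 0.663],
    [0, 0, 0, 0, 0, 0, 0.663]
  ]
}}

```text
time_s: 45.17
position: [0.5442, -0.0513, 0.1956]
eef_rot: [0.001, 0.097, 0.995, 0.0]
contact_force: [-2.3, -0.4, 10.7]
gripper_width: 0.0568
grasp_force: 9.8
```

Request:
{"op": "carry_out", "data": {
  "series": [
    [0, 0, 0, 0, 0, 0, 0.672],
    [0, 0, 0, 0, 0, 0, 0.69],
    [0, 0, 0, 0, 0, 0, 0.73],
    [0, 0, 0, 0, 0, 0, 0.82],
    [0, 0, 0, 0, 0, 0, 0.85]
  ]
}}

```text
time_s: 45.58
position: [0.544, -0.0513, 0.1947]
eef_rot: [-0.0, 0.097, 0.995, -0.0]
contact_force: [0.9, -0.3, -0.6]
gripper_width: 0.0724
grasp_force: 0.0
```

Request:
{"op": "carry_out", "data": {
  "series": [
    [0, 0, -0.01, 0, 0, 0, 0.85],
    [0, 0, -0.025, 0, 0, 0, 0.85],
    [0, 0, -0.035, 0, 0, 0, 0.85],
    [0, 0, -0.035, 0, 0, 0, 0.85],
    [0, 0, -0.015, 0, 0, 0, 0.85]
  ]
}}

```text
time_s: 46.0
position: [0.5445, -0.0513, 0.3199]
eef_rot: [0.002, 0.097, 0.995, -0.0]
contact_force: [0.9, -0.1, 0.9]
gripper_width: 0.0728
grasp_force: 0.0
```

Request:
{"op": "carry_out", "data": {
  "series": [
    [0, 0, 0, 0, 0, 0, 0.85],
    [0, 0, 0, 0, 0, 0, 0.85],
    [0, 0, 0, 0, 0, 0, 0.85],
    [0, 0, 0, 0, 0, 0, 0.85],
    [0, 0, 0, 0, 0, 0, 0.85]
  ]
}}

```text
time_s: 46.42
position: [0.5436, -0.0513, 0.3138]
eef_rot: [-0.001, 0.097, 0.995, 0.0]
contact_force: [0.5, -0.4, 0.2]
gripper_width: 0.0724
grasp_force: 0.0
```

```bash
cat > look.py <<'E'
from can import *
import gauge,sys
zb,h,dia,x,y=map(float,sys.argv[1:6])
find(zb,h,dia,(x,y),bias=0.002)
s=telemetry.sense(); p,d,ci=snap("wrist"); gauge.gauge(p,d,ci,s["position"],s["eef_rot"])
E
python3 look.py .008 .054 .057 .5425 -.051
```

```text
centroid [ 0.5415 -0.0508] mec [ 0.5432 -0.0512] dia 57.13964080810547 ell (542.9234008789062, -51.05238723754883) (56.1343994140625, 56.376548767089844) ztop 0.06319302478309753 px [320.6436 205.3413] 4240
catch px [321.5191 244.4656] 131 r 0.033209503086954646 yaw -9.856035499280177 tool y yaw 78.89733626689552 tcp [ 0.5436 -0.0513  0.3138]
centre in tool [0.0007 0.0001]
bar px [274.1846 164.288 ] tool y edges [-0.0461 -0.0327] width 0.01337972198788761
bar px [402.0127 164.2861] tool y edges [0.0626 0.0758] width 0.013279557823922719
post px [470.383 114.2  ] ((67.54573059082031, 89.90486145019531), (23.419353485107422, 14.800225257873535), 0.9875027537345886)
line tool x 0.0014054619280830325 slope 0.14613483090006185 241
```

Request:
{"op": "carry_out", "data": {
  "series": [
    [0.0132, 0.0182, 0, 0, 0, 0, 0.7],
    [0.0132, 0.0182, 0, 0, 0, 0, 0.45],
    [0.0132, 0.0182, 0, 0, 0, 0, 0.45],
    [0.0132, 0.0182, 0, 0, 0, 0, 0.45],
    [0.0132, 0.0182, 0, 0, 0, 0, 0.45]
  ]
}}

```text
time_s: 46.93
position: [0.4961, 0.0515, 0.3145]
eef_rot: [-0.0, 0.097, 0.995, -0.0]
contact_force: [-0.4, 0.0, -0.5]
gripper_width: 0.0385
grasp_force: 0.0
```

Request:
{"op": "carry_out", "data": {
  "series": [
    [0, 0, 0.01, 0, 0, 0, 0.45],
    [0, 0, 0.02, 0, 0, 0, 0.45],
    [0, 0, 0.025, 0, 0, 0, 0.45],
    [0, 0, 0.02, 0, 0, 0, 0.45],
    [0, 0, 0.006, 0, 0, 0, 0.45]
  ]
}}

```text
time_s: 47.35
position: [0.4956, 0.0504, 0.2307]
eef_rot: [-0.002, 0.097, 0.995, -0.0]
contact_force: [-0.9, -0.1, -1.2]
gripper_width: 0.0385
grasp_force: 0.0
```

Request:
{"op": "carry_out", "data": {
  "series": [
    [0, 0, 0, 0, 0, 0, 0.3],
    [0, 0, 0, 0, 0, 0, 0.22],
    [0, 0, 0, 0, 0, 0, 0.18],
    [0, 0, 0, 0, 0, 0, 0.165],
    [0, 0, 0, 0, 0, 0, 0.16]
  ]
}}

```text
time_s: 47.77
position: [0.4972, 0.0507, 0.2348]
eef_rot: [0.001, 0.097, 0.995, 0.0]
contact_force: [-1.2, -0.8, 5.5]
gripper_width: 0.0142
grasp_force: 9.4
```

Request:
{"op": "carry_out", "data": {
  "series": [
    [0, 0, 0, 0, 0, 0, 0.162],
    [0, 0, 0, 0, 0, 0, 0.162],
    [0, 0, 0, 0, 0, 0, 0.162],
    [0, 0, 0, 0, 0, 0, 0.162],
    [0, 0, 0, 0, 0, 0, 0.162]
  ]
}}

```text
time_s: 48.18
position: [0.4972, 0.0507, 0.2348]
eef_rot: [0.001, 0.097, 0.995, 0.0]
contact_force: [-0.3, -1.3, 7.1]
gripper_width: 0.0137
grasp_force: 9.1
```

Request:
{"op": "carry_out", "data": {
  "series": [
    [0, -0.005, 0, 0, 0, 0, 0.162],
    [0, -0.009, 0, 0, 0, 0, 0.162],
    [0, -0.01, 0, 0, 0, 0, 0.162],
    [0, -0.008, 0, 0, 0, 0, 0.162],
    [0, -0.004, 0, 0, 0, 0, 0.162]
  ]
}}

```text
time_s: 48.6
position: [0.4902, 0.0148, 0.2348]
eef_rot: [0.001, 0.097, 0.995, 0.0]
contact_force: [-0.3, 2.5, 6.3]
gripper_width: 0.014
grasp_force: 8.9
```

Request:
{"op": "carry_out", "data": {
  "series": [
    [0, -0.001, 0, 0, 0, 0, 0.162],
    [0, -0.001, 0, 0, 0, 0, 0.162],
    [0, -0.001, 0, 0, 0, 0, 0.162],
    [0, -0.001, 0, 0, 0, 0, 0.162],
    [0, -0.001, 0, 0, 0, 0, 0.162]
  ]
}}

```text
time_s: 49.02
position: [0.4894, 0.0106, 0.2348]
eef_rot: [0.001, 0.097, 0.995, 0.0]
contact_force: [0.8, 2.1, 6.2]
gripper_width: 0.0136
grasp_force: 8.9
```

Request:
{"op": "carry_out", "data": {
  "series": [
    [0, -0.001, 0, 0, 0, 0, 0.162],
    [0, -0.001, 0, 0, 0, 0, 0.162],
    [0, 0, 0, 0, 0, 0, 0.162],
    [0, 0, 0, 0, 0, 0, 0.162],
    [0, 0, 0, 0, 0, 0, 0.162]
  ]
}}

```text
time_s: 49.43
position: [0.489, 0.0088, 0.2348]
eef_rot: [0.001, 0.097, 0.995, 0.001]
contact_force: [0.9, 3.6, 5.7]
gripper_width: 0.014
grasp_force: 8.9
```

Request:
{"op": "carry_out", "data": {
  "series": [
    [0, -0.001, 0, 0, 0, 0, 0.162],
    [0, -0.001, 0, 0, 0, 0, 0.162],
    [0, 0, 0, 0, 0, 0, 0.162],
    [0, 0, 0, 0, 0, 0, 0.162],
    [0, 0, 0, 0, 0, 0, 0.162]
  ]
}}

```text
time_s: 49.85
position: [0.4887, 0.007, 0.2348]
eef_rot: [0.001, 0.097, 0.995, 0.001]
contact_force: [1.0, 6.0, 5.7]
gripper_width: 0.0139
grasp_force: 8.8
```

Request:
{"op": "carry_out", "data": {
  "series": [
    [0, -0.001, 0, 0, 0, 0, 0.162],
    [0, -0.0005, 0, 0, 0, 0, 0.162],
    [0, 0, 0, 0, 0, 0, 0.162],
    [0, 0, 0, 0, 0, 0, 0.162],
    [0, 0, 0, 0, 0, 0, 0.162]
  ]
}}

```text
time_s: 50.27
position: [0.4884, 0.0056, 0.2347]
eef_rot: [0.001, 0.096, 0.995, 0.001]
contact_force: [1.9, 6.3, 4.9]
gripper_width: 0.0142
grasp_force: 8.7
```

Request:
{"op": "carry_out", "data": {
  "series": [
    [0, 0, 0, 0, 0, 0, 0.162],
    [0, 0, 0, 0, 0, 0, 0.162],
    [0, 0, 0, 0, 0, 0, 0.162],
    [0, 0, 0, 0, 0, 0, 0.162],
    [0, 0, 0, 0, 0, 0, 0.162]
  ]
}}

```text
time_s: 50.68
position: [0.4884, 0.0056, 0.2348]
eef_rot: [0.001, 0.096, 0.995, 0.001]
contact_force: [1.3, 6.0, 5.0]
gripper_width: 0.0135
grasp_force: 8.7
```

Request:
{"op": "carry_out", "data": {
  "series": [
    [0, 0, 0, 0, 0, 0, 0.162],
    [0, 0, 0, 0, 0, 0, 0.162],
    [0, 0, 0, 0, 0, 0, 0.162],
    [0, 0, 0, 0, 0, 0, 0.162],
    [0, 0, 0, 0, 0, 0, 0.162]
  ]
}}

```text
time_s: 51.1
position: [0.4884, 0.0056, 0.2348]
eef_rot: [0.001, 0.096, 0.995, 0.001]
contact_force: [1.5, 6.4, 4.5]
gripper_width: 0.0136
grasp_force: 8.7
```

Request:
{"op": "carry_out", "data": {
  "series": [
    [0, -0.0007, 0, 0, 0, 0, 0.162],
    [0, 0, 0, 0, 0, 0, 0.162],
    [0, 0, 0, 0, 0, 0, 0.162],
    [0, 0, 0, 0, 0, 0, 0.162],
    [0, 0, 0, 0, 0, 0, 0.162]
  ]
}}

```text
time_s: 51.52
position: [0.4883, 0.0049, 0.2348]
eef_rot: [0.001, 0.096, 0.995, 0.001]
contact_force: [1.7, 6.9, 5.2]
gripper_width: 0.0137
grasp_force: 8.7
```

Request:
{"op": "carry_out", "data": {
  "series": [
    [0, 0, 0, 0, 0, 0, 0.162],
    [0, 0, 0, 0, 0, 0, 0.162],
    [0, 0, 0, 0, 0, 0, 0.162],
    [0, 0, 0, 0, 0, 0, 0.162],
    [0, 0, 0, 0, 0, 0, 0.162]
  ]
}}

```text
time_s: 51.93
position: [0.4883, 0.0049, 0.2347]
eef_rot: [0.001, 0.096, 0.995, 0.001]
contact_force: [1.6, 7.4, 5.1]
gripper_width: 0.0138
grasp_force: 8.7
```

Request:
{"op": "carry_out", "data": {
  "series": [
    [0, 0, 0, 0, 0, 0, 0.162],
    [0, 0, 0, 0, 0, 0, 0.162],
    [0, 0, 0, 0, 0, 0, 0.162],
    [0, 0, 0, 0, 0, 0, 0.162],
    [0, 0, 0, 0, 0, 0, 0.162]
  ]
}}

```text
time_s: 52.35
position: [0.4883, 0.0049, 0.2348]
eef_rot: [0.001, 0.096, 0.995, 0.001]
contact_force: [2.3, 6.6, 4.3]
gripper_width: 0.0139
grasp_force: 8.7
```

Request:
{"op": "carry_out", "data": {
  "series": [
    [0, 0.005, 0, 0, 0, 0, 0.162],
    [0, 0.009, 0, 0, 0, 0, 0.162],
    [0, 0.011, 0, 0, 0, 0, 0.162],
    [0, 0.011, 0, 0, 0, 0, 0.162],
    [0, 0.009, 0, 0, 0, 0, 0.162]
  ]
}}

```text
time_s: 52.77
position: [0.4969, 0.0491, 0.2348]
eef_rot: [0.001, 0.097, 0.995, 0.0]
contact_force: [0.3, -1.6, 7.0]
gripper_width: 0.0139
grasp_force: 9.0
```

Request:
{"op": "carry_out", "data": {
  "series": [
    [0, 0, 0, 0, 0, 0, 0.162],
    [0, 0, 0, 0, 0, 0, 0.165],
    [0, 0, 0, 0, 0, 0, 0.25],
    [0, 0, 0, 0, 0, 0, 0.45],
    [0, 0, 0, 0, 0, 0, 0.45]
  ]
}}

```text
time_s: 53.18
position: [0.4962, 0.0484, 0.2338]
eef_rot: [-0.0, 0.097, 0.995, -0.0]
contact_force: [0.3, 0.1, -0.0]
gripper_width: 0.0382
grasp_force: 0.0
```

Request:
{"op": "carry_out", "data": {
  "series": [
    [0, 0, -0.01, 0, 0, 0, 0.45],
    [0, 0, -0.02, 0, 0, 0, 0.45],
    [0, 0, -0.025, 0, 0, 0, 0.45],
    [0, 0, -0.025, 0, 0, 0, 0.7],
    [0, 0, -0.005, 0, 0, 0, 1]
  ]
}}

```text
time_s: 53.6
position: [0.4971, 0.0485, 0.3232]
eef_rot: [0.002, 0.097, 0.995, 0.0]
contact_force: [0.9, 0.6, 1.2]
gripper_width: 0.0612
grasp_force: 0.0
```

Request:
{"op": "carry_out", "data": {
  "series": [
    [-0.0132, -0.0188, 0, 0, 0, 0, 1],
    [-0.0132, -0.0188, 0, 0, 0, 0, 1],
    [-0.0132, -0.0188, 0, 0, 0, 0, 1],
    [-0.0132, -0.0188, 0, 0, 0, 0, 1],
    [-0.0132, -0.0188, 0, 0, 0, 0, 1]
  ]
}}

```text
time_s: 54.02
position: [0.5432, -0.0576, 0.3192]
eef_rot: [0.0, 0.097, 0.995, -0.0]
contact_force: [0.6, 0.9, -0.3]
gripper_width: 0.0851
grasp_force: 0.0
```

Request:
{"op": "carry_out", "data": {
  "series": [
    [0, 0, 0, 0, 0, 0, 1],
    [0, 0, 0, 0, 0, 0, 1],
    [0, 0, 0, 0, 0, 0, 1],
    [0, 0, 0, 0, 0, 0, 1],
    [0, 0, 0, 0, 0, 0, 1]
  ]
}}

```text
time_s: 54.43
position: [0.5427, -0.0557, 0.319]
eef_rot: [0.0, 0.096, 0.995, 0.0]
contact_force: [0.7, 1.2, 0.3]
gripper_width: 0.0858
grasp_force: 0.0
```

```bash
python3 look.py .008 .054 .057 .5425 -.054
```

```text
centroid [ 0.5407 -0.055 ] mec [ 0.5431 -0.0557] dia 58.51346206665039 ell (542.3560791015625, -55.323280334472656) (55.821502685546875, 57.03353500366211) ztop 0.06320100582721136 px [320.9619 202.913 ] 4068
catch px [321.6692 241.3615] 130 r 0.03301773257750835 yaw -9.892418343726359 tool y yaw 78.94723784926758 tcp [ 0.5427 -0.0557  0.319 ]
centre in tool [0.0004 0.0003]
bar px [280.0736 162.5203] tool y edges [-0.0416 -0.0281] width 0.01349755762549221
bar px [404.5303 163.2483] tool y edges [0.066  0.0794] width 0.013356746160223767
post px [472.5844 113.5864] ((67.82195281982422, 93.53402709960938), (14.602217674255371, 23.347200393676758), 89.86726379394531)
line tool x 0.0020313395540623577 slope -0.38544421644123533 234
```

Request:
{"op": "carry_out", "data": {
  "series": [
    [0.0015, 0.0005, 0.025, 0, 0, -0.02, 1],
    [0, 0, 0.03, 0, 0, 0, 1],
    [0, 0, 0.03, 0, 0, 0, 1],
    [0, 0, 0.025, 0, 0, 0, 0.9],
    [0, 0, 0.011, 0, 0, 0, 0.8]
  ]
}}

```text
time_s: 54.95
position: [0.5403, -0.0552, 0.1947]
eef_rot: [-0.002, 0.087, 0.996, 0.0]
contact_force: [-1.4, -0.1, -0.9]
gripper_width: 0.0684
grasp_force: 0.0
```

Request:
{"op": "carry_out", "data": {
  "series": [
    [0, 0, 0, 0, 0, 0, 0.73],
    [0, 0, 0, 0, 0, 0, 0.7],
    [0, 0, 0, 0, 0, 0, 0.685],
    [0, 0, 0, 0, 0, 0, 0.677],
    [0, 0, 0, 0, 0, 0, 0.673]
  ]
}}

```text
time_s: 55.37
position: [0.5421, -0.0556, 0.1989]
eef_rot: [0.001, 0.087, 0.996, 0.0]
contact_force: [0.3, 1.4, 0.2]
gripper_width: 0.0576
grasp_force: 0.6
```

Request:
{"op": "carry_out", "data": {
  "series": [
    [0, 0, 0, 0, 0, 0, 0.671],
    [0, 0, 0, 0, 0, 0, 0.669],
    [0, 0, 0, 0, 0, 0, 0.667],
    [0, 0, 0, 0, 0, 0, 0.667],
    [0, 0, 0, 0, 0, 0, 0.667]
  ]
}}

```text
time_s: 55.78
position: [0.5418, -0.0554, 0.1981]
eef_rot: [0.0, 0.087, 0.996, 0.0]
contact_force: [2.1, 4.7, 4.1]
gripper_width: 0.057
grasp_force: 2.6
```

Request:
{"op": "carry_out", "data": {
  "series": [
    [0, 0.001, 0, 0, 0, 0, 0.666],
    [0, 0.001, 0, 0, 0, 0, 0.665],
    [0, 0, 0, 0, 0, 0, 0.664],
    [0, 0, 0, 0, 0, 0, 0.663],
    [0, 0, 0, 0, 0, 0, 0.663]
  ]
}}

```text
time_s: 56.2
position: [0.5419, -0.054, 0.198]
eef_rot: [0.0, 0.087, 0.996, -0.001]
contact_force: [-0.4, -2.9, 5.7]
gripper_width: 0.0569
grasp_force: 8.0
```

Request:
{"op": "carry_out", "data": {
  "series": [
    [0, 0, 0, 0, 0, 0, 0.663],
    [0, 0.001, 0, 0, 0, 0, 0.663],
    [0, 0.001, 0, 0, 0, 0, 0.663],
    [0, 0, -0.003, 0, 0, 0, 0.663],
    [0, 0, -0.005, 0, 0, 0, 0.663]
  ]
}}

```text
time_s: 56.62
position: [0.5418, -0.0517, 0.2054]
eef_rot: [-0.001, 0.087, 0.996, -0.0]
contact_force: [-0.5, 0.2, -1.4]
gripper_width: 0.0569
grasp_force: 8.3
```

Request:
{"op": "carry_out", "data": {
  "series": [
    [0, 0, -0.02, 0, 0, 0, 0.663],
    [0, 0, -0.03, 0, 0, 0, 0.663],
    [0, 0, -0.03, 0, 0, 0, 0.663],
    [0, 0, -0.02, 0, 0, 0, 0.663],
    [0.003, 0.0109, -0.008, 0, 0, 0, 0.663]
  ]
}}

```text
time_s: 57.03
position: [0.5418, -0.0414, 0.3171]
eef_rot: [0.002, 0.088, 0.996, -0.0]
contact_force: [1.0, -0.3, -2.1]
gripper_width: 0.0568
grasp_force: 8.5
```

Request:
{"op": "carry_out", "data": {
  "series": [
    [0.003, 0.0209, 0, 0, 0, 0, 0.663],
    [0.003, 0.0209, 0, 0, 0, 0, 0.663],
    [0.003, 0.0209, 0, 0, 0, 0, 0.663],
    [0.003, 0.0209, 0, 0, 0, 0, 0.663],
    [0.003, 0.0209, 0, 0, 0, 0, 0.663]
  ]
}}

```text
time_s: 57.45
position: [0.5439, 0.0666, 0.3131]
eef_rot: [-0.001, 0.087, 0.996, -0.0]
contact_force: [-0.0, 0.7, -2.2]
gripper_width: 0.0568
grasp_force: 8.5
```

Request:
{"op": "carry_out", "data": {
  "series": [
    [0.003, 0.0209, 0, 0, 0, 0, 0.663],
    [0.003, 0.0209, 0, 0, 0, 0, 0.663],
    [0.003, 0.0209, 0, 0, 0, 0, 0.663],
    [0.003, 0.0209, 0, 0, 0, 0, 0.663],
    [0.003, 0.0209, 0, 0, 0, 0, 0.663]
  ]
}}

```text
time_s: 57.87
position: [0.5471, 0.1722, 0.3131]
eef_rot: [-0.001, 0.087, 0.996, -0.0]
contact_force: [0.4, 0.3, -2.2]
gripper_width: 0.0567
grasp_force: 8.5
```

Request:
{"op": "carry_out", "data": {
  "series": [
    [0.003, 0.0209, 0, 0, 0, 0, 0.663],
    [0.003, 0.0209, 0, 0, 0, 0, 0.663],
    [0.003, 0.0209, 0, 0, 0, 0, 0.663],
    [0.003, 0.0209, 0, 0, 0, 0, 0.663],
    [0.003, 0.0209, 0, 0, 0, 0, 0.663]
  ]
}}

```text
time_s: 58.28
position: [0.5503, 0.2776, 0.313]
eef_rot: [-0.001, 0.087, 0.996, -0.0]
contact_force: [0.3, 0.1, -0.6]
gripper_width: 0.057
grasp_force: 8.5
```

Request:
{"op": "carry_out", "data": {
  "series": [
    [0.003, 0.0209, 0, 0, 0, -0.058, 0.663],
    [0.003, 0.0209, 0, 0, 0, -0.058, 0.663],
    [0.003, 0.0109, 0, 0, 0, -0.058, 0.663],
    [0, 0, 0, 0, 0, -0.058, 0.663],
    [0, 0, 0, 0, 0, -0.058, 0.663]
  ]
}}

```text
time_s: 58.7
position: [0.5479, 0.3307, 0.3127]
eef_rot: [-0.001, -0.06, 0.998, -0.0]
contact_force: [-0.8, -0.8, -0.6]
gripper_width: 0.0567
grasp_force: 8.5
```

Request:
{"op": "carry_out", "data": {
  "series": [
    [0, 0, 0, 0, 0, 0, 0.663],
    [0, 0, 0, 0, 0, 0, 0.663],
    [0, 0, 0, 0, 0, 0, 0.663],
    [0, 0, 0, 0, 0, 0, 0.663],
    [0, 0, 0, 0, 0, 0, 0.663]
  ]
}}

```text
time_s: 59.12
position: [0.5488, 0.3293, 0.3138]
eef_rot: [-0.0, -0.058, 0.998, -0.0]
contact_force: [-0.0, -0.3, -1.4]
gripper_width: 0.057
grasp_force: 8.5
```

```bash
python3 - <<'E'
from h import *
p,d,ci=snap("wrist"); save("w9",p); np.savez("w9.npz",p=p,d=d,xyz=ci["xyz"],rotation=ci["rotation"])
E
```

```text
(no output)
```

View pics/w9.png

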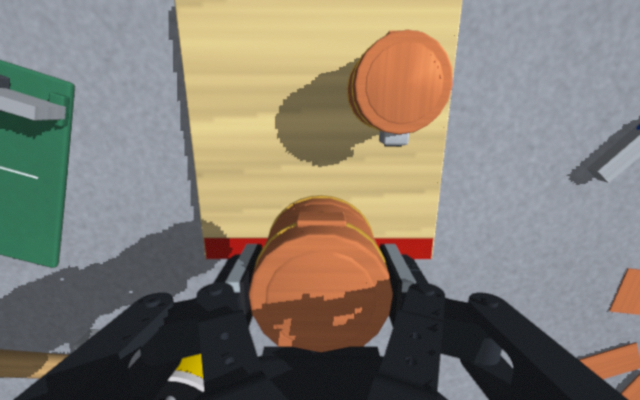

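Both cans show: B stands at (402,82) with its catch toward the red edge, and C is held over the board. The red edge runs from (204,258) to (433,258). I'll place that edge in the tool frame.

```bash
python3 - <<'E'
from h import *
np.set_printoptions(precision=4,suppress=True)
z=np.load("w9.npz"); ci=viewer.camera_info("wrist"); ci["xyz"]=z["xyz"];ci["rotation"]=z["rotation"]; s=telemetry.sense(); Rt=R.from_quat(np.roll(s["eef_rot"],-1)).as_matrix()
w=(world(ci,None,[[204,258],[433,258],[176,2],[462,2]],z=.012)-s["position"])@Rt; w[:,0]-=.001; print(w, np.linalg.norm(w[1]-w[0]))
E
```

```text
[[-0.0662 -0.1117  0.3018]
 [-0.066   0.1088  0.3018]
 [ 0.1493 -0.1098  0.3018]
 [ 0.1495  0.1081  0.3018]] 0.22050844996313157
```

Request:
{"op": "carry_out", "data": {
  "series": [
    [0, 0, 0.02, 0, 0, 0, 0.663],
    [0, 0, 0.03, 0, 0, 0, 0.663],
    [0, 0, 0.03, 0, 0, 0, 0.663],
    [0, 0, 0.018, 0, 0, 0, 0.663],
    [0, 0, 0.007, 0, 0, 0, 0.663]
  ]
}}

```text
time_s: 59.58
position: [0.5479, 0.3287, 0.2058]
eef_rot: [-0.002, -0.058, 0.998, -0.001]
contact_force: [-0.4, 0.2, -2.0]
gripper_width: 0.0568
grasp_force: 8.4
```

Request:
{"op": "carry_out", "data": {
  "series": [
    [0, 0, 0.002, 0, 0, 0, 0.663],
    [0, 0, 0.001, 0, 0, 0, 0.663],
    [0, 0, 0.001, 0, 0, 0, 0.663],
    [0, 0, 0, 0, 0, 0, 0.663],
    [0, 0, 0, 0, 0, 0, 0.663]
  ]
}}

```text
time_s: 60.0
position: [0.5492, 0.3296, 0.2059]
eef_rot: [0.001, -0.058, 0.998, 0.0]
contact_force: [-0.6, -0.6, -1.8]
gripper_width: 0.0568
grasp_force: 8.4
```

Request:
{"op": "carry_out", "data": {
  "series": [
    [0, 0, 0.001, 0, 0, 0, 0.663],
    [0, 0, 0.0005, 0, 0, 0, 0.663],
    [0, 0, 0, 0, 0, 0, 0.663],
    [0, 0, 0, 0, 0, 0, 0.663],
    [0, 0, 0, 0, 0, 0, 0.663]
  ]
}}

```text
time_s: 60.42
position: [0.5488, 0.3294, 0.2033]
eef_rot: [-0.0, -0.058, 0.998, -0.0]
contact_force: [-0.6, -0.1, -1.6]
gripper_width: 0.0567
grasp_force: 8.4
```

Request:
{"op": "carry_out", "data": {
  "series": [
    [0, 0, 0.001, 0, 0, 0, 0.663],
    [0, 0, 0.0005, 0, 0, 0, 0.663],
    [0, 0, 0.0003, 0, 0, 0, 0.663],
    [0, 0, 0, 0, 0, 0, 0.663],
    [0, 0, 0, 0, 0, 0, 0.663]
  ]
}}

```text
time_s: 60.83
position: [0.5488, 0.3294, 0.202]
eef_rot: [0.0, -0.058, 0.998, 0.0]
contact_force: [-2.1, -0.6, 6.8]
gripper_width: 0.057
grasp_force: 9.1
```

Request:
{"op": "carry_out", "data": {
  "series": [
    [0, 0, 0, 0, 0, 0, 0.672],
    [0, 0, 0, 0, 0, 0, 0.69],
    [0, 0, 0, 0, 0, 0, 0.73],
    [0, 0, 0, 0, 0, 0, 0.8],
    [0, 0, 0, 0, 0, 0, 0.82]
  ]
}}

```text
time_s: 61.25
position: [0.5488, 0.3294, 0.2014]
eef_rot: [-0.0, -0.058, 0.998, -0.0]
contact_force: [-0.0, 0.1, 0.2]
gripper_width: 0.0697
grasp_force: 0.0
```

Request:
{"op": "carry_out", "data": {
  "series": [
    [0, 0, -0.01, 0, 0, 0, 0.82],
    [0, 0, -0.025, 0, 0, 0, 0.82],
    [0, 0, -0.035, 0, 0, 0, 0.82],
    [0, 0, -0.035, 0, 0, 0, 0.82],
    [0, 0, -0.03, 0, 0, 0, 1]
  ]
}}

```text
time_s: 61.67
position: [0.5486, 0.3293, 0.3397]
eef_rot: [0.001, -0.058, 0.998, 0.0]
contact_force: [1.2, 0.5, 0.5]
gripper_width: 0.0802
grasp_force: 0.0
```

```bash
python3 - <<'E'
from can import *
import meas
find(.012,.054,.057,(.548,.329),bias=0.001)
p,d,ci=snap("top"); P=cloud(ci,d)
for r in meas.cans(P,p,y=(-.6,.6)): print(*r[:5])
E
```

```text
centroid [0.5466 0.3297] mec [0.5489 0.33  ] dia 58.241153717041016 ell (548.1019287109375, 329.8160400390625) (56.2436637878418, 56.56275939941406) ztop 0.06717272563821886 px [320.5699 197.7775] 3578
catch px [320.5221 234.5664] 113 r 0.033509871012496036 yaw 6.7426715190131095 tool y yaw 96.65844156726885 tcp [0.5486 0.3293 0.3397]
centre in tool [0.0004 0.0006]
[393.6186 133.1774] [ 0.7435 -0.2445] 0.03773746863186918 [ 0.7473 -0.2464] 171.3800048828125
[194.8861 201.0538] [0.5451 0.3256] 0.0690010237327785 [0.5486 0.3265] 55.398956298828125
[408.0714 226.8821] [ 0.4709 -0.2773] 0.05489904457827492 [ 0.4712 -0.277 ] 50.1768798828125
[178.0022 232.397 ] [0.4557 0.368 ] 0.07501157781617529 [0.4559 0.3685] 62.85335922241211
```

Request:
{"op": "carry_out", "data": {
  "series": [
    [0.0073, -0.0296, 0, 0, 0, 0, 1],
    [0.0073, -0.0296, 0, 0, 0, 0, 1],
    [0.0073, -0.0296, 0, 0, 0, 0, 1],
    [0.0073, -0.0296, 0, 0, 0, 0, 1],
    [0.0073, -0.0296, 0, 0, 0, 0, 1]
  ]
}}

```text
time_s: 62.18
position: [0.5291, 0.1768, 0.3368]
eef_rot: [0.0, -0.058, 0.998, -0.0]
contact_force: [0.9, 0.8, -0.4]
gripper_width: 0.0851
grasp_force: 0.0
```

Request:
{"op": "carry_out", "data": {
  "series": [
    [0.0073, -0.0296, 0, 0, 0, 0, 1],
    [0.0073, -0.0296, 0, 0, 0, 0, 1],
    [0.0073, -0.0296, 0, 0, 0, 0, 1],
    [0.0073, -0.0296, 0, 0, 0, 0, 1],
    [0.0073, -0.0296, 0, 0, 0, 0, 1]
  ]
}}

```text
time_s: 62.6
position: [0.51, 0.0256, 0.3369]
eef_rot: [0.0, -0.058, 0.998, -0.0]
contact_force: [0.7, 1.3, -0.1]
gripper_width: 0.0852
grasp_force: 0.0
```

Request:
{"op": "carry_out", "data": {
  "series": [
    [0.0073, -0.0296, 0, 0, 0, 0, 1],
    [0.0073, -0.0296, 0, 0, 0, 0, 1],
    [0.0073, -0.0296, 0, 0, 0, 0, 1],
    [0.0073, -0.0296, 0, 0, 0, 0, 1],
    [0.0073, -0.0296, 0, 0, 0, 0, 1]
  ]
}}

```text
time_s: 63.02
position: [0.491, -0.1257, 0.3369]
eef_rot: [0.0, -0.058, 0.998, -0.0]
contact_force: [0.1, -0.3, 0.4]
gripper_width: 0.0859
grasp_force: 0.0
```

Request:
{"op": "carry_out", "data": {
  "series": [
    [0.0073, -0.0296, 0, 0, 0, 0, 1],
    [0.0073, -0.0296, 0, 0, 0, 0, 1],
    [0.0073, -0.0296, 0, 0, 0, 0, 1],
    [0.0073, -0.0296, 0, 0, 0, 0, 1],
    [0.0073, -0.0296, 0, 0, 0, 0, 1]
  ]
}}

```text
time_s: 63.43
position: [0.4718, -0.277, 0.3369]
eef_rot: [0.0, -0.058, 0.998, -0.0]
contact_force: [1.1, 0.9, -0.9]
gripper_width: 0.0851
grasp_force: 0.0
```

Request:
{"op": "carry_out", "data": {
  "series": [
    [0, 0, 0.02, 0, 0, 0, 1],
    [0, 0, 0, 0, 0, 0, 1],
    [0, 0, 0, 0, 0, 0, 1],
    [0, 0, 0, 0, 0, 0, 1],
    [0, 0, 0, 0, 0, 0, 1]
  ]
}}

```text
time_s: 63.85
position: [0.4728, -0.2748, 0.3174]
eef_rot: [0.0, -0.059, 0.998, -0.0]
contact_force: [-0.7, -0.0, -0.1]
gripper_width: 0.0855
grasp_force: 0.0
```

```bash
python3 - <<'E'
from can import *
find(.004,.048,.051,(.4715,-.2755),bias=0.001,name="w10")
E
```

```text
centroid [ 0.4693 -0.2746] mec [ 0.4715 -0.2745] dia 52.338504791259766 ell (471.0091552734375, -274.1358337402344) (49.75735855102539, 51.948585510253906) ztop 0.05305723332918973 px [320.9691 199.1426] 3072
catch px [321.7123 233.0137] 146 r 0.028957228815786874 yaw 7.620163813891347 tool y yaw 96.72602259478268 tcp [ 0.4728 -0.2748  0.3174]
centre in tool [0.0017 0.0009]
```

Request:
{"op": "carry_out", "data": {
  "series": [
    [0.0017, 0.0009, 0.03, 0, 0, -0.016, 1],
    [0, 0, 0.03, 0, 0, 0, 1],
    [0, 0, 0.03, 0, 0, 0, 0.95],
    [0, 0, 0.025, 0, 0, 0, 0.85],
    [0, 0, 0.0105, 0, 0, 0, 0.75]
  ]
}}

```text
time_s: 64.32
position: [0.47, -0.2738, 0.1885]
eef_rot: [-0.001, -0.066, 0.998, 0.001]
contact_force: [-0.6, 0.4, -1.0]
gripper_width: 0.064
grasp_force: 0.0
```

Request:
{"op": "carry_out", "data": {
  "series": [
    [0, 0, 0, 0, 0, 0, 0.68],
    [0, 0, 0, 0, 0, 0, 0.64],
    [0, 0, 0, 0, 0, 0, 0.617],
    [0, 0, 0, 0, 0, 0, 0.608],
    [0, 0, 0, 0, 0, 0, 0.603]
  ]
}}

```text
time_s: 64.73
position: [0.4712, -0.2751, 0.1923]
eef_rot: [0.001, -0.066, 0.998, -0.001]
contact_force: [-0.1, 0.4, 0.6]
gripper_width: 0.0512
grasp_force: 0.0
```

Request:
{"op": "carry_out", "data": {
  "series": [
    [0, 0, 0, 0, 0, 0, 0.601],
    [0, 0, 0, 0, 0, 0, 0.599],
    [0, 0, 0, 0, 0, 0, 0.597],
    [0, 0, 0, 0, 0, 0, 0.597],
    [0, 0, 0, 0, 0, 0, 0.597]
  ]
}}

```text
time_s: 65.15
position: [0.4707, -0.275, 0.1911]
eef_rot: [0.0, -0.066, 0.998, -0.0]
contact_force: [-0.4, -0.7, 0.9]
gripper_width: 0.0509
grasp_force: 0.7
```

Request:
{"op": "carry_out", "data": {
  "series": [
    [0, 0, 0, 0, 0, 0, 0.596],
    [0, 0, 0, 0, 0, 0, 0.595],
    [0, 0, 0, 0, 0, 0, 0.594],
    [0, 0, 0, 0, 0, 0, 0.594],
    [0, 0, 0, 0, 0, 0, 0.594]
  ]
}}

```text
time_s: 65.57
position: [0.4707, -0.275, 0.1911]
eef_rot: [0.0, -0.066, 0.998, -0.0]
contact_force: [0.1, -2.1, 3.1]
gripper_width: 0.0509
grasp_force: 5.2
```

Request:
{"op": "carry_out", "data": {
  "series": [
    [0, 0, 0, 0, 0, 0, 0.593],
    [0, 0, 0, 0, 0, 0, 0.593],
    [0, 0, 0, 0, 0, 0, 0.593],
    [0, 0, -0.004, 0, 0, 0, 0.593],
    [0, 0, -0.01, 0, 0, 0, 0.593]
  ]
}}

```text
time_s: 65.98
position: [0.4699, -0.2743, 0.2041]
eef_rot: [-0.001, -0.066, 0.998, 0.001]
contact_force: [0.2, 0.3, -2.7]
gripper_width: 0.0509
grasp_force: 7.2
```

Request:
{"op": "carry_out", "data": {
  "series": [
    [0, 0, -0.016, 0, 0, 0, 0.593],
    [0, 0, -0.02, 0, 0, 0, 0.593],
    [0, 0, -0.02, 0, 0, 0, 0.593],
    [0, 0, -0.02, 0, 0, 0, 0.593],
    [0, 0, -0.01, 0, 0, 0, 0.593]
  ]
}}

```text
time_s: 66.4
position: [0.4709, -0.2748, 0.2938]
eef_rot: [0.001, -0.066, 0.998, -0.0]
contact_force: [0.9, -0.4, -0.7]
gripper_width: 0.0507
grasp_force: 7.3
```

Request:
{"op": "carry_out", "data": {
  "series": [
    [-0.005, 0.0109, 0, 0, 0, 0, 0.593],
    [-0.01, 0.0209, 0, 0, 0, 0, 0.593],
    [-0.01, 0.0209, 0, 0, 0, 0, 0.593],
    [-0.01, 0.0209, 0, 0, 0, 0, 0.593],
    [-0.01, 0.0209, 0, 0, 0, 0, 0.593]
  ]
}}

```text
time_s: 66.82
position: [0.5027, -0.1735, 0.2901]
eef_rot: [-0.001, -0.066, 0.998, 0.0]
contact_force: [0.2, 0.3, -1.4]
gripper_width: 0.0509
grasp_force: 7.3
```

Request:
{"op": "carry_out", "data": {
  "series": [
    [-0.01, 0.0209, 0, 0, 0, 0, 0.593],
    [-0.01, 0.0209, 0, 0, 0, 0, 0.593],
    [-0.01, 0.0209, 0, 0, 0, 0, 0.593],
    [-0.01, 0.0209, 0, 0, 0, 0, 0.593],
    [-0.01, 0.0209, 0, 0, 0, 0, 0.593]
  ]
}}

```text
time_s: 67.23
position: [0.5384, -0.0632, 0.29]
eef_rot: [-0.001, -0.066, 0.998, 0.0]
contact_force: [-0.1, -0.4, -1.3]
gripper_width: 0.0509
grasp_force: 7.3
```

Request:
{"op": "carry_out", "data": {
  "series": [
    [-0.005, 0.01, 0, 0, 0, 0.065, 0.593],
    [0, 0, 0, 0, 0, 0.065, 0.593],
    [0, 0, 0, 0, 0, 0.065, 0.593],
    [0, 0, 0, 0, 0, 0.065, 0.593],
    [0, 0, 0, 0, 0, 0.065, 0.593]
  ]
}}

```text
time_s: 67.65
position: [0.5418, -0.0536, 0.29]
eef_rot: [-0.001, 0.098, 0.995, 0.0]
contact_force: [-0.2, 0.1, -1.1]
gripper_width: 0.0507
grasp_force: 7.3
```

Request:
{"op": "carry_out", "data": {
  "series": [
    [0, 0, 0, 0, 0, 0, 0.593],
    [0, 0, 0, 0, 0, 0, 0.593],
    [0, 0, 0, 0, 0, 0, 0.593],
    [0, 0, 0, 0, 0, 0, 0.593],
    [0, 0, 0, 0, 0, 0, 0.593]
  ]
}}

```text
time_s: 68.07
position: [0.5422, -0.0544, 0.2909]
eef_rot: [-0.0, 0.096, 0.995, 0.0]
contact_force: [0.1, 0.1, -2.0]
gripper_width: 0.0507
grasp_force: 7.3
```

```bash
python3 hold.py
```

```text
[ 0.5422 -0.0544  0.2909] [-0.0001  0.0958  0.9954  0.    ] 7.2722408920526505 0.09175313890482853
bar px [274.2578 169.1626] tool y edges [-0.0427 -0.0293] width 0.013358740400442635
bar px [412.3218 169.1766] tool y edges [0.0648 0.078 ] width 0.013181825748733875
post px [495.1014 115.7493] ((67.08700561523438, 92.52031707763672), (14.505464553833008, 24.028472900390625), 88.64593505859375)
line tool x 0.0010599396306466558 slope -0.16687597182499836 390
held top (tool) ((-1.2221286296844482, -0.2106837034225464), (50.50870132446289, 51.229530334472656), 124.33191680908203) z 0.13711770579378046 10830
```

Request:
{"op": "carry_out", "data": {
  "series": [
    [0.0035, 0, 0.02, 0, 0, 0, 0.593],
    [0, 0, 0.025, 0, 0, 0, 0.593],
    [0, 0, 0.025, 0, 0, 0, 0.593],
    [0, 0, 0.015, 0, 0, 0, 0.593],
    [0, 0, 0.005, 0, 0, 0, 0.593]
  ]
}}

```text
time_s: 68.53
position: [0.5378, -0.0537, 0.1986]
eef_rot: [-0.002, 0.096, 0.995, 0.0]
contact_force: [0.4, 0.3, -2.0]
gripper_width: 0.0509
grasp_force: 7.2
```

Request:
{"op": "carry_out", "data": {
  "series": [
    [0, 0, 0.002, 0, 0, 0, 0.593],
    [0, 0, 0.001, 0, 0, 0, 0.593],
    [0, 0, 0.0005, 0, 0, 0, 0.593],
    [0, 0, 0, 0, 0, 0, 0.593],
    [0, 0, 0, 0, 0, 0, 0.593]
  ]
}}

```text
time_s: 68.95
position: [0.5391, -0.0539, 0.1983]
eef_rot: [0.001, 0.096, 0.995, 0.0]
contact_force: [0.1, -0.0, -1.0]
gripper_width: 0.0507
grasp_force: 7.2
```

Request:
{"op": "carry_out", "data": {
  "series": [
    [0, 0, 0.001, 0, 0, 0, 0.593],
    [0, 0, 0.0005, 0, 0, 0, 0.593],
    [0, 0, 0, 0, 0, 0, 0.593],
    [0, 0, 0, 0, 0, 0, 0.593],
    [0, 0, 0, 0, 0, 0, 0.593]
  ]
}}

```text
time_s: 69.37
position: [0.5388, -0.0538, 0.196]
eef_rot: [0.0, 0.096, 0.995, 0.0]
contact_force: [0.4, 0.3, -2.2]
gripper_width: 0.0505
grasp_force: 7.2
```

Request:
{"op": "carry_out", "data": {
  "series": [
    [0, 0, 0.001, 0, 0, 0, 0.593],
    [0, 0, 0.0005, 0, 0, 0, 0.593],
    [0, 0, 0.0002, 0, 0, 0, 0.593],
    [0, 0, 0, 0, 0, 0, 0.593],
    [0, 0, 0, 0, 0, 0, 0.593]
  ]
}}

```text
time_s: 69.78
position: [0.5389, -0.0538, 0.1949]
eef_rot: [0.0, 0.096, 0.995, 0.0]
contact_force: [-3.0, 0.6, 9.4]
gripper_width: 0.0508
grasp_force: 8.2
```

Request:
{"op": "carry_out", "data": {
  "series": [
    [0, 0, 0, 0, 0, 0, 0.593],
    [0, 0, 0, 0, 0, 0, 0.593],
    [0, 0, 0, 0, 0, 0, 0.593],
    [0, 0, 0, 0, 0, 0, 0.593],
    [0, 0, 0, 0, 0, 0, 0.593]
  ]
}}

```text
time_s: 70.2
position: [0.5389, -0.0538, 0.1948]
eef_rot: [0.0, 0.096, 0.995, 0.0]
contact_force: [-3.3, -0.0, 8.6]
gripper_width: 0.051
grasp_force: 8.2
```

Request:
{"op": "carry_out", "data": {
  "series": [
    [0, 0, 0, 0, 0, 0, 0.602],
    [0, 0, 0, 0, 0, 0, 0.62],
    [0, 0, 0, 0, 0, 0, 0.67],
    [0, 0, 0, 0, 0, 0, 0.75],
    [0, 0, 0, 0, 0, 0, 0.8]
  ]
}}

```text
time_s: 70.62
position: [0.5388, -0.0538, 0.1942]
eef_rot: [-0.0, 0.096, 0.995, 0.0]
contact_force: [-0.4, 0.5, -0.0]
gripper_width: 0.0684
grasp_force: 0.0
```

Request:
{"op": "carry_out", "data": {
  "series": [
    [0, 0, -0.01, 0, 0, 0, 0.8],
    [0, 0, -0.025, 0, 0, 0, 0.8],
    [0, 0, -0.035, 0, 0, 0, 0.8],
    [0, 0, -0.035, 0, 0, 0, 0.8],
    [0, 0, -0.015, 0, 0, 0, 0.8]
  ]
}}

```text
time_s: 71.03
position: [0.5393, -0.0539, 0.3194]
eef_rot: [0.002, 0.096, 0.995, 0.0]
contact_force: [1.3, -0.3, 0.0]
gripper_width: 0.068
grasp_force: 0.0
```

Request:
{"op": "carry_out", "data": {
  "series": [
    [0, 0, 0, 0, 0, 0, 0.8],
    [0, 0, 0, 0, 0, 0, 0.8],
    [0, 0, 0, 0, 0, 0, 0.8],
    [0, 0, 0, 0, 0, 0, 0.8],
    [0, 0, 0, 0, 0, 0, 0.8]
  ]
}}

```text
time_s: 71.45
position: [0.5385, -0.0538, 0.3133]
eef_rot: [-0.001, 0.096, 0.995, -0.0]
contact_force: [-0.3, 0.3, 0.3]
gripper_width: 0.0682
grasp_force: 0.0
```

```bash
python3 look.py .008 .048 .051 .541 -.054
```

```text
centroid [ 0.5385 -0.0537] mec [ 0.5408 -0.0548] dia 53.04389190673828 ell (540.4890747070312, -54.46147918701172) (50.002864837646484, 52.577396392822266) ztop 0.057075048984326686 px [320.6375 205.9513] 3244
catch px [320.7829 240.8224] 152 r 0.028890082577576366 yaw -10.065963667115211 tool y yaw 78.95411677240473 tcp [ 0.5385 -0.0538  0.3133]
centre in tool [-0.0021 -0.0003]
bar px [278.2794 165.2866] tool y edges [-0.0426 -0.0292] width 0.013409099559143683
bar px [404.7295 165.4022] tool y edges [0.0649 0.0782] width 0.013298701808508367
post px [473.8191 121.9801] ((62.998130798339844, 92.37278747558594), (23.56536293029785, 14.763821601867676), 0.08677543699741364)
line tool x -0.0031877556449693557 slope 0.3719882908844453 244
```

Request:
{"op": "carry_out", "data": {
  "series": [
    [0.0124, 0.0185, 0, 0, 0, 0, 0.7],
    [0.0124, 0.0185, 0, 0, 0, 0, 0.45],
    [0.0124, 0.0185, 0, 0, 0, 0, 0.45],
    [0.0124, 0.0185, 0, 0, 0, 0, 0.45],
    [0.0124, 0.0185, 0, 0, 0, 0, 0.45]
  ]
}}

```text
time_s: 71.97
position: [0.4951, 0.0497, 0.314]
eef_rot: [-0.0, 0.096, 0.995, -0.0]
contact_force: [1.1, 0.8, -0.4]
gripper_width: 0.0384
grasp_force: 0.0
```

Request:
{"op": "carry_out", "data": {
  "series": [
    [0, 0, 0.01, 0, 0, 0, 0.45],
    [0, 0, 0.02, 0, 0, 0, 0.45],
    [0, 0, 0.025, 0, 0, 0, 0.45],
    [0, 0, 0.02, 0, 0, 0, 0.45],
    [0, 0, 0.006, 0, 0, 0, 0.45]
  ]
}}

```text
time_s: 72.38
position: [0.4945, 0.0485, 0.2302]
eef_rot: [-0.002, 0.096, 0.995, -0.0]
contact_force: [-0.5, 0.2, -0.4]
gripper_width: 0.0383
grasp_force: 0.0
```

Request:
{"op": "carry_out", "data": {
  "series": [
    [0, 0, 0, 0, 0, 0, 0.3],
    [0, 0, 0, 0, 0, 0, 0.22],
    [0, 0, 0, 0, 0, 0, 0.18],
    [0, 0, 0, 0, 0, 0, 0.165],
    [0, 0, 0, 0, 0, 0, 0.16]
  ]
}}

```text
time_s: 72.8
position: [0.4962, 0.0489, 0.2343]
eef_rot: [0.001, 0.096, 0.995, 0.0]
contact_force: [-0.3, 0.0, 5.2]
gripper_width: 0.0138
grasp_force: 9.6
```

Request:
{"op": "carry_out", "data": {
  "series": [
    [0, 0, 0, 0, 0, 0, 0.162],
    [0, -0.005, 0, 0, 0, 0, 0.162],
    [0, -0.01, 0, 0, 0, 0, 0.162],
    [0, -0.01, 0, 0, 0, 0, 0.162],
    [0, -0.01, 0, 0, 0, 0, 0.162]
  ]
}}

```text
time_s: 73.22
position: [0.4893, 0.0143, 0.2343]
eef_rot: [0.001, 0.096, 0.995, 0.0]
contact_force: [0.1, 0.2, 8.2]
gripper_width: 0.0139
grasp_force: 9.3
```

Request:
{"op": "carry_out", "data": {
  "series": [
    [0, -0.004, 0, 0, 0, 0, 0.162],
    [0, -0.002, 0, 0, 0, 0, 0.162],
    [0, -0.001, 0, 0, 0, 0, 0.162],
    [0, -0.001, 0, 0, 0, 0, 0.162],
    [0, 0, 0, 0, 0, 0, 0.162]
  ]
}}

```text
time_s: 73.63
position: [0.4879, 0.0066, 0.2343]
eef_rot: [0.001, 0.096, 0.995, 0.0]
contact_force: [0.5, 2.4, 6.7]
gripper_width: 0.0141
grasp_force: 9.2
```

Request:
{"op": "carry_out", "data": {
  "series": [
    [0, -0.001, 0, 0, 0, 0, 0.162],
    [0, -0.001, 0, 0, 0, 0, 0.162],
    [0, -0.001, 0, 0, 0, 0, 0.162],
    [0, 0, 0, 0, 0, 0, 0.162],
    [0, 0, 0, 0, 0, 0, 0.162]
  ]
}}

```text
time_s: 74.05
position: [0.4874, 0.0039, 0.2343]
eef_rot: [0.001, 0.096, 0.995, 0.001]
contact_force: [0.1, 3.5, 6.1]
gripper_width: 0.0142
grasp_force: 9.2
```

Request:
{"op": "carry_out", "data": {
  "series": [
    [0, -0.001, 0, 0, 0, 0, 0.162],
    [0, -0.001, 0, 0, 0, 0, 0.162],
    [0, -0.001, 0, 0, 0, 0, 0.162],
    [0, 0, 0, 0, 0, 0, 0.162],
    [0, 0, 0, 0, 0, 0, 0.162]
  ]
}}

```text
time_s: 74.47
position: [0.4868, 0.0011, 0.2343]
eef_rot: [0.001, 0.096, 0.995, 0.001]
contact_force: [1.8, 4.9, 5.7]
gripper_width: 0.0138
grasp_force: 9.1
```

Request:
{"op": "carry_out", "data": {
  "series": [
    [0, -0.0007, 0, 0, 0, 0, 0.162],
    [0, 0, 0, 0, 0, 0, 0.162],
    [0, 0, 0, 0, 0, 0, 0.162],
    [0, 0, 0, 0, 0, 0, 0.162],
    [0, 0, 0, 0, 0, 0, 0.162]
  ]
}}

```text
time_s: 74.88
position: [0.4867, 0.0005, 0.2343]
eef_rot: [0.001, 0.096, 0.995, 0.001]
contact_force: [0.8, 6.1, 5.9]
gripper_width: 0.0139
grasp_force: 9.1
```

Request:
{"op": "carry_out", "data": {
  "series": [
    [0, 0, 0, 0, 0, 0, 0.162],
    [0, 0, 0, 0, 0, 0, 0.162],
    [0, 0, 0, 0, 0, 0, 0.162],
    [0, 0, 0, 0, 0, 0, 0.162],
    [0, 0, 0, 0, 0, 0, 0.162]
  ]
}}

```text
time_s: 75.3
position: [0.4867, 0.0005, 0.2343]
eef_rot: [0.001, 0.096, 0.995, 0.001]
contact_force: [1.1, 6.2, 5.8]
gripper_width: 0.0141
grasp_force: 9.1
```

Request:
{"op": "carry_out", "data": {
  "series": [
    [0, -0.0008, 0, 0, 0, 0, 0.162],
    [0, -0.0006, 0, 0, 0, 0, 0.162],
    [0, 0, 0, 0, 0, 0, 0.162],
    [0, 0, 0, 0, 0, 0, 0.162],
    [0, 0, 0, 0, 0, 0, 0.162]
  ]
}}

```text
time_s: 75.72
position: [0.4865, -0.0008, 0.2343]
eef_rot: [0.001, 0.096, 0.995, 0.001]
contact_force: [1.0, 7.2, 6.1]
gripper_width: 0.0142
grasp_force: 9.0
```

Request:
{"op": "carry_out", "data": {
  "series": [
    [0, 0, 0, 0, 0, 0, 0.162],
    [0, 0, 0, 0, 0, 0, 0.162],
    [0, 0, 0, 0, 0, 0, 0.162],
    [0, 0, 0, 0, 0, 0, 0.162],
    [0, 0, 0, 0, 0, 0, 0.162]
  ]
}}

```text
time_s: 76.13
position: [0.4865, -0.0008, 0.2343]
eef_rot: [0.001, 0.096, 0.995, 0.001]
contact_force: [1.3, 7.6, 6.0]
gripper_width: 0.0138
grasp_force: 9.0
```

Request:
{"op": "carry_out", "data": {
  "series": [
    [0, 0, 0, 0, 0, 0, 0.162],
    [0, 0, 0, 0, 0, 0, 0.162],
    [0, 0, 0, 0, 0, 0, 0.162],
    [0, 0, 0, 0, 0, 0, 0.162],
    [0, 0, 0, 0, 0, 0, 0.162]
  ]
}}

```text
time_s: 76.55
position: [0.4865, -0.0008, 0.2343]
eef_rot: [0.001, 0.096, 0.995, 0.001]
contact_force: [1.0, 8.0, 4.6]
gripper_width: 0.014
grasp_force: 9.0
```

Request:
{"op": "carry_out", "data": {
  "series": [
    [0, 0.005, 0, 0, 0, 0, 0.162],
    [0, 0.009, 0, 0, 0, 0, 0.162],
    [0, 0.011, 0, 0, 0, 0, 0.162],
    [0, 0.011, 0, 0, 0, 0, 0.162],
    [0, 0.009, 0, 0, 0, 0, 0.162]
  ]
}}

```text
time_s: 76.97
position: [0.495, 0.0434, 0.2343]
eef_rot: [0.001, 0.096, 0.995, 0.0]
contact_force: [0.4, -0.7, 7.6]
gripper_width: 0.0138
grasp_force: 9.2
```

Request:
{"op": "carry_out", "data": {
  "series": [
    [0, 0, 0, 0, 0, 0, 0.162],
    [0, 0, 0, 0, 0, 0, 0.165],
    [0, 0, 0, 0, 0, 0, 0.25],
    [0, 0, 0, 0, 0, 0, 0.45],
    [0, 0, 0, 0, 0, 0, 0.45]
  ]
}}

```text
time_s: 77.38
position: [0.4944, 0.0427, 0.2334]
eef_rot: [0.0, 0.096, 0.995, -0.0]
contact_force: [0.0, -0.1, 0.5]
gripper_width: 0.0384
grasp_force: 0.0
```

Request:
{"op": "carry_out", "data": {
  "series": [
    [0, 0, -0.01, 0, 0, 0, 0.45],
    [0, 0, -0.02, 0, 0, 0, 0.45],
    [0, 0, -0.025, 0, 0, 0, 0.45],
    [0, 0, -0.025, 0, 0, 0, 0.7],
    [0, 0, -0.005, 0, 0, 0, 1]
  ]
}}

```text
time_s: 77.8
position: [0.4953, 0.0428, 0.3227]
eef_rot: [0.002, 0.096, 0.995, 0.0]
contact_force: [1.0, 0.5, 1.5]
gripper_width: 0.0612
grasp_force: 0.0
```

Request:
{"op": "carry_out", "data": {
  "series": [
    [-0.0132, -0.0182, 0, 0, 0, 0, 1],
    [-0.0132, -0.0182, 0, 0, 0, 0, 1],
    [-0.0132, -0.0182, 0, 0, 0, 0, 1],
    [-0.0132, -0.0182, 0, 0, 0, 0, 1],
    [-0.0132, -0.0182, 0, 0, 0, 0, 1]
  ]
}}

```text
time_s: 78.22
position: [0.5421, -0.0603, 0.3187]
eef_rot: [0.0, 0.096, 0.995, -0.0]
contact_force: [-0.1, -0.1, -0.3]
gripper_width: 0.0855
grasp_force: 0.0
```

Request:
{"op": "carry_out", "data": {
  "series": [
    [0, 0, 0, 0, 0, 0, 1],
    [0, 0, 0, 0, 0, 0, 1],
    [0, 0, 0, 0, 0, 0, 1],
    [0, 0, 0, 0, 0, 0, 1],
    [0, 0, 0, 0, 0, 0, 1]
  ]
}}

```text
time_s: 78.63
position: [0.5416, -0.0585, 0.3185]
eef_rot: [0.0, 0.096, 0.995, 0.0]
contact_force: [0.7, -0.6, -0.1]
gripper_width: 0.0854
grasp_force: 0.0
```

```bash
python3 look.py .008 .048 .051 .541 -.058
```

```text
centroid [ 0.5378 -0.0575] mec [ 0.5401 -0.058 ] dia 53.02760696411133 ell (539.6122436523438, -57.88289260864258) (49.821380615234375, 52.00815200805664) ztop 0.057082499800549295 px [320.7341 198.669 ] 3163
catch px [320.7482 232.9856] 139 r 0.028828050340766107 yaw -10.859045405880622 tool y yaw 79.00088906595506 tcp [ 0.5416 -0.0585  0.3185]
centre in tool [0.002  0.0002]
bar px [283.3689 162.6684] tool y edges [-0.0385 -0.0252] width 0.013305922305179286
bar px [401.1221 163.2125] tool y edges [0.063  0.0762] width 0.013269850374039549
post px [467.748  114.5813] ((67.17243957519531, 90.40611267089844), (23.381874084472656, 15.121849060058594), 0.4038013517856598)
line tool x 0.00120675409791033 slope -0.18309148180038742 244
```

Request:
{"op": "carry_out", "data": {
  "series": [
    [0.003, 0.0003, 0.025, 0, 0, 0, 1],
    [0, 0, 0.03, 0, 0, 0, 1],
    [0, 0, 0.03, 0, 0, 0, 0.95],
    [0, 0, 0.025, 0, 0, 0, 0.85],
    [0, 0, 0.011, 0, 0, 0, 0.75]
  ]
}}

```text
time_s: 79.15
position: [0.5376, -0.0577, 0.1942]
eef_rot: [-0.002, 0.096, 0.995, 0.0]
contact_force: [-0.2, -0.3, -0.7]
gripper_width: 0.0643
grasp_force: 0.0
```

Request:
{"op": "carry_out", "data": {
  "series": [
    [0, 0, 0, 0, 0, 0, 0.68],
    [0, 0, 0, 0, 0, 0, 0.64],
    [0, 0, 0, 0, 0, 0, 0.617],
    [0, 0, 0, 0, 0, 0, 0.608],
    [0, 0, 0, 0, 0, 0, 0.603]
  ]
}}

```text
time_s: 79.57
position: [0.5395, -0.0581, 0.1985]
eef_rot: [0.001, 0.096, 0.995, 0.0]
contact_force: [-0.1, 0.9, 0.6]
gripper_width: 0.0519
grasp_force: 0.7
```

Request:
{"op": "carry_out", "data": {
  "series": [
    [0, 0, 0, 0, 0, 0, 0.601],
    [0, 0, 0, 0, 0, 0, 0.599],
    [0, 0, 0, 0, 0, 0, 0.597],
    [0, 0, 0, 0, 0, 0, 0.597],
    [0, 0, 0, 0, 0, 0, 0.597]
  ]
}}

```text
time_s: 79.98
position: [0.5393, -0.058, 0.1977]
eef_rot: [0.0, 0.096, 0.995, 0.0]
contact_force: [2.2, 3.9, 4.1]
gripper_width: 0.0511
grasp_force: 2.7
```

Request:
{"op": "carry_out", "data": {
  "series": [
    [0, 0.001, 0, 0, 0, 0, 0.596],
    [0, 0.001, 0, 0, 0, 0, 0.595],
    [0, 0, 0, 0, 0, 0, 0.594],
    [0, 0, 0, 0, 0, 0, 0.593],
    [0, 0, 0, 0, 0, 0, 0.593]
  ]
}}

```text
time_s: 80.4
position: [0.5394, -0.0565, 0.1975]
eef_rot: [0.0, 0.096, 0.995, -0.001]
contact_force: [-1.5, -2.6, 6.2]
gripper_width: 0.051
grasp_force: 6.7
```

Request:
{"op": "carry_out", "data": {
  "series": [
    [0, 0, 0, 0, 0, 0, 0.593],
    [0, 0.001, 0, 0, 0, 0, 0.593],
    [0, 0.001, 0, 0, 0, 0, 0.593],
    [0, 0, -0.003, 0, 0, 0, 0.593],
    [0, 0, -0.005, 0, 0, 0, 0.593]
  ]
}}

```text
time_s: 80.82
position: [0.5392, -0.0543, 0.2049]
eef_rot: [-0.001, 0.096, 0.995, -0.0]
contact_force: [1.1, 0.9, -2.0]
gripper_width: 0.0504
grasp_force: 6.9
```

Request:
{"op": "carry_out", "data": {
  "series": [
    [0, 0, -0.02, 0, 0, 0, 0.593],
    [0, 0, -0.03, 0, 0, 0, 0.593],
    [0, 0, -0.03, 0, 0, 0, 0.593],
    [0, 0, -0.025, 0, 0, 0, 0.593],
    [0.0044, 0.0099, -0.01, 0, 0, 0, 0.593]
  ]
}}

```text
time_s: 81.23
position: [0.538, -0.0446, 0.3239]
eef_rot: [0.002, 0.097, 0.995, -0.0]
contact_force: [0.4, -0.1, -1.0]
gripper_width: 0.0505
grasp_force: 7.0
```

Request:
{"op": "carry_out", "data": {
  "series": [
    [0.0089, 0.0199, 0, 0, 0, 0, 0.593],
    [0.0089, 0.0199, 0, 0, 0, 0, 0.593],
    [0.0089, 0.0199, 0, 0, 0, 0, 0.593],
    [0.0089, 0.0199, 0, 0, 0, 0, 0.593],
    [0.0089, 0.0199, 0, 0, 0, 0, 0.593]
  ]
}}

```text
time_s: 81.65
position: [0.5118, 0.0638, 0.3197]
eef_rot: [-0.001, 0.096, 0.995, -0.0]
contact_force: [0.9, -0.2, -1.8]
gripper_width: 0.0507
grasp_force: 7.0
```

Request:
{"op": "carry_out", "data": {
  "series": [
    [0.0089, 0.0199, 0, 0, 0, 0, 0.593],
    [0.0089, 0.0199, 0, 0, 0, 0, 0.593],
    [0.0089, 0.0199, 0, 0, 0, 0, 0.593],
    [0.0089, 0.0199, 0, 0, 0, 0, 0.593],
    [0.0089, 0.0199, 0, 0, 0, 0, 0.593]
  ]
}}

```text
time_s: 82.07
position: [0.4871, 0.17, 0.3197]
eef_rot: [-0.001, 0.096, 0.995, -0.0]
contact_force: [0.4, 0.5, -1.3]
gripper_width: 0.0508
grasp_force: 7.0
```

Request:
{"op": "carry_out", "data": {
  "series": [
    [0.0089, 0.0199, 0, 0, 0, 0, 0.593],
    [0.0089, 0.0199, 0, 0, 0, 0, 0.593],
    [0.0089, 0.0199, 0, 0, 0, 0, 0.593],
    [0.0089, 0.0199, 0, 0, 0, 0, 0.593],
    [0.004, 0.0099, 0, 0, 0, 0, 0.593]
  ]
}}

```text
time_s: 82.48
position: [0.4651, 0.2662, 0.3197]
eef_rot: [-0.001, 0.095, 0.995, -0.0]
contact_force: [0.4, -0.4, -2.4]
gripper_width: 0.0507
grasp_force: 7.0
```

Request:
{"op": "carry_out", "data": {
  "series": [
    [0, 0, 0, 0, 0, -0.062, 0.593],
    [0, 0, 0, 0, 0, -0.062, 0.593],
    [0, 0, 0, 0, 0, -0.061, 0.593],
    [0, 0, 0, 0, 0, -0.061, 0.593],
    [0, 0, 0, 0, 0, -0.061, 0.593]
  ]
}}

```text
time_s: 82.9
position: [0.466, 0.264, 0.3198]
eef_rot: [-0.0, -0.059, 0.998, -0.0]
contact_force: [1.1, 0.9, -0.8]
gripper_width: 0.0508
grasp_force: 7.0
```

Request:
{"op": "carry_out", "data": {
  "series": [
    [0, 0, 0, 0, 0, 0, 0.593],
    [0, 0, 0, 0, 0, 0, 0.593],
    [0, 0, 0, 0, 0, 0, 0.593],
    [0, 0, 0, 0, 0, 0, 0.593],
    [0, 0, 0, 0, 0, 0, 0.593]
  ]
}}

```text
time_s: 83.32
position: [0.4663, 0.264, 0.3202]
eef_rot: [-0.0, -0.057, 0.998, -0.0]
contact_force: [-0.4, 0.7, -0.7]
gripper_width: 0.0505
grasp_force: 7.0
```

Request:
{"op": "carry_out", "data": {
  "series": [
    [0, 0, 0.02, 0, 0, 0, 0.593],
    [0, 0, 0.03, 0, 0, 0, 0.593],
    [0, 0, 0.03, 0, 0, 0, 0.593],
    [0, 0, 0.025, 0, 0, 0, 0.593],
    [0, 0, 0.008, 0, 0, 0, 0.593]
  ]
}}

```text
time_s: 83.73
position: [0.4651, 0.2634, 0.2039]
eef_rot: [-0.002, -0.057, 0.998, -0.001]
contact_force: [-0.9, -0.6, -1.2]
gripper_width: 0.0509
grasp_force: 7.0
```

Request:
{"op": "carry_out", "data": {
  "series": [
    [0, 0, 0.002, 0, 0, 0, 0.593],
    [0, 0, 0.001, 0, 0, 0, 0.593],
    [0, 0, 0, 0, 0, 0, 0.593],
    [0, 0, 0, 0, 0, 0, 0.593],
    [0, 0, 0, 0, 0, 0, 0.593]
  ]
}}

```text
time_s: 84.15
position: [0.4668, 0.2643, 0.2055]
eef_rot: [0.001, -0.057, 0.998, 0.0]
contact_force: [-0.4, 0.6, -2.0]
gripper_width: 0.0507
grasp_force: 7.0
```

Request:
{"op": "carry_out", "data": {
  "series": [
    [0, 0, 0.001, 0, 0, 0, 0.593],
    [0, 0, 0.0005, 0, 0, 0, 0.593],
    [0, 0, 0, 0, 0, 0, 0.593],
    [0, 0, 0, 0, 0, 0, 0.593],
    [0, 0, 0, 0, 0, 0, 0.593]
  ]
}}

```text
time_s: 84.57
position: [0.4663, 0.2641, 0.2028]
eef_rot: [-0.0, -0.057, 0.998, -0.0]
contact_force: [-0.2, -0.2, -0.6]
gripper_width: 0.0509
grasp_force: 7.0
```

Request:
{"op": "carry_out", "data": {
  "series": [
    [0, 0, 0.0008, 0, 0, 0, 0.593],
    [0, 0, 0.0005, 0, 0, 0, 0.593],
    [0, 0, 0.0003, 0, 0, 0, 0.593],
    [0, 0, 0, 0, 0, 0, 0.593],
    [0, 0, 0, 0, 0, 0, 0.593]
  ]
}}

```text
time_s: 84.98
position: [0.4664, 0.2641, 0.2015]
eef_rot: [0.0, -0.057, 0.998, 0.0]
contact_force: [-1.6, -0.7, 5.4]
gripper_width: 0.0508
grasp_force: 7.5
```

Request:
{"op": "carry_out", "data": {
  "series": [
    [0, 0, 0, 0, 0, 0, 0.602],
    [0, 0, 0, 0, 0, 0, 0.62],
    [0, 0, 0, 0, 0, 0, 0.67],
    [0, 0, 0, 0, 0, 0, 0.72],
    [0, 0, 0, 0, 0, 0, 0.72]
  ]
}}

```text
time_s: 85.4
position: [0.4663, 0.264, 0.2011]
eef_rot: [-0.0, -0.057, 0.998, -0.0]
contact_force: [-0.3, 0.2, -0.2]
gripper_width: 0.0613
grasp_force: 0.0
```

Request:
{"op": "carry_out", "data": {
  "series": [
    [0, 0, -0.01, 0, 0, 0, 0.72],
    [0, 0, -0.025, 0, 0, 0, 0.72],
    [0, 0, -0.035, 0, 0, 0, 0.72],
    [0, 0, -0.03, 0, 0, 0, 0.72],
    [0, 0, -0.015, 0, 0, 0, 0.72]
  ]
}}

```text
time_s: 85.82
position: [0.4667, 0.2643, 0.3207]
eef_rot: [0.002, -0.057, 0.998, 0.001]
contact_force: [0.3, 1.3, 0.3]
gripper_width: 0.061
grasp_force: 0.0
```

Request:
{"op": "carry_out", "data": {
  "series": [
    [0, 0, 0, 0, 0, 0, 0.72],
    [0, 0, 0, 0, 0, 0, 0.72],
    [0, 0, 0, 0, 0, 0, 0.72],
    [0, 0, 0, 0, 0, 0, 0.72],
    [0, 0, 0, 0, 0, 0, 0.72]
  ]
}}

```text
time_s: 86.23
position: [0.4661, 0.2639, 0.3154]
eef_rot: [-0.001, -0.057, 0.998, -0.0]
contact_force: [-0.4, -0.1, 0.5]
gripper_width: 0.0615
grasp_force: 0.0
```

```bash
python3 - <<'E'
from can import *
find(.012,.048,.051,(.466,.264),bias=0.001)
E
```

```text
centroid [0.4636 0.2642] mec [0.4661 0.2645] dia 52.782859802246094 ell (465.5941162109375, 264.2121276855469) (49.72395706176758, 52.099159240722656) ztop 0.06108541100695967 px [320.8936 204.9054] 3298
catch px [321.1528 239.9375] 144 r 0.0289037515894392 yaw 7.418100156240112 tool y yaw 96.54565155465974 tcp [0.4661 0.2639 0.3154]
centre in tool [0.0005 0.0004]
```

Request:
{"op": "carry_out", "data": {
  "series": [
    [0, -0.0223, 0, 0, 0, 0, 0.45],
    [0, -0.0223, 0, 0, 0, 0, 0.45],
    [-0.001, -0.0223, 0, 0, 0, 0, 0.45],
    [-0.001, -0.0223, 0, 0, 0, 0, 0.45],
    [-0.001, -0.0223, 0, 0, 0, 0, 0.45]
  ]
}}

```text
time_s: 86.7
position: [0.4819, 0.1526, 0.3158]
eef_rot: [-0.0, -0.057, 0.998, -0.0]
contact_force: [-0.8, 0.5, 0.3]
gripper_width: 0.0383
grasp_force: 0.0
```

Request:
{"op": "carry_out", "data": {
  "series": [
    [0, -0.0223, 0, 0, 0, 0, 0.45],
    [0, -0.0223, 0, 0, 0, 0, 0.45],
    [0, -0.0223, 0, 0, 0, 0, 0.45],
    [0, -0.0223, 0, 0, 0, 0, 0.45],
    [0, -0.0223, 0, 0, 0, 0, 0.45]
  ]
}}

```text
time_s: 87.12
position: [0.4946, 0.0417, 0.3158]
eef_rot: [-0.0, -0.057, 0.998, -0.0]
contact_force: [0.0, -0.8, -0.5]
gripper_width: 0.0383
grasp_force: 0.0
```

Request:
{"op": "carry_out", "data": {
  "series": [
    [0, 0, 0, 0, 0, 0.062, 0.45],
    [0, 0, 0, 0, 0, 0.062, 0.45],
    [0, 0, 0, 0, 0, 0.061, 0.45],
    [0, 0, 0, 0, 0, 0.061, 0.45],
    [0, 0, 0, 0, 0, 0.061, 0.45]
  ]
}}

```text
time_s: 87.53
position: [0.4946, 0.0428, 0.3157]
eef_rot: [-0.0, 0.098, 0.995, -0.0]
contact_force: [1.1, 0.0, 0.1]
gripper_width: 0.0382
grasp_force: 0.0
```

Request:
{"op": "carry_out", "data": {
  "series": [
    [0, 0, 0, 0, 0, 0, 0.45],
    [0, 0, 0, 0, 0, 0, 0.45],
    [0, 0, 0, 0, 0, 0, 0.45],
    [0, 0, 0, 0, 0, 0, 0.45],
    [0, 0, 0, 0, 0, 0, 0.45]
  ]
}}

```text
time_s: 87.95
position: [0.4948, 0.0429, 0.3162]
eef_rot: [-0.0, 0.096, 0.995, -0.0]
contact_force: [0.1, 0.4, 0.3]
gripper_width: 0.0382
grasp_force: 0.0
```

```bash
python3 post.py
```

```text
[0.4948 0.0429 0.3162] [-0.      0.0957  0.9954 -0.    ]
[321.7165 214.835 ] ((490.3511657714844, 44.724876403808594), (13.434200286865234, 23.727378845214844), 78.88423156738281) in tool [0.0047 0.001  0.2252]
L finger tool y range [-0.0323 -0.0214 -0.019 ] x [-0.0084  0.0129] zmax 0.17156421019681348 1217
R finger tool y range [0.019  0.0213 0.0323] x [-0.0085  0.0129] zmax 0.17195158285360654 1216
```

Request:
{"op": "carry_out", "data": {
  "series": [
    [0.003, 0.001, 0.01, 0, 0, 0, 0.45],
    [0, 0, 0.02, 0, 0, 0, 0.45],
    [0, 0, 0.025, 0, 0, 0, 0.45],
    [0, 0, 0.02, 0, 0, 0, 0.45],
    [0, 0, 0.007, 0, 0, 0, 0.45]
  ]
}}

```text
time_s: 88.42
position: [0.491, 0.0443, 0.2317]
eef_rot: [-0.002, 0.096, 0.995, -0.0]
contact_force: [1.0, 0.1, -0.5]
gripper_width: 0.0385
grasp_force: 0.0
```

Request:
{"op": "carry_out", "data": {
  "series": [
    [0, 0, 0, 0, 0, 0, 0.3],
    [0, 0, 0, 0, 0, 0, 0.22],
    [0, 0, 0, 0, 0, 0, 0.18],
    [0, 0, 0, 0, 0, 0, 0.165],
    [0, 0, 0, 0, 0, 0, 0.16]
  ]
}}

```text
time_s: 88.83
position: [0.4925, 0.0444, 0.2353]
eef_rot: [0.001, 0.096, 0.995, 0.0]
contact_force: [-0.3, -0.8, 6.2]
gripper_width: 0.0138
grasp_force: 9.6
```

Request:
{"op": "carry_out", "data": {
  "series": [
    [0, -0.005, 0, 0, 0, 0, 0.162],
    [0, -0.01, 0, 0, 0, 0, 0.162],
    [0, -0.012, 0, 0, 0, 0, 0.162],
    [0, -0.012, 0, 0, 0, 0, 0.162],
    [0, -0.012, 0, 0, 0, 0, 0.162]
  ]
}}

```text
time_s: 89.25
position: [0.4826, -0.006, 0.2352]
eef_rot: [0.001, 0.096, 0.995, 0.0]
contact_force: [-1.0, 1.3, 7.9]
gripper_width: 0.014
grasp_force: 9.3
```

Request:
{"op": "carry_out", "data": {
  "series": [
    [0, -0.01, 0, 0, 0, 0, 0.162],
    [0, -0.009, 0, 0, 0, 0, 0.162],
    [0, -0.007, 0, 0, 0, 0, 0.162],
    [0, -0.004, 0, 0, 0, 0, 0.162],
    [0, -0.002, 0, 0, 0, 0, 0.162]
  ]
}}

```text
time_s: 89.67
position: [0.4764, -0.0376, 0.2352]
eef_rot: [0.001, 0.096, 0.995, 0.0]
contact_force: [-1.5, 1.8, 8.5]
gripper_width: 0.0142
grasp_force: 9.4
```

Request:
{"op": "carry_out", "data": {
  "series": [
    [0, -0.001, 0, 0, 0, 0, 0.162],
    [0, -0.001, 0, 0, 0, 0, 0.162],
    [0, -0.001, 0, 0, 0, 0, 0.162],
    [0, -0.001, 0, 0, 0, 0, 0.162],
    [0, -0.001, 0, 0, 0, 0, 0.162]
  ]
}}

```text
time_s: 90.08
position: [0.4756, -0.042, 0.2352]
eef_rot: [0.001, 0.096, 0.995, 0.0]
contact_force: [-1.3, 0.4, 8.4]
gripper_width: 0.0137
grasp_force: 9.4
```

Request:
{"op": "carry_out", "data": {
  "series": [
    [0, -0.001, 0, 0, 0, 0, 0.162],
    [0, -0.001, 0, 0, 0, 0, 0.162],
    [0, -0.001, 0, 0, 0, 0, 0.162],
    [0, -0.001, 0, 0, 0, 0, 0.162],
    [0, 0, 0, 0, 0, 0, 0.162]
  ]
}}

```text
time_s: 90.5
position: [0.4748, -0.0458, 0.2352]
eef_rot: [0.001, 0.096, 0.995, 0.001]
contact_force: [-1.0, 4.2, 6.8]
gripper_width: 0.0141
grasp_force: 9.3
```

Request:
{"op": "carry_out", "data": {
  "series": [
    [0, -0.001, 0, 0, 0, 0, 0.162],
    [0, -0.001, 0, 0, 0, 0, 0.162],
    [0, 0, 0, 0, 0, 0, 0.162],
    [0, 0, 0, 0, 0, 0, 0.162],
    [0, 0, 0, 0, 0, 0, 0.162]
  ]
}}

```text
time_s: 90.92
position: [0.4745, -0.0476, 0.2352]
eef_rot: [0.001, 0.096, 0.995, 0.001]
contact_force: [0.3, 5.4, 7.2]
gripper_width: 0.0138
grasp_force: 9.2
```

Request:
{"op": "carry_out", "data": {
  "series": [
    [0, 0.001, 0, 0, 0, 0, 0.162],
    [0, 0.001, 0, 0, 0, 0, 0.162],
    [0, 0.001, 0, 0, 0, 0, 0.165],
    [0, 0, 0, 0, 0, 0, 0.2],
    [0, 0, 0, 0, 0, 0, 0.3]
  ]
}}

```text
time_s: 91.33
position: [0.4746, -0.0449, 0.2344]
eef_rot: [0.0, 0.096, 0.995, -0.0]
contact_force: [0.2, 0.1, 0.2]
gripper_width: 0.0255
grasp_force: 0.0
```

Request:
{"op": "carry_out", "data": {
  "series": [
    [0, 0, 0, 0, 0, 0, 0.45],
    [0, 0, -0.01, 0, 0, 0, 0.45],
    [0, 0, -0.02, 0, 0, 0, 0.45],
    [0, 0, -0.03, 0, 0, 0, 0.45],
    [0, 0, -0.04, 0, 0, 0, 0.45]
  ]
}}

```text
time_s: 91.75
position: [0.4735, -0.0449, 0.3343]
eef_rot: [-0.002, 0.096, 0.995, -0.0]
contact_force: [0.4, -0.8, -0.5]
gripper_width: 0.0381
grasp_force: 0.0
```

Request:
{"op": "carry_out", "data": {
  "series": [
    [0, 0, -0.035, 0, 0, 0, 0.45],
    [0.01, 0, -0.02, 0, 0, 0, 0.45],
    [0.02, 0, 0, 0, 0, 0, 0.45],
    [0.03, 0, 0, 0, 0, 0, 0.45],
    [0.03, 0, 0, 0, 0, 0, 0.45]
  ]
}}

```text
time_s: 92.17
position: [0.3853, -0.0277, 0.3899]
eef_rot: [0.0, 0.096, 0.995, -0.0]
contact_force: [-0.2, 0.4, -0.3]
gripper_width: 0.0389
grasp_force: 0.0
```

Request:
{"op": "carry_out", "data": {
  "series": [
    [0.02, 0, 0, 0, 0, 0, 0.45],
    [0, 0, 0, 0, 0, 0, 0.45],
    [0, 0, 0, 0, 0, 0, 0.45],
    [0, 0, 0, 0, 0, 0, 0.45],
    [0, 0, 0, 0, 0, 0, 0.45]
  ]
}}

```text
time_s: 92.58
position: [0.3673, -0.024, 0.3894]
eef_rot: [0.0, 0.096, 0.995, -0.0]
contact_force: [-0.3, -0.4, -0.1]
gripper_width: 0.0381
grasp_force: 0.0
```

```bash
python3 - <<'E'
from h import *
p,d,ci=snap("top"); save("t2",cv2.resize(p[100:290,140:520],None,fx=2,fy=2,interpolation=cv2.INTER_CUBIC))
w,_,_=snap("wrist"); save("w11",w); print(telemetry.sense()["position"])
E
```

```text
[ 0.36717207 -0.02396589  0.3891495 ]
```

View pics/t2.png

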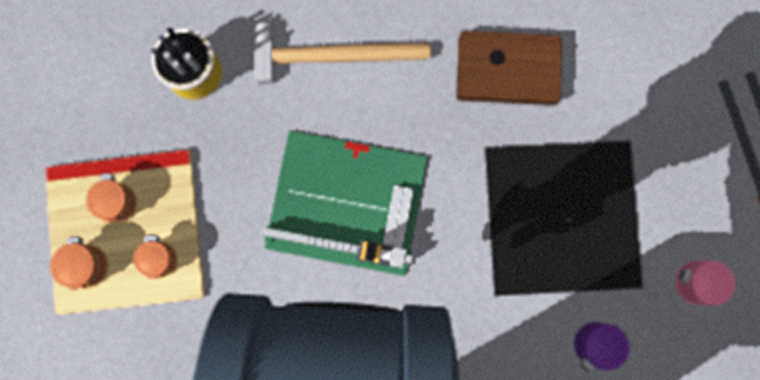

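View pics/w11.png

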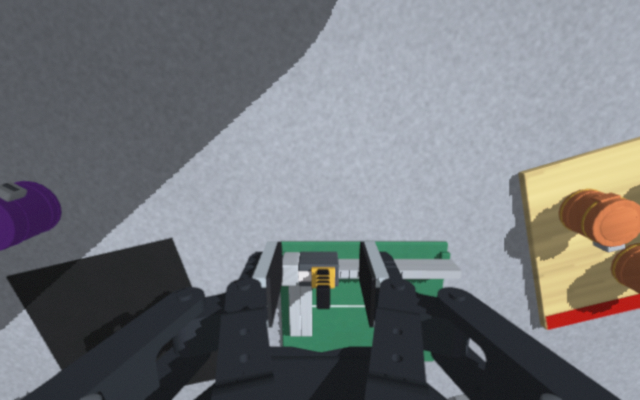

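The top view shows all three canisters on the board at (107,200), (75,265) and (153,258), with their catches toward the red edge. The gauge is empty and its jaws are shut together at (400,215). The hammer, tin and block have not moved. I'm handing the job in.

```bash
python3 -c "
from bench import job; print(job.sign_off())"
```

```text
the job is handed in; nothing more can be done
None
```

I gauged the three canisters that were there (B, C, D) in size order, stood them on the board with their catches facing the red edge, left the empty gauge shut, and handed the job in at about 93 s with no verdict shown.

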